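# Lock the jar mill's drive roller and load it with milling jars

### The job

Get the jar mill ready for its next run: with the handwheel, turn the rear roller's shaft until the flat on it faces straight up, under the setscrew of the drive hub, then tighten that screw clockwise to its stop with the T-handle hex key and put the key back upright in its stand. Load the mill only once the screw is tight: take the lid off the tub (tip up the side with the grip, draw it out from under the lip) and lay it flat on the bench beside the tub or before the mill, grip up, then lay every jar from the tub in the valley between the two rollers, along them. Leave the glass beaker behind the mill where it stands.

Things in the scene. Friction and masses are not known exactly. Their poses are not given: they have to be found in the camera images.
- mill: Jar mill fixed to the bench; origin on the bench under its middle. x: across the rollers, away from the robot; y: along them, to the handwheel; z up. Blue base 130 x 300 mm. The bench between mill and robot is clear but for the key stand at the right; the motor at the -y end reaches 100 mm before the origin, the rest of the mill 65 mm.
- valley (a point): Where a jar's centre lies when it rests in the valley between the two black rollers, at the mill's middle, 116 mm up; axes as mill. Rollers 36 mm thick, along y, axes 60 mm apart and 85 mm up, tops 103 mm up. End plates (tops 116 mm up) have inner faces at y = +-136 mm: room for three jars, for instance at y = -86, 0, +86 mm.
- shaft (a joint): Angle of the rear roller, its shaft and handwheel, which turn as one (rad, no stops). 0: the flat faces straight up, under the setscrew, and the crank handle stands straight above the axis. Positive: both lean to the robot (mill's -x). Friction 0.3 N m (7 N at the handle), stays where left. Axis along the mill's y at x = 30 mm, 85 mm up.
- crank_handle (a point): Grip point on the handwheel's black handle, 50 mm from its root: 20 mm thick, 82 mm long, it stands out from the 110 mm aluminium wheel along the mill's +y, 42 mm off the shaft's axis, on the same side as the flat, and spins freely about itself. The wheel is at the mill's +y end (robot's left). Axes turn with the shaft; z points from the axis to the handle.
- shaft_flat (a point): Centre of the flat on the bare steel shaft (30 mm thick, 53 mm bare; flat 24 mm wide) between the -y end plate and the drive hub. z is the flat's outward normal.
- setscrew (a joint): Turn of the setscrew (rad): grows as it is turned clockwise seen from above; 0 is loose, 2.0 is its stop, fully tight. Friction 0.08 N m; it stays where it is left.
- screw_socket (a point): Middle of the mouth, 130 mm up, of the upright setscrew's hex socket, on the boss (46 x 40 mm, 5 mm lower) of the steel drive hub at the mill's -y end. A dark steel screw; socket 15 mm across flats, 17 mm deep. z up; x points at the middle of one of its six flats and turns with the screw. The gear case (137 mm high) begins 25 mm from the screw's axis, to -y.
- key_bar (a point): Middle of the crossbar of the T-handle hex key: steel bar 14 mm thick, 104 mm long, along x, 112 mm above the key's tip. z: from tip to bar, up when it stands. The hex shank is 14 mm across flats, its last 5 mm taper to 10 mm; two opposite corners point along x. 0.26 kg. At the start it stands loosely in its stand. In the setscrew it stands by itself when let go.
- key_tip (a point): Tip of the hex key's shank, on its axis. Axes as key_bar.
- stand_hole (a point): Middle of the mouth of the hole in the key stand, a grey block 75 x 75 mm on an 85 mm square foot, fixed to the bench, top 50 mm up. Hole 19 mm wide, 40 mm deep, chamfer 3 mm.
- tub: White plastic tub fixed to the bench, origin under its middle: 264 mm along x, 120 mm along y, walls and floor 5 mm. Near (-y) and end walls 70 mm high; far (+y) wall 82 mm, with a lip on it (82 to 86 mm up) reaching 19 mm inwards from the outer face. Jars lie along y in three V troughs, lowest (6 mm up) at x = -76, 0, +76 mm, ridges between them 21 mm up; a jar rolls back into its trough.
- lid: The tub's loose white lid, origin under its middle at the foot of its strips: plate 276 x 119 x 5 mm on 6 mm strips that drop inside the tub's near and end walls with 3 mm play; 0.25 kg. Its far (+y) edge is at y = 53 mm, under the tub's lip by 12 mm with 7 mm of free height; near edge y = -66 mm. Flat on the bench: origin at z = 0.
- lid_grip (a point): Middle of the lid's grip: bar 12 x 12 mm, 104 mm long along x, on two posts near the lid's -y side, 32 mm above its top; axes as lid. To free the lid raise the grip about 15 mm so that it tips about its far edge (98 mm away), draw it at least 20 mm to its -y, then lift. Flat on the bench the grip is 43 mm up.
- jar1_center (a point): Centre of the porcelain body of a milling jar, one of up to three alike (absent in some starts, then None): a plain white cylinder 50 mm thick and 64 mm long, with a steel cap (45 mm thick) adding 12 mm at one end, 76 mm over all. y: along the jar, towards its cap. 0.2 to 0.4 kg. At the start it lies in the closed tub, centre 33 mm up; neighbours in the tub are 26 mm apart.
- jar2_center (a point): Centre of the porcelain body of a milling jar, one of up to three alike (absent in some starts, then None): a plain white cylinder 50 mm thick and 64 mm long, with a steel cap (45 mm thick) adding 12 mm at one end, 76 mm over all. y: along the jar, towards its cap. 0.2 to 0.4 kg. At the start it lies in the closed tub, centre 33 mm up; neighbours in the tub are 26 mm apart.
- jar3_center (a point): Centre of the porcelain body of a milling jar, one of up to three alike (absent in some starts, then None): a plain white cylinder 50 mm thick and 64 mm long, with a steel cap (45 mm thick) adding 12 mm at one end, 76 mm over all. y: along the jar, towards its cap. 0.2 to 0.4 kg. At the start it lies in the closed tub, centre 33 mm up; neighbours in the tub are 26 mm apart.
- beaker: Glass beaker, 66 mm wide, 90 mm high, standing on the bench behind the mill: a bystander. Origin at the centre of its underside.

How it is judged:
By the outcome, as a careful person would: the job done as asked, in the order asked, and still so for the second after the job is handed in, with the robot touching nothing.
Of jar1, jar2, jar3 only 2 to 3 are there at a start; the rules pass over those that are not, and their reading is None.
At some moment in a run one of jar1, jar2, jar3 may be knocked a few centimetres aside while the robot is not near it.
It also fails if it takes over 192 s, if anything falls off the work surface, if the arm or the gripper's body presses on something with over 40 N, if the wrist force passes 120 N, or if a joint passes its speed limit or range.

### The arm

A 6-joint arm with a two-finger parallel gripper is mounted at the origin on the work surface. World frame = base frame: x ahead of the robot, y to its left, z up, the work surface at z = 0. Lengths are in m, angles in rad, forces in N, time in s.
With the tool pointing down it reaches from about 0.25 to 0.725 m from the base axis. Payload 4 kg.
Tool frame: the origin (TCP) lies where the fingers leave the gripper's body, on its centre line; the fingertips stand 73 mm ahead of it and the grasp point (between the pads) lies 54 mm ahead of it (bot.tips_ahead is the z of the fingertips in the tool frame, in m); z points along the fingers, y is the direction in which the jaws open and shut (so a half turn about z gives the same grasp; the last joint's range is limited). The gripper opens to 85 mm and grips with 20 to 120 N. Pads are 22 mm wide; open, the fingers measure 114 mm over their backs; the gripper's body (76 mm by 85 mm) begins 54 mm behind the grasp point. The pads swing forward as they close: fully open they stand 13 mm farther back than shut.
Start: joints at [-1.14, 0.241, 0.005, 1.335, 0, 1.571], TCP at [0.209, -0.454, 0.304] pointing down, gripper open.
Joint ranges: [-2.72, 2.72], [-1.05, 1.87], [-1.09, 1.28], [-1.99, 2.15], [-1.42, 1.44], [-3.14, 3.14]. Speed limits (rad/s): [2.79, 2.79, 3.14, 3.14, 3.14, 3.14].

### API

Orientations are given as a unit quaternion [x, y, z, w].
In Python, from workcell import readout, camera, get_calibration, order, bot gives the robot as it stands.
- The arm moves only by the tool send_rows, never from a script. Its argument "moves" is a list of rows, each a list of 3 entries, a list of its own where there are three numbers: the shift along the tool's x, y, z in mm, then the turn, a rotation vector about the tool's x, y, z in rad, then the finger opening in mm, from 0 to 85.4. In form: [[[dx, dy, dz], [ax, ay, az], grip], ...]. A call has 1 to 12 rows; each row is the pose to reach, as a shift and turn from the pose measured when the call began, along the tool's axes at that moment; what a row does not reach only later rows make up. A row lasts 1/12 s, in which the tool goes at most 41.7 mm and 7.16 degrees, less where a joint would pass 70% of its speed; a pose out of reach is approached as far as the arm can. A call with a gripper value outside its range is refused whole. The fingers move at their own pace and stop on an object; the grip force is fixed at half the most. Time passes only in rows, so rows that repeat a pose let the fingers close. It gives the time, the measured TCP pose, the force and the opening at its end, in the units of the state.
- readout.get_obs(): the state, without advancing time (a new reading comes with each control period).
- camera(name): name is "scene" or "side" or "wrist"; returns the picture (384x512x3 uint8, red, green, blue); there is no depth.
- get_calibration(name): a dict with "fx", "fy", "cx", "cy" (pixels), "k1" (the pictures are not rectified: a ray, as slopes to the right and down, at radius r is drawn at 1 + k1 r^2 times it, then the intrinsics apply), "R" (3x3) and "t" (3): a world point X has camera coordinates R X + t. Camera axes: x right, y down, z forward; pixel columns grow to the right and rows downward; lengths in m; the calibration is good to about 2 mm. A picture is of the moment at which its call begins: read the wrist's pose just before it. get_calibration takes no time and is no camera call; for the wrist camera it gives the pose at the moment of the call.
- order.job_done(): hands the job in, once; it reports no verdict.
The state is a dict: "clock": time; "joint_pos": joint angles; "joint_vel": joint speeds; "tau": joint torques, N m; "eef_pos": TCP position; "tool_rot": TCP orientation; "ft_force": force on the tool from outside, world axes, zero at the start; "ft_torque": the same for the moment, N m; "grip_width": finger opening in m.
Only numpy, scipy, OpenCV 4.12 (cv2) and the standard library are available. Lean on these libraries where they do the work, as an engineer would, in place of code of your own. Each camera call takes 0.05 s, during which the arm holds its last target. There are 200 camera calls.

## Working session

There is one attempt and no reset: what is moved stays moved. The work goes in short steps, Python scripts to look and compute and a tool call to move; the robot and the scene stay as the last step left them, time stands still between calls to the robot, and variables do not carry over. Pictures are saved under pics/ and viewed, about 12 in all and at most 16, crops included, and the job is handed in when it is done.

Besides the shell and the picture viewer there is one more tool, called after "Request:" as name(argument=value, ...), one argument or row to a line, values as JSON. send_rows: Moves the arm, as the interface text tells. Its arguments: {"type":"object","properties":{"moves":{"type":"array","items":{"type":"array"}}},"required":["moves"]}

```bash
ls; mkdir -p pics; cat > h.py <<'E'
import numpy as np, cv2, sys
from scipy.spatial.transform import Rotation as Rn
from workcell import readout, camera, get_calibration, order, bot
def snap(n,f):
    c=get_calibration(n); im=camera(n); cv2.imwrite('pics/'+f,im[:,:,::-1]); return c,im
def ray(c,u,v):
    x=(u-c['cx'])/c['fx']; y=(v-c['cy'])/c['fy']
    X,Y=x,y
    for _ in range(20):
        s=1+c['k1']*(X*X+Y*Y); X,Y=x/s,y/s
    R=np.array(c['R']); t=np.array(c['t'])
    return -R.T@t, R.T@np.array([X,Y,1.])
def onz(c,u,v,z):
    o,d=ray(c,u,v); return o+d*(z-o[2])/d[2]
def proj(c,P):
    q=np.array(c['R'])@np.array(P)+np.array(c['t']); x,y=q[:2]/q[2]; s=1+c['k1']*(x*x+y*y)
    return np.array([c['fx']*x*s+c['cx'],c['fy']*y*s+c['cy']])
def go(p,q=None,yaw=None):
    """shift, rotvec in tool axes to reach TCP p, tool down with given yaw of tool y axis"""
    o=readout.get_obs(); R0=Rn.from_quat(o['tool_rot']).as_matrix(); 
    if yaw is not None:
        y=np.array([np.cos(yaw),np.sin(yaw),0]); z=np.array([0,0,-1.]); T=np.column_stack([np.cross(y,z),y,z])
    else: T=R0 if q is None else Rn.from_quat(q).as_matrix()
    d=R0.T@(np.array(p)-np.array(o['eef_pos']))*1000
    r=Rn.from_matrix(R0.T@T).as_rotvec()
    print('d',d.round(1),'r',r.round(4),'n rows',max(np.linalg.norm(d)/41.7,np.degrees(np.linalg.norm(r))/7.16).round(1)); return d,r
E
python3 - <<'E'
from h import *
for n in('scene','side','wrist'):
    c,im=snap(n,n+'0.png'); print(n,{k:np.round(v,3).tolist() for k,v in c.items()})
o=readout.get_obs();print({k:np.round(v,3).tolist() for k,v in o.items()})
a=cv2.imread('pics/scene0.png');cv2.imwrite('pics/scene0b.png',cv2.resize(a,(800,600)))
E
```

```text
pics
scene {'fx': 471.176, 'fy': 471.176, 'cx': 255.347, 'cy': 199.316, 'k1': -0.117, 'R': [[-0.206, 0.979, 0.004], [0.592, 0.128, -0.796], [-0.779, -0.162, -0.606]], 't': [0.084, -0.245, 1.828]}
side {'fx': 372.846, 'fy': 372.846, 'cx': 253.853, 'cy': 194.311, 'k1': 0.028, 'R': [[0.976, -0.218, 0.01], [-0.127, -0.606, -0.785], [0.177, 0.765, -0.619]], 't': [-0.534, 0.151, 0.873]}
wrist {'fx': 274.328, 'fy': 274.328, 'cx': 257.955, 'cy': 190.187, 'k1': -0.007, 'R': [[0.417, -0.909, -0.002], [-0.877, -0.403, 0.262], [-0.239, -0.107, -0.965]], 't': [-0.498, -0.034, 0.378]}
{'clock': 0.15, 'joint_pos': [-1.14, 0.241, 0.004, 1.335, -0.0, 1.571], 'joint_vel': [0.0, -0.004, 0.004, -0.003, 0.001, -0.001], 'tau': [-0.0, -37.263, 25.264, 0.012, -0.0, 0.0], 'eef_pos': [0.209, -0.454, 0.303], 'tool_rot': [0.977, 0.214, -0.0, -0.001], 'ft_force': [0.294, 0.685, -0.395], 'ft_torque': [-0.002, -0.046, 0.04], 'grip_width': 0.085}
```

View pics/scene0b.png

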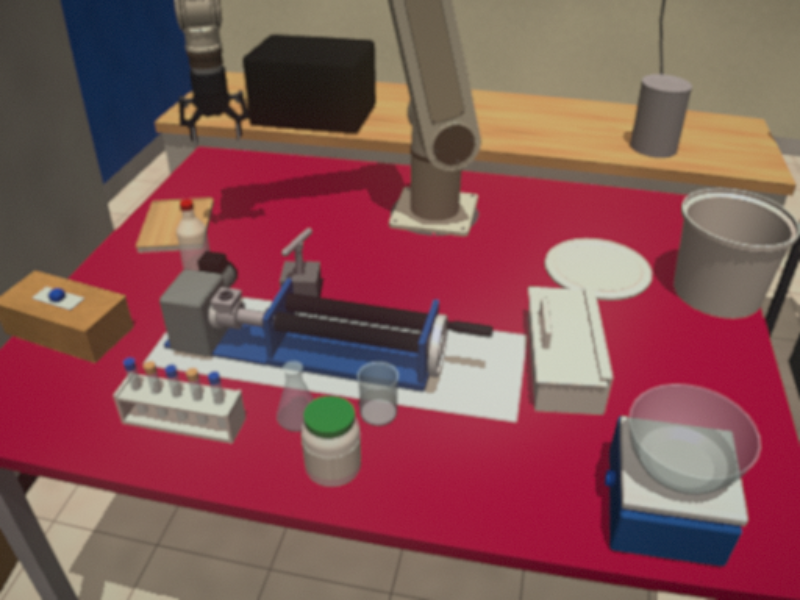

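View pics/side0.png

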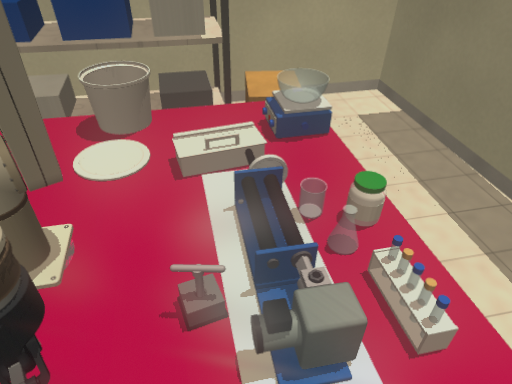

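```bash
python3 - <<'E'
import cv2
a=cv2.imread('pics/side0.png')[120:370,150:370];cv2.imwrite('pics/s1.png',cv2.resize(a,None,fx=2.4,fy=2.4,interpolation=2))
a=cv2.imread('pics/scene0.png')[140:270,95:400];cv2.imwrite('pics/s2.png',cv2.resize(a,None,fx=2.6,fy=2.6,interpolation=2))
E
```

```text
(no output)
```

View pics/s1.png

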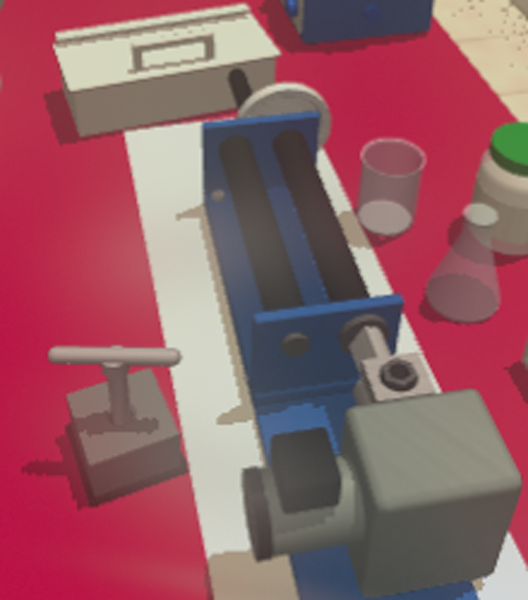

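View pics/s2.png

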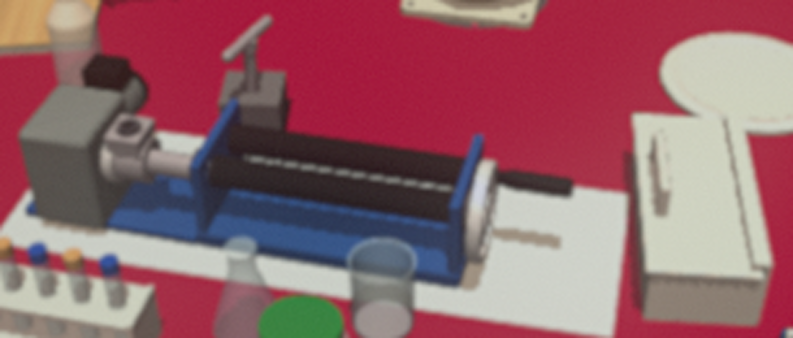

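```bash
cat >> h.py <<'E'
def tri(cs,uvs):
    A=np.zeros((3,3));b=np.zeros(3)
    for c,uv in zip(cs,uvs):
        o,d=ray(c,*uv);d=d/np.linalg.norm(d);M=np.eye(3)-np.outer(d,d);A+=M;b+=M@o
    return np.linalg.solve(A,b)
E
python3 - <<'E'
from h import *
S=get_calibration('side');C=get_calibration('scene')
s=lambda p:(p[0]/2.4+150,p[1]/2.4+120); k=lambda p:(p[0]/2.6+95,p[1]/2.6+140)
P={'socket':((399,374),(129,127)),'+yR':((203,125),(480,137)),'+yF':((317,115),(457,197)),'-yR':((253,315),(235,103)),'-yF':((402,297),(195,165)),
'handletip':((235,73),(571,183)),'barL':((50,355),(224,57)),'barR':((180,357),(271,19)),
'lidNR':((64,90),(641,276)) ,'wheeltop':((290,84),(490,163)),'beakertop':((392,158),(382,260))}
for n,(a,b) in P.items():
    p=tri([S,C],[s(a),k(b)]); print(n,p.round(4),'err',(proj(S,p)-s(a)).round(1),(proj(C,p)-k(b)).round(1))
for n,a,z in [('stand TL',(68,393),.05),('standTR',(165,370),.05),('standBR',(182,432),.05),('standBL',(90,463),.05),('tubNearL',(78,137),0),('lid1',(57,46),.081),('lid2',(66,90),.075),('lid3',(276,58),.081),('lip1',(246,5),.086),('gripL',(133,50),.113),('gripR',(213,36),.113)]:
    print('side',n,onz(S,*s(a),z).round(4))
for n,a,z in [('lidA',(634,113),.081),('lidB',(641,276),.081),('lipA',(727,115),.086),('lipB',(770,268),.086),('tubBot',(645,318),0),('gripA',(657,133),.113),('gripB',(667,190),.113)]:
    print('scene',n,onz(C,*k(a),z).round(4))
E
```

```text
socket [ 0.597  -0.2844  0.1268] err [-1.  -0.8] [-0.7  0.4]
+yR [0.5142 0.0921 0.1119] err [-0.4 -0.4] [-0.3  0.4]
+yF [0.6356 0.0847 0.1178] err [-1.8 -1.9] [-1.8  1.8]
-yR [ 0.5065 -0.1916  0.1121] err [0.1 0.1] [ 0.1 -0.1]
-yF [ 0.6327 -0.1966  0.1148] err [-1.2 -1. ] [-1.   0.6]
handletip [0.5708 0.198  0.1079] err [-0.6 -0.8] [-0.6  0.8]
barL [ 0.3616 -0.2311  0.1073] err [13.2 12.8] [ 7.2 -7.7]
barR [ 0.4175 -0.2053  0.1405] err [-13.7 -15.2] [-9.5  8.1]
lidNR [ 0.4183  0.3238 -0.0463] err [17.3 17.8] [ 13.5 -21.2]
wheeltop [0.6104 0.1126 0.1453] err [-2.1 -2.5] [-2.1  2.4]
beakertop [0.707  0.0254 0.0877] err [-0.7 -0.7] [-0.8  0.6]
side stand TL [ 0.3472 -0.1888  0.05  ]
side standTR [ 0.4308 -0.1817  0.05  ]
side standBR [ 0.4351 -0.2479  0.05  ]
side standBL [ 0.36   -0.2611  0.05  ]
side tubNearL [0.3813 0.2549 0.    ]
side lid1 [0.37   0.3469 0.081 ]
side lid2 [0.3747 0.2488 0.075 ]
side lid3 [0.6391 0.2613 0.081 ]
side lip1 [0.6305 0.3997 0.086 ]
side gripL [0.4599 0.262  0.113 ]
side gripR [0.5612 0.2764 0.113 ]
scene lidA [0.3854 0.2565 0.081 ]
scene lidB [0.6665 0.2825 0.081 ]
scene lipA [0.3732 0.3644 0.086 ]
scene lipB [0.6339 0.4096 0.086 ]
scene tubBot [0.6412 0.2946 0.    ]
scene gripA [0.4648 0.2837 0.113 ]
scene gripB [0.5641 0.2994 0.113 ]
```

```bash
python3 - <<'E'
from h import *
S=get_calibration('side');C=get_calibration('scene')
s=lambda p:(p[0]/2.4+150,p[1]/2.4+120); k=lambda p:(p[0]/2.6+95,p[1]/2.6+140)
P={'barL':((50,355),(271,19)),'barR':((180,357),(224,57)),'lidN1':((57,46),(634,113)),'lidgripL':((133,50),(657,133)),'gripR':((213,36),(665,197)),'lidNfar':((66,90),(634,113)),'nearR':((276,58),(641,276))}
for n,(a,b) in P.items():
    p=tri([S,C],[s(a),k(b)]); print(n,p.round(4),'err',(proj(S,p)-s(a)).round(1),(proj(C,p)-k(b)).round(1))
w=get_calibration('wrist');o=readout.get_obs();R0=Rn.from_quat(o['tool_rot']).as_matrix()
cc=-np.array(w['R']).T@np.array(w['t']);print('cam in tool',R0.T@(cc-o['eef_pos']),R0.T@np.array(w['R']).T[:,2])
go([.57,.165,.30],yaw=-.02)
E
```

```text
barL [ 0.3382 -0.2032  0.1204] err [-1.2 -1.2] [-0.7  0.7]
barR [ 0.4372 -0.2301  0.1236] err [-1. -1.] [-0.6  0.5]
lidN1 [0.3827 0.2658 0.1042] err [5.  6.4] [ 3.9 -6.4]
lidgripL [0.4594 0.2822 0.1051] err [-0.8 -1. ] [-0.8  1.1]
gripR [0.5643 0.2979 0.1021] err [-0.3 -0.3] [-0.3  0.4]
lidNfar [0.374  0.256  0.0717] err [-0.3 -0.3] [-0.2  0.3]
nearR [0.6465 0.2843 0.0651] err [0.4 0.5] [ 0.5 -0.6]
cam in tool [ 0.06635821 -0.00044443 -0.06943892] [-2.61821189e-01 -4.17215140e-04  9.65116309e-01]
d [ 586.8 -411.5    3.9] r [-1.50e-03 -9.00e-04 -1.12e+00] n rows 17.2
```

Request:
send_rows(
  moves=[
    [[35, -24, 0], [0, 0, -0.06], 85],
    [[70, -48, 0], [0, 0, -0.13], 85],
    [[105, -72, 0], [0, 0, -0.2], 85],
    [[140, -97, 0], [0, 0, -0.27], 85],
    [[175, -122, 0], [0, 0, -0.33], 85],
    [[209, -146, 0], [0, 0, -0.4], 85],
    [[244, -170, 0], [0, 0, -0.46], 85],
    [[278, -195, 0], [0, 0, -0.53], 85],
    [[312, -219, 0], [0, 0, -0.6], 85],
    [[346, -243, 0], [0, 0, -0.66], 85],
    [[380, -267, 0], [0, 0, -0.73], 85],
    [[414, -290, 0], [0, 0, -0.8], 85],
  ],
)

```text
clock: 1.15
eef_pos: [0.4611, -0.0204, 0.3036]
tool_rot: [0.815, 0.579, 0.0, -0.001]
ft_force: [0.6, -1.1, 0.0]
grip_width: 0.0849
```

```bash
python3 - <<'E'
from h import *
print(readout.get_obs()['eef_pos'])
go([.57,.165,.30],yaw=-.02)
E
```

```text
[ 0.46110608 -0.02036599  0.30360116]
d [210.9  41.7   3.8] r [-0.0011 -0.0011 -0.3162] n rows 5.2
```

Request:
send_rows(
  moves=[
    [[42, 8, 1], [0, 0, -0.06], 85],
    [[84, 17, 2], [0, 0, -0.12], 85],
    [[126, 25, 3], [0, 0, -0.19], 85],
    [[168, 33, 4], [0, 0, -0.25], 85],
    [[211, 42, 4], [0, 0, -0.316], 85],
    [[211, 42, 4], [0, 0, -0.316], 85],
    [[211, 42, 4], [0, 0, -0.316], 85],
  ],
)

```text
clock: 1.73
eef_pos: [0.5711, 0.1678, 0.298]
tool_rot: [0.713, 0.701, -0.0, -0.001]
ft_force: [-0.4, 0.0, 0.3]
grip_width: 0.0852
```

```bash
python3 - <<'E'
from h import *
c,im=snap('wrist','w1.png'); np.save('w1.npy',c,allow_pickle=True); print(readout.get_obs()['eef_pos'])
E
```

```text
[0.57023982 0.16600631 0.29842969]
```

View pics/w1.png

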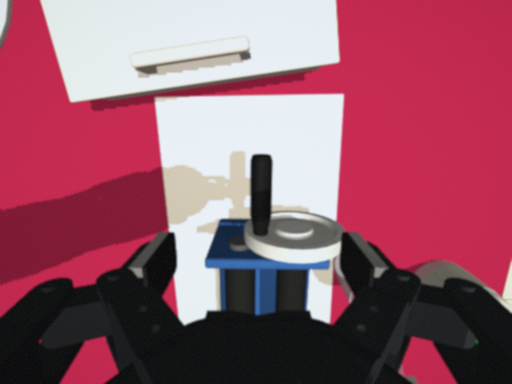

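```bash
python3 - <<'E'
from h import *
c=np.load('w1.npy',allow_pickle=True).item()
for n,u,v,z in [('tip',261,156,.110),('root',262,232,.108),('hub',294.5,228,.085),('wheelL',245,233,.085),('wheelR',344,237,.085),('plateL',208,265,.116),('plateR',328,266,.116),('gripL',133,63,.107),('gripR',249,45,.107),('lidNL',71,101,.078),('lidNR',339,62,.078)]: print(n,onz(c,u,v,z).round(4))
E
```

```text
tip [0.5739 0.1982 0.11  ]
root [0.5738 0.1201 0.108 ]
hub [0.61   0.1142 0.085 ]
wheelL [0.555 0.109 0.085]
wheelR [0.6656 0.1024 0.085 ]
plateL [0.5179 0.0879 0.116 ]
plateR [0.641  0.0848 0.116 ]
gripL [0.4627 0.2815 0.107 ]
gripR [0.5649 0.2939 0.107 ]
lidNL [0.3829 0.2527 0.078 ]
lidNR [0.6512 0.2841 0.078 ]
```

Request:
send_rows(
  moves=[
    [[0, 4, 35], [0, 0, 0], 70],
    [[0, 4, 70], [0, 0, 0], 60],
    [[0, 4, 105], [0, 0, 0], 60],
    [[0, 4, 130], [0, 0, 0], 60],
    [[0, 4, 137], [0, 0, 0], 60],
    [[0, 4, 137], [0, 0, 0], 60],
    [[0, 4, 137], [0, 0, 0], 12],
    [[0, 4, 137], [0, 0, 0], 12],
    [[0, 4, 137], [0, 0, 0], 12],
    [[0, 4, 137], [0, 0, 0], 12],
    [[0, 4, 137], [0, 0, 0], 12],
    [[0, 4, 137], [0, 0, 0], 12],
  ],
)

```text
clock: 2.78
eef_pos: [0.5735, 0.1661, 0.1634]
tool_rot: [0.714, 0.701, -0.001, -0.001]
ft_force: [-4.6, -0.1, 6.6]
grip_width: 0.0178
```

```bash
python3 - <<'E'
from h import *
o=readout.get_obs();print(o['eef_pos'],o['ft_force'],o['grip_width'])
a0=np.radians(59)
for f in np.linspace(0,1,9)[1:]:
    a=a0*(1-f); print(round(42*(np.sin(a0)-np.sin(a)),1), round(-42*(np.cos(a)-np.cos(a0)),1))
E
```

```text
[0.57346876 0.16614999 0.16337761] [-4.56451884 -0.14460076  6.59597962] 0.017817559269299534
3.1 -4.4
6.7 -8.5
10.8 -12.0
15.3 -14.9
20.2 -17.3
25.3 -19.0
30.6 -20.0
36.0 -20.4
```

Request:
send_rows(
  moves=[
    [[0, 3, -4.4], [0, 0, 0], 12],
    [[0, 6.7, -8.5], [0, 0, 0], 12],
    [[0, 10.8, -12], [0, 0, 0], 12],
    [[0, 15.3, -14.9], [0, 0, 0], 12],
    [[0, 20.2, -17.3], [0, 0, 0], 12],
    [[0, 25.3, -19], [0, 0, 0], 12],
    [[0, 30.6, -20], [0, 0, 0], 12],
    [[0, 36, -20.4], [0, 0, 0], 12],
    [[0, 36, -20.4], [0, 0, 0], 12],
    [[0, 36, -20.4], [0, 0, 0], 12],
  ],
)

```text
clock: 3.62
eef_pos: [0.6098, 0.1652, 0.1863]
tool_rot: [0.714, 0.701, -0.0, -0.001]
ft_force: [-5.2, -1.9, 7.0]
grip_width: 0.018
```

```bash
python3 - <<'E'
from h import *
o=readout.get_obs();print(o['eef_pos'],o['ft_force'],o['grip_width'])
c,im=snap('wrist','w2.png'); np.save('w2.npy',c,allow_pickle=True)
snap('scene','c2.png');snap('side','d2.png')
a=cv2.imread('pics/c2.png')[170:260,110:330];b=cv2.imread('pics/d2.png')[140:320,220:340]
a=cv2.resize(a,None,fx=3,fy=3,interpolation=2);b=cv2.resize(b,None,fx=1.5,fy=1.5)
w=cv2.resize(im[:,:,::-1],None,fx=.7,fy=.7)
M=np.zeros((600,800,3),np.uint8);M[:270,:660]=a;M[275:545,:180]=b;M[275:275+w.shape[0],200:200+w.shape[1]]=w
cv2.imwrite('pics/m2.png',M)
E
```

```text
[0.60979708 0.16521515 0.18628844] [-5.20591237 -1.89566847  7.0063733 ] 0.018001897043205786
```

View pics/m2.png

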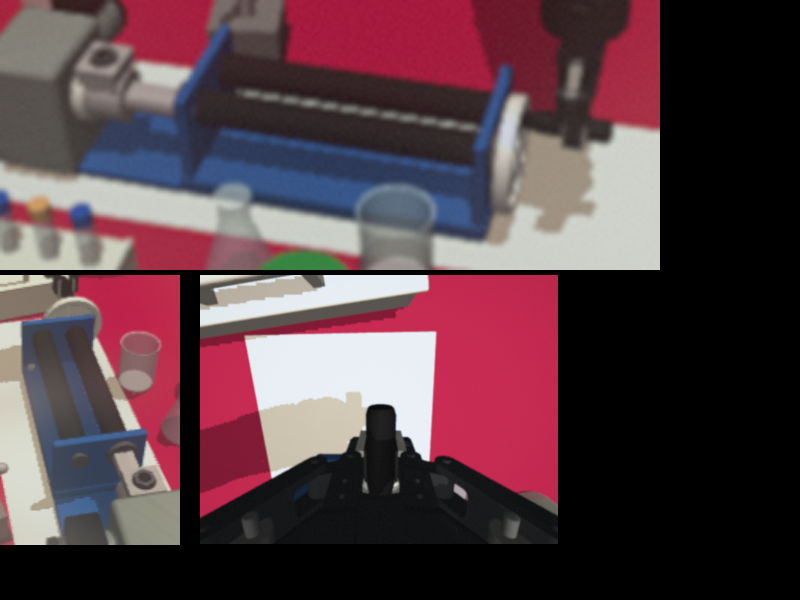

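Request:
send_rows(
  moves=[
    [[0, 0, 0], [0, 0, 0], 50],
    [[0, 0, 0], [0, 0, 0], 50],
    [[0, 0, 0], [0, 0, 0], 50],
    [[0, 0, 0], [0, 0, 0], 50],
    [[0, 0, -38], [0, 0, 0], 50],
    [[0, 0, -76], [0, 0, 0], 60],
    [[0, 0, -114], [0, 0, 0], 85],
    [[-40, -2, -114], [0, 0, 0], 85],
    [[-80, -4, -114], [0, 0, 0], 85],
    [[-120, -6, -114], [0, 0, 0], 85],
    [[-160, -8, -114], [0, 0, 0], 85],
    [[-200, -10, -114], [0, 0, 0], 85],
  ],
)

```text
clock: 4.77
eef_pos: [0.5961, -0.0362, 0.3004]
tool_rot: [0.713, 0.701, 0.0, -0.0]
ft_force: [0.0, -0.0, -0.3]
grip_width: 0.0851
```

Request:
send_rows(
  moves=[
    [[-40, -2, 0], [0, 0, 0], 85],
    [[-80, -4, 0], [0, 0, 0], 85],
    [[-120, -4, 0], [0, 0, 0], 85],
    [[-160, -4, 0], [0, 0, 0], 85],
    [[-200, -4, 0], [0, 0, 0], 85],
    [[-232, -4, 0], [0, 0, 0], 85],
    [[-232, -4, 0], [0, 0, 0], 85],
    [[-232, -4, 0], [0, 0, 0], 85],
  ],
)

```text
clock: 5.43
eef_pos: [0.5877, -0.2705, 0.2996]
tool_rot: [0.715, 0.699, 0.0, -0.0]
ft_force: [0.8, 0.3, -0.2]
grip_width: 0.0852
```

```bash
python3 - <<'E'
from h import *
print(readout.get_obs()['eef_pos'])
c,im=snap('wrist','w3.png'); np.save('w3.npy',c,allow_pickle=True)
print(proj(c,[.600,-.284,.13]),proj(c,[.602,-.22,.1]))
u,v=proj(c,[.600,-.25,.13]).astype(int)
a=im[max(v-100,0):v+100,max(0,u-130):u+130,::-1];print(max(v-100,0),max(0,u-130))
cv2.imwrite('pics/w3b.png',cv2.resize(a,None,fx=3,fy=3,interpolation=2))
E
```

```text
[ 0.58766984 -0.27046238  0.29960511]
[271.82954281 206.26056148] [271.80505822 133.15132937]
69 141
```

View pics/w3b.png

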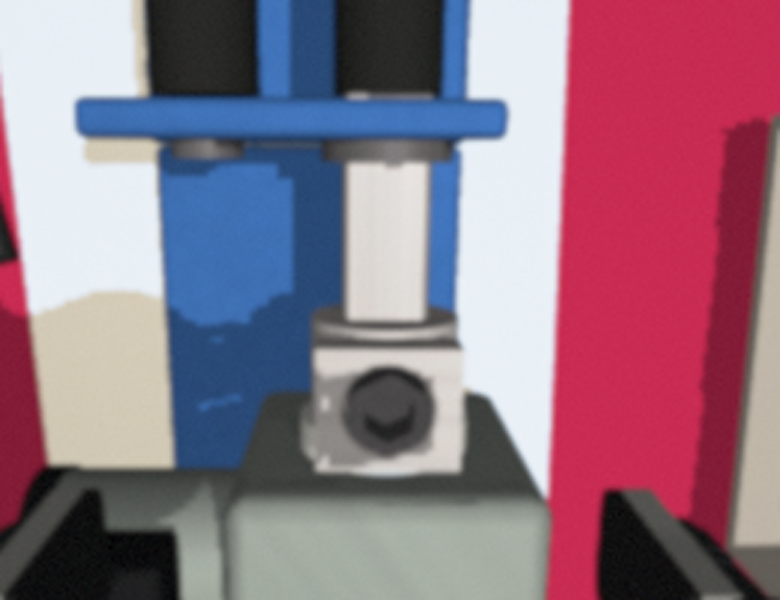

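```bash
python3 - <<'E'
from h import *
c=np.load('w3.npy',allow_pickle=True).item(); im=cv2.imread('pics/w3.png').astype(float)
for r0,r1 in ((126,134),(142,152),(152,162),(164,172)):
    print(r0,im[r0:r1,250:290].mean((0,2)).round(0).astype(int).tolist())
print(c['R'][0],-np.array(c['R']).T@c['t'])
for u,v,z in [(254.5,147,.085),(284.5,147,.085),(256,147,.094),(283,147,.094),(141+388/3,69+411/3,.130),(141+78/3,69+125/3,.110),(141+507/3,69+125/3,.11),(141+313/3,69+347/3,.125),(141+463/3,69+347/3,.125),(141+312/3,69+470/3,.125),(141+463/3,69+470/3,.125)]: print(onz(c,u,v,z).round(4))
a=im[69+115:69+160,141+100:141+160];cv2.imwrite('pics/sock.png',cv2.resize(a,None,fx=12,fy=12,interpolation=2))
E
```

```text
126 [76, 77, 77, 76, 80, 99, 142, 188, 215, 220, 220, 220, 220, 219, 218, 218, 220, 221, 221, 220, 221, 222, 222, 223, 224, 226, 227, 227, 227, 226, 226, 223, 204, 169, 138, 125, 124, 124, 125, 126]
142 [77, 77, 77, 77, 81, 101, 144, 189, 214, 218, 216, 216, 217, 215, 214, 215, 217, 219, 219, 219, 220, 220, 221, 221, 222, 224, 224, 224, 223, 223, 223, 216, 189, 152, 131, 125, 123, 124, 124, 123]
152 [77, 77, 76, 76, 81, 102, 145, 190, 213, 217, 215, 215, 214, 214, 214, 215, 216, 218, 217, 218, 218, 219, 219, 220, 221, 223, 223, 222, 221, 221, 220, 206, 175, 141, 122, 120, 120, 120, 121, 122]
164 [77, 77, 77, 76, 81, 103, 147, 190, 213, 215, 213, 213, 213, 213, 213, 214, 215, 217, 216, 216, 217, 218, 218, 218, 220, 221, 221, 220, 219, 220, 217, 197, 164, 131, 116, 116, 117, 117, 118, 119]
[ 9.99758699e-01 -2.19659475e-02 -2.03415842e-04] [ 0.58907745 -0.20383926  0.36911547]
[ 0.5848 -0.2345  0.085 ]
[ 0.6157 -0.2352  0.085 ]
[ 0.5864 -0.2336  0.094 ]
[ 0.6133 -0.2341  0.094 ]
[ 0.5986 -0.2837  0.13  ]
[ 0.5065 -0.1972  0.11  ]
[ 0.6364 -0.2001  0.11  ]
[ 0.5761 -0.2643  0.125 ]
[ 0.622  -0.2653  0.125 ]
[ 0.5744 -0.3046  0.125 ]
[ 0.6225 -0.3057  0.125 ][ WARN:0@1.048] global loadsave.cpp:1063 imwrite_ Unsupported depth image for selected encoder is fallbacked to CV_8U.
```

View pics/sock.png

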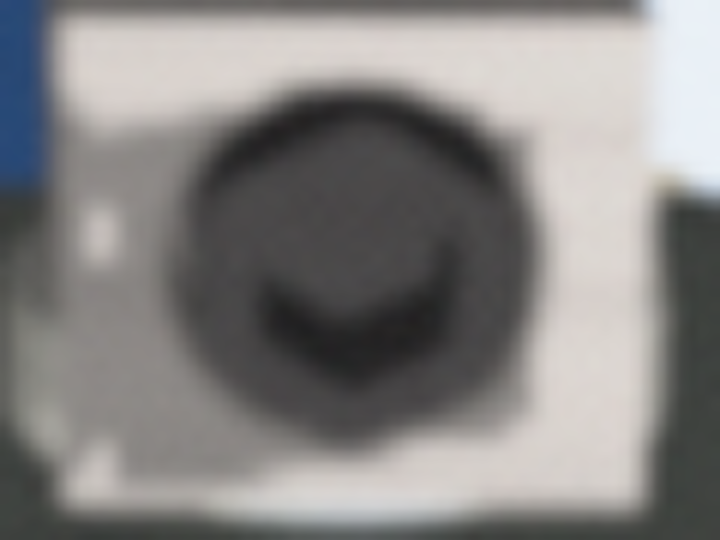

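Request:
send_rows(
  moves=[
    [[40, 1, 0], [0, 0, 0], 85],
    [[80, 2, 0], [0, 0, 0], 85],
    [[120, 4, 0], [0, 0, 0], 85],
    [[160, 5, 0], [0, 0, 0], 85],
    [[200, 6, 0], [0, 0, 0], 85],
    [[240, 8, 0], [0, 0, 0], 85],
    [[280, 9, 0], [0, 0, 0], 85],
    [[320, 10, 0], [0, 0, 0], 85],
    [[360, 12, 0], [0, 0, 0], 85],
    [[400, 13, 0], [0, 0, 0], 85],
    [[400, 13, 0], [0, 0, 0], 85],
    [[400, 13, 0], [0, 0, 0], 85],
  ],
)

```text
clock: 6.48
eef_pos: [0.6076, 0.1353, 0.3002]
tool_rot: [0.711, 0.703, 0.0, -0.0]
ft_force: [0.4, -1.0, -0.5]
grip_width: 0.085
```

```bash
python3 - <<'E'
from h import *
print(readout.get_obs()['eef_pos'])
c,im=snap('wrist','w4.png'); np.save('w4.npy',c,allow_pickle=True)
print(proj(c,[.611,.165,.127]))
cv2.imwrite('pics/w4b.png',cv2.resize(im[60:300,140:380,::-1],None,fx=2.4,fy=2.4,interpolation=2))
E
```

```text
[0.60760374 0.13532201 0.30020463]
[261.50916621 159.11033821]
```

View pics/w4b.png

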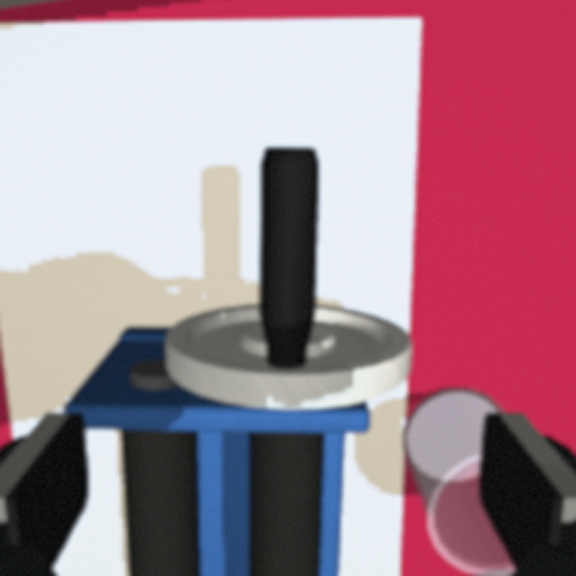

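```bash
python3 - <<'E'
from h import *
c=np.load('w4.npy',allow_pickle=True).item(); im=cv2.imread('pics/w4.png').astype(float).mean(2)
def cen(v,a,b,th=110):
    r=im[v-1:v+2,a:b].mean(0); i=np.where(r<th)[0]; i0,i1=i[0],i[-1]
    l=a+i0-1+(r[i0-1]-th)/(r[i0-1]-r[i0]); rr=a+i1+(th-r[i1])/(r[i1+1]-r[i1]); return l,rr
for v in (126,135,145,155,165,175):
    l,r=cen(v,235,285); p=onz(c,(l+r)/2,v,.127); print(v,round(l,1),round(r,1),p.round(4),round((r-l),2))
f=lambda x,y,z:onz(c,140+x/2.4,60+y/2.4,z).round(4)
print('wheel',f(165,345,.085),f(411,350,.085),'hub',f(241,342,.085),f(335,342,.085))
print('rearroller',f(250,500,.085),f(323,500,.085),'front',f(126,500,.085),f(197,500,.085),'plate',f(66,410,.116),f(369,410,.116))
E
```

```text
126 249.3 271.5 [0.6103 0.1937 0.127 ] 22.19
135 248.6 271.9 [0.6101 0.1861 0.127 ] 23.2
145 248.6 271.7 [0.6099 0.1775 0.127 ] 23.01
155 248.6 271.3 [0.6096 0.1687 0.127 ] 22.68
165 248.4 270.9 [0.6093 0.1597 0.127 ] 22.53
175 248.3 270.8 [0.6091 0.1506 0.127 ] 22.51
wheel [0.5535 0.1104 0.085 ] [0.6653 0.1067 0.085 ] hub [0.5881 0.1114 0.085 ] [0.6307 0.1109 0.085 ]
rearroller [0.5901 0.031  0.085 ] [0.6256 0.0305 0.085 ] front [0.5299 0.0317 0.085 ] [0.5644 0.0313 0.085 ] plate [0.5166 0.0925 0.116 ] [0.6427 0.091  0.116 ]
```

Request:
send_rows(
  moves=[
    [[30, 2, 15], [0, 0, 0], 60],
    [[30, 2, 53], [0, 0, 0], 60],
    [[30, 2, 90], [0, 0, 0], 60],
    [[30, 2, 114], [0, 0, 0], 60],
    [[30, 2, 114], [0, 0, 0], 60],
    [[30, 2, 114], [0, 0, 0], 12],
    [[30, 2, 114], [0, 0, 0], 12],
    [[30, 2, 114], [0, 0, 0], 12],
    [[30, 2, 114], [0, 0, 0], 12],
    [[30, 2, 114], [0, 0, 0], 12],
    [[30, 3, 114], [0, 0, 0], 12],
    [[30, 3.8, 114], [0, 0, 0], 12],
  ],
)

```text
clock: 7.53
eef_pos: [0.6114, 0.1632, 0.1891]
tool_rot: [0.712, 0.702, 0.0, -0.0]
ft_force: [-7.6, -0.2, 9.4]
grip_width: 0.0178
```

Request:
send_rows(
  moves=[
    [[0, 0, 0], [0, 0, 0], 12],
    [[0, 0, 0], [0, 0, 0], 12],
  ],
)

```text
clock: 7.7
eef_pos: [0.6113, 0.1632, 0.1894]
tool_rot: [0.713, 0.702, 0.001, -0.0]
ft_force: [-2.1, -0.5, -1.5]
grip_width: 0.0177
```

```bash
python3 - <<'E'
from h import *
o=readout.get_obs();print(o['eef_pos'],o['ft_force'],o['grip_width'])
E
```

```text
[0.61132344 0.16323314 0.18939217] [-2.12066985 -0.453565   -1.48769735] 0.017736261600457843
```

Request:
send_rows(
  moves=[
    [[0, 0, 0], [0, 0, 0], 50],
    [[0, 0, 0], [0, 0, 0], 50],
    [[0, 0, 0], [0, 0, 0], 50],
    [[0, 0, 0], [0, 0, 0], 50],
    [[0, 0, -38], [0, 0, 0], 50],
    [[0, 0, -76], [0, 0, 0], 60],
    [[-28, -2, -106], [0, 0, 0], 85],
    [[-28, -2, -111], [0, 0, 0], 85],
    [[-28, -2, -111], [0, 0, 0], 85],
  ],
)

```text
clock: 8.45
eef_pos: [0.6104, 0.1344, 0.3045]
tool_rot: [0.713, 0.701, 0.004, 0.002]
ft_force: [-0.4, 2.0, 0.5]
grip_width: 0.0851
```

```bash
python3 - <<'E'
from h import *
print(readout.get_obs()['eef_pos'])
c,im=snap('wrist','w5.png'); np.save('w5.npy',c,allow_pickle=True)
im=im.astype(float).mean(2)
def cen(v,a,b,th=110):
    r=im[v-1:v+2,a:b].mean(0); i=np.where(r<th)[0]; i0,i1=i[0],i[-1]
    l=a+i0-1+(r[i0-1]-th)/(r[i0-1]-r[i0]); rr=a+i1+(th-r[i1])/(r[i1+1]-r[i1]); return l,rr
for v in (126,145,165):
    l,r=cen(v,235,288); p=onz(c,(l+r)/2,v,.127); print(v,p.round(4),round((r-l),2))
go([.592,-.30,.245],yaw=-.022)
E
```

```text
[0.61038893 0.13439148 0.30452146]
126 [0.6119 0.193  0.127 ] 22.21
145 [0.6114 0.1765 0.127 ] 22.33
165 [0.611  0.1584 0.127 ] 21.94
d [-435.2  -10.6   55.7] r [ 0.0037 -0.0026  0.0056] n rows 10.5
```

Request:
send_rows(
  moves=[
    [[-41, -1, 0], [0, 0, 0], 85],
    [[-82, -2, 0], [0, 0, 0], 85],
    [[-123, -3, 0], [0, 0, 0], 85],
    [[-164, -4, 0], [0, 0, 0], 85],
    [[-205, -5, 0], [0, 0, 0], 85],
    [[-246, -6, 0], [0, 0, 0], 85],
    [[-287, -7, 0], [0, 0, 0], 85],
    [[-328, -8, 10], [0, 0, 0], 85],
    [[-369, -9, 25], [0, 0, 0], 85],
    [[-410, -10, 40], [0, 0, 0], 85],
    [[-435, -11, 56], [0, 0, 0], 85],
    [[-435, -11, 56], [0, 0, 0], 85],
  ],
)

```text
clock: 9.5
eef_pos: [0.5884, -0.3043, 0.237]
tool_rot: [0.715, 0.699, -0.0, -0.004]
ft_force: [-1.0, 0.5, -1.2]
grip_width: 0.085
```

```bash
python3 - <<'E'
from h import *
o=readout.get_obs();print(o['eef_pos'],o['joint_vel'].__class__)
c,im=snap('wrist','w6.png'); np.save('w6.npy',c,allow_pickle=True)
u,v=proj(c,[.5988,-.284,.13]).astype(int);print(u,v)
cv2.imwrite('pics/w6b.png',cv2.resize(im[v-40:v+40,u-50:u+50,::-1],None,fx=7,fy=7,interpolation=2))
E
```

```text
[ 0.58839301 -0.304299    0.23698289] <class 'numpy.ndarray'>
273 188
```

View pics/w6b.png

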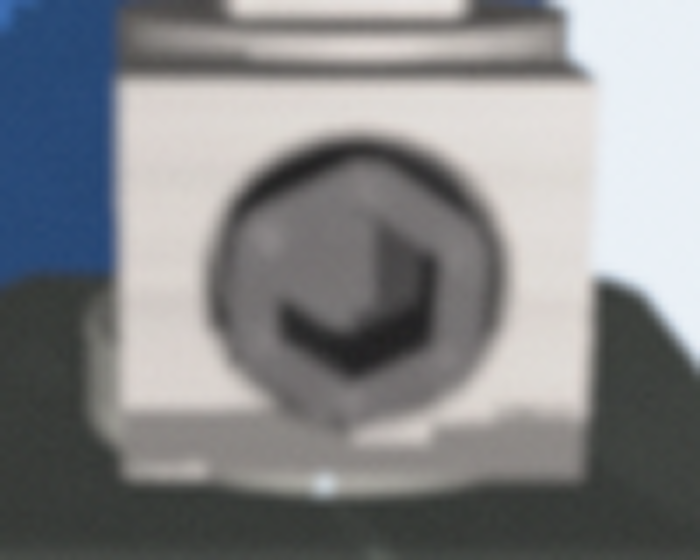

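```bash
python3 - <<'E'
from h import *
c=np.load('w6.npy',allow_pickle=True).item()
for v in (282,285,287): print(onz(c,223+355.5/7,148+v/7,.13).round(4))
go([.388,-.217,.27],yaw=1.305)
E
```

```text
[ 0.5987 -0.2839  0.13  ]
[ 0.5987 -0.2841  0.13  ]
[ 0.5987 -0.2843  0.13  ]
d [  80.7 -203.1  -29.8] r [ 3.000e-04 -8.800e-03 -1.326e+00] n rows 10.6
```

Request:
send_rows(
  moves=[
    [[7, -18, -25], [0, 0, -0.12], 85],
    [[14, -36, -33], [0, 0, -0.24], 85],
    [[21, -54, -33], [0, 0, -0.36], 85],
    [[28, -72, -33], [0, 0, -0.48], 85],
    [[35, -90, -33], [0, 0, -0.6], 85],
    [[43, -108, -33], [0, 0, -0.72], 85],
    [[50, -126, -33], [0, 0, -0.84], 85],
    [[58, -144, -33], [0, 0, -0.96], 85],
    [[65, -162, -33], [0, 0, -1.08], 85],
    [[72, -180, -33], [0, 0, -1.2], 85],
    [[80, -203, -33], [0, 0, -1.326], 85],
    [[80, -203, -33], [0, 0, -1.326], 85],
  ],
)

```text
clock: 10.55
eef_pos: [0.3842, -0.2144, 0.2722]
tool_rot: [0.13, 0.992, 0.004, -0.005]
ft_force: [-0.4, 0.7, -0.8]
grip_width: 0.085
```

```bash
python3 - <<'E'
from h import *
o=readout.get_obs();print(o['eef_pos'],o['tool_rot'])
c,im=snap('wrist','w7.png'); np.save('w7.npy',c,allow_pickle=True)
cv2.imwrite('pics/w7b.png',cv2.resize(im[90:290,120:400,::-1],None,fx=2.8,fy=2.8,interpolation=2))
E
```

```text
[ 0.38424369 -0.2144095   0.27217022] [ 0.12977216  0.99152037  0.00420938 -0.00536824]
```

View pics/w7b.png

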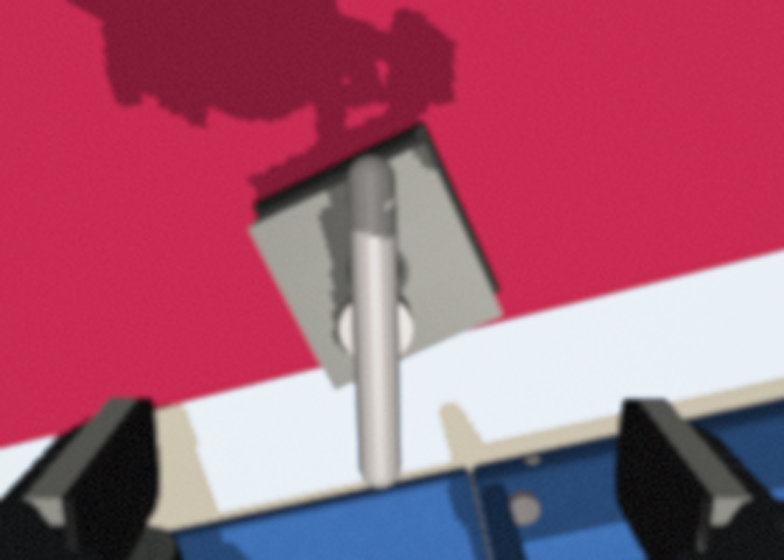

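```bash
python3 - <<'E'
from h import *
c=np.load('w7.npy',allow_pickle=True).item()
f=lambda x,y,z:onz(c,120+x/2.8,90+y/2.8,z)
a,b=f(371,156,.122),f(381,488,.122);print(a,b,(a+b)/2,np.linalg.norm(a-b),np.arctan2(*(b-a)[1::-1]))
print('hole',f(340,327,.05),f(414,327,.05),(f(340,327,.05)+f(414,327,.05))/2)
k=[f(424,150,.05),f(500,313,.05),f(335,388,.05),f(250,228,.05)];print(np.array(k).round(4),np.mean(k,0))
go([*((a+b)/2)[:2],.176],yaw=np.arctan2(*(b-a)[1::-1])+np.pi/2)
E
```

```text
[ 0.33996817 -0.20549159  0.122     ] [ 0.44202566 -0.22996037  0.122     ] [ 0.39099691 -0.21772598  0.122     ] 0.10494975607288003 -0.2353132667618255
hole [ 0.40830553 -0.23780665  0.05      ] [ 0.41599107 -0.2092661   0.05      ] [ 0.4121483  -0.22353638  0.05      ]
[[ 0.3492 -0.1882  0.05  ]
 [ 0.4192 -0.1747  0.05  ]
 [ 0.4329 -0.2469  0.05  ]
 [ 0.3607 -0.2604  0.05  ]] [ 0.3905017  -0.21756069  0.05      ]
d [-5.9 -1.6 96.6] r [ 0.0064 -0.0084 -0.0289] n rows 2.3
```

Request:
send_rows(
  moves=[
    [[-6, -2, 30], [0.006, -0.008, -0.029], 70],
    [[-6, -2, 60], [0.006, -0.008, -0.029], 60],
    [[-6, -2, 85], [0.006, -0.008, -0.029], 60],
    [[-6, -2, 97], [0.006, -0.008, -0.029], 60],
    [[-6, -2, 97], [0.006, -0.008, -0.029], 60],
    [[-6, -2, 97], [0.006, -0.008, -0.029], 8],
    [[-6, -2, 97], [0.006, -0.008, -0.029], 8],
    [[-6, -2, 97], [0.006, -0.008, -0.029], 8],
    [[-6, -2, 97], [0.006, -0.008, -0.029], 8],
    [[-6, -2, 97], [0.006, -0.008, -0.029], 8],
    [[-6, -2, 97], [0.006, -0.008, -0.029], 8],
    [[-6, -2, 97], [0.006, -0.008, -0.029], 8],
  ],
)

```text
clock: 11.6
eef_pos: [0.3919, -0.2186, 0.1769]
tool_rot: [0.117, 0.993, -0.0, 0.001]
ft_force: [0.6, -0.3, 6.0]
grip_width: 0.0119
```

```bash
python3 - <<'E'
from h import *
o=readout.get_obs();print(o['eef_pos'],o['ft_force'],o['grip_width'],Rn.from_quat(o['tool_rot']).as_matrix().round(3))
E
```

```text
[ 0.39189769 -0.21863954  0.17690586] [ 0.5658827  -0.27054307  5.99493578] 0.01186937119211109 [[-0.972  0.233  0.003]
 [ 0.233  0.972 -0.001]
 [-0.003 -0.    -1.   ]]
```

Request:
send_rows(
  moves=[
    [[0, 0, -20], [0, 0, 0], 8],
    [[0, 0, -50], [0, 0, 0], 8],
    [[0, 0, -85], [0, 0, 0], 8],
    [[0, 0, -120], [0, 0, 0], 8],
    [[0, 0, -155], [0, 0, 0], 8],
    [[0, 0, -155], [0, 0, 0], 8],
  ],
)

```text
clock: 12.1
eef_pos: [0.3935, -0.2198, 0.3387]
tool_rot: [0.118, 0.993, -0.003, 0.007]
ft_force: [1.7, -0.7, -2.6]
grip_width: 0.0122
```

```bash
python3 - <<'E'
from h import *
o=readout.get_obs();print(o['eef_pos'],o['ft_force'],o['grip_width'])
go([.5996,-.2847,.335],yaw=.998)
E
```

```text
[ 0.39350862 -0.21975268  0.33871214] [ 1.74135791 -0.70446604 -2.62669289] 0.012181538948754022
d [-215.5  -15.     6.9] r [-0.001   0.015   0.3371] n rows 5.2
```

Request:
send_rows(
  moves=[
    [[-30, -2, 1], [0, 0.002, 0.05], 8],
    [[-60, -4, 2], [0, 0.004, 0.1], 8],
    [[-90, -6, 3], [0, 0.007, 0.15], 8],
    [[-125, -8, 4], [0, 0.01, 0.2], 8],
    [[-160, -11, 5], [0, 0.012, 0.25], 8],
    [[-195, -13, 6], [0, 0.015, 0.3], 8],
    [[-215.5, -15, 7], [-0.001, 0.015, 0.337], 8],
    [[-215.5, -15, 12], [-0.001, 0.015, 0.337], 8],
    [[-215.5, -15, 22], [-0.001, 0.015, 0.337], 8],
    [[-215.5, -15, 24], [-0.001, 0.015, 0.337], 8],
    [[-215.5, -15, 24], [-0.001, 0.015, 0.337], 8],
  ],
)

```text
clock: 13.02
eef_pos: [0.5987, -0.2844, 0.3156]
tool_rot: [0.282, 0.959, 0.0, -0.002]
ft_force: [1.5, -0.2, -2.9]
grip_width: 0.0122
```

```bash
python3 - <<'E'
from h import *
o=readout.get_obs();print(o['eef_pos'],o['ft_force'],Rn.from_quat(o['tool_rot']).as_matrix().round(3).tolist())
c,im=snap('wrist','w8.png'); np.save('w8.npy',c,allow_pickle=True)
snap('side','d8.png');snap('scene','c8.png')
M=np.zeros((600,800,3),np.uint8)
M[:288,:384]=cv2.resize(im[:,:,::-1],(384,288))
M[:288,400:784]=cv2.resize(im[120:300,140:380,::-1],(384,288))
a=cv2.imread('pics/d8.png')[200:300,260:370];b=cv2.imread('pics/c8.png')[130:225,100:210]
M[300:600,0:330]=cv2.resize(a,(330,300),interpolation=2);M[300:585,400:730]=cv2.resize(b,(330,285),interpolation=2)
cv2.imwrite('pics/m8.png',M)
for z in(.13,.15,.2):print(proj(c,[.5987,-.2841,z]))
E
```

```text
[ 0.59869276 -0.28443169  0.31563748] [ 1.4790482  -0.173573   -2.88025408] [[-0.84, 0.542, -0.004], [0.542, 0.84, 0.002], [0.005, -0.001, -1.0]]
[257.92979365 188.17868551]
[257.91763261 193.78963528]
[257.87674799 212.65382923]
```

View pics/m8.png

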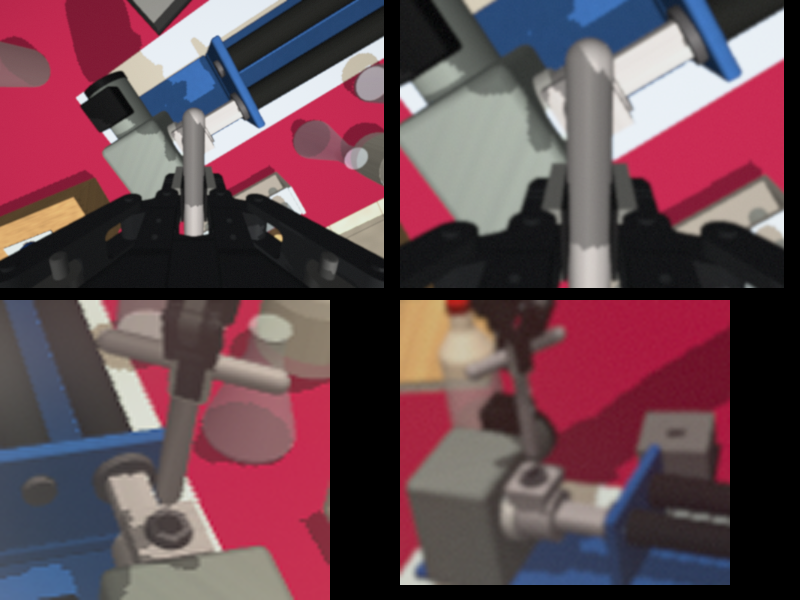

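```bash
python3 - <<'E'
from h import *
S=get_calibration('side');C=get_calibration('scene')
print(tri([S,C],[(316,266),(143.5,181.3)]),tri([S,C],[(317.1,276),(144.3,189.3)]))
for z in (.130,.148): print(z,proj(S,[.5987,-.2841,z]),proj(C,[.5987,-.2841,z]))
E
```

```text
[ 0.59479126 -0.28381719  0.15231235] [ 0.5986127  -0.28476543  0.12627865]
0.13 [316.24562972 273.56770455] [143.6320353  188.69387721]
0.148 [317.3711454  266.98659568] [142.75044941 183.52235315]
```

```bash
python3 - <<'E'
from h import *
c=np.load('w8.npy',allow_pickle=True).item()
R0=Rn.from_quat(readout.get_obs()['tool_rot']).as_matrix();p0=readout.get_obs()['eef_pos']
im=cv2.imread('pics/w8.png')
cv2.imwrite('pics/x.png',im)
print(p0)
for v in (144,145,146,147,148): print(v,(R0.T@(onz(c,260,v,.2606)-p0)*1000).round(1))
print((R0.T@(onz(c,258.5,200,.2606)-p0)*1000).round(1))
print(im[135:165,260].mean(1).round(0).astype(int).tolist())
# bar edges in side image
S=get_calibration('side')
s=lambda x,y:(260+x/3,200+(y-300)/3)
for n,x,y in (('e1',98,337),('e2',290,384)): print(n,onz(S,*s(x,y),.2606))
C=get_calibration('scene'); k=lambda x,y:(100+(x-400)/3,130+(y-300)/3)
print(tri([S,C],[s(103,339),k(563,333)]),tri([S,C],[s(283,381),k(470,371)]))
E
```

```text
[ 0.59938966 -0.2847477   0.31857624]
144 [55.2  1.2 58. ]
145 [54.8  1.2 58. ]
146 [54.3  1.2 58. ]
147 [53.9  1.2 58. ]
148 [53.5  1.2 58. ]
[28.9  0.5 58. ]
[76, 76, 79, 78, 76, 77, 76, 78, 85, 98, 115, 129, 142, 153, 160, 168, 174, 180, 184, 189, 193, 199, 203, 208, 208, 201, 181, 159, 147, 138]
e1 [ 0.55303935 -0.25445053  0.2606    ]
e2 [ 0.64026271 -0.31103841  0.2606    ]
[ 0.55367183 -0.25449123  0.26158786] [ 0.63456618 -0.3090494   0.26394453]
```

Request:
send_rows(
  moves=[
    [[-2.3, 0, 6], [0, 0, 0], 8],
    [[-2.3, 0, 12], [0, 0, 0], 8],
    [[-2.3, 0, 18], [0, 0, 0], 8],
    [[-2.3, 0, 22], [0, 0, 0], 8],
    [[-2.3, 0, 24], [0, 0, 0], 8],
    [[-2.3, 0, 26], [0, 0, 0], 8],
    [[-2.3, 0, 27], [0, 0, 0], 8],
  ],
)

```text
clock: 13.75
eef_pos: [0.6014, -0.2862, 0.2922]
tool_rot: [0.283, 0.959, -0.0, 0.001]
ft_force: [-0.8, -0.4, 1.9]
grip_width: 0.0126
```

```bash
python3 - <<'E'
from h import *
o=readout.get_obs();print(o['eef_pos'],o['ft_force'],o['ft_torque'])
E
```

```text
[ 0.60135422 -0.28616435  0.29218596] [-0.78444335 -0.37911912  1.88611478] [-0.01800701  0.28666467 -0.03631533]
```

Request:
send_rows(
  moves=[
    [[0, 0, 2], [0, 0, 0], 8],
    [[0, 0, 4], [0, 0, 0], 8],
    [[0, 0, 4], [0, 0, 0], 8],
  ],
)

```text
clock: 14.0
eef_pos: [0.6011, -0.2863, 0.2876]
tool_rot: [0.283, 0.959, -0.0, 0.0]
ft_force: [-0.3, -1.5, -3.5]
grip_width: 0.0118
```

```bash
python3 - <<'E'
from h import *
o=readout.get_obs();print(o['eef_pos'],o['ft_force'],o['ft_torque'])
for n in('side','scene','wrist'):snap(n,n+'9.png')
a=cv2.imread('pics/side9.png')[200:300,260:370];b=cv2.imread('pics/scene9.png')[130:225,100:210]
M=np.zeros((400,800,3),np.uint8)
M[:360,0:396]=cv2.resize(a,(396,360),interpolation=2);M[:342,400:796]=cv2.resize(b,(396,342),interpolation=2)
cv2.imwrite('pics/m9.png',M)
E
```

```text
[ 0.60113701 -0.28629927  0.28757612] [-0.26453266 -1.49101963 -3.5393151 ] [-0.26792936  0.14202998 -0.09832605]
```

View pics/m9.png

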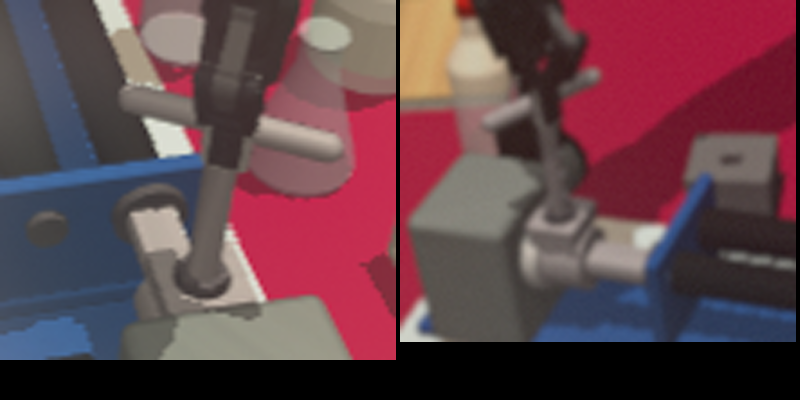

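Request:
send_rows(
  moves=[
    [[0, 0, 2], [0, 0, 0], 8],
    [[0, 0, 4], [0, 0, 0], 8],
    [[0, 0, 6], [0, 0, 0], 8],
    [[0, 0, 6.5], [0, 0, 0], 8],
    [[0, 0, 6.5], [0, 0, 0], 8],
  ],
)

```text
clock: 14.57
eef_pos: [0.6011, -0.2863, 0.2807]
tool_rot: [0.283, 0.959, -0.0, -0.0]
ft_force: [-1.0, -0.9, -2.9]
grip_width: 0.0122
```

```bash
python3 - <<'E'
from h import *
o=readout.get_obs();print(o['eef_pos'],o['ft_force'],o['ft_torque'],o['joint_pos'])
E
```

```text
[ 0.60109862 -0.28626447  0.28065168] [-1.02334269 -0.87174131 -2.94819248] [-0.30885817  0.0927971  -0.11539303] [-4.44186886e-01  5.93867510e-01  4.79836794e-01  1.45683055e+00
 -7.75596731e-04  1.28830802e-01]
```

Request:
send_rows(
  moves=[
    [[0, -0.3, 0], [0, 0, 0.1], 8],
    [[0.1, -0.5, 0], [0, 0, 0.2], 8],
    [[0.1, -0.8, 0], [0, 0, 0.3], 8],
    [[0.2, -1.1, 0], [0, 0, 0.4], 8],
    [[0.3, -1.3, 0], [0, 0, 0.5], 8],
    [[0.5, -1.5, 0], [0, 0, 0.6], 8],
    [[0.6, -1.7, 0], [0, 0, 0.7], 8],
    [[0.8, -1.9, 0], [0, 0, 0.8], 8],
    [[1.0, -2.1, 0], [0, 0, 0.9], 8],
    [[1.2, -2.3, 0], [0, 0, 1.0], 8],
    [[1.2, -2.3, 0], [0, 0, 1.0], 8],
  ],
)

```text
clock: 15.48
eef_pos: [0.5989, -0.2877, 0.2807]
tool_rot: [0.708, 0.706, -0.0, 0.0]
ft_force: [-0.1, -1.5, -3.1]
grip_width: 0.0122
```

```bash
python3 - <<'E'
from h import *
o=readout.get_obs();print(o['eef_pos'],o['ft_force'],o['ft_torque'],o['joint_pos'][5])
R=Rn.from_quat(o['tool_rot']).as_matrix();print(np.arctan2(R[1,1],R[0,1]))
E
```

```text
[ 0.59893899 -0.28766606  0.28065405] [-0.1347168  -1.5457307  -3.05558061] [-0.39878982  0.06288905 -0.02598857] 1.127155371601154
-0.003791228252316429
```

Request:
send_rows(
  moves=[
    [[0, -0.3, 0], [0, 0, 0.1], 8],
    [[0.1, -0.5, 0], [0, 0, 0.2], 8],
    [[0.1, -0.8, 0], [0, 0, 0.3], 8],
    [[0.2, -1.1, 0], [0, 0, 0.4], 8],
    [[0.3, -1.3, 0], [0, 0, 0.5], 8],
    [[0.5, -1.5, 0], [0, 0, 0.6], 8],
    [[0.6, -1.7, 0], [0, 0, 0.7], 8],
    [[0.8, -1.9, 0], [0, 0, 0.8], 8],
    [[1.0, -2.1, 0], [0, 0, 0.9], 8],
    [[1.2, -2.3, 0], [0, 0, 1.0], 8],
    [[1.2, -2.3, 0], [0, 0, 1.0], 8],
  ],
)

```text
clock: 16.4
eef_pos: [0.5968, -0.2867, 0.2807]
tool_rot: [0.96, 0.28, -0.0, 0.001]
ft_force: [0.4, -2.4, -2.3]
grip_width: 0.0121
```

```bash
python3 - <<'E'
from h import *
o=readout.get_obs();print(o['eef_pos'],o['ft_force'],o['ft_torque'],o['joint_pos'][5])
R=Rn.from_quat(o['tool_rot']).as_matrix();print(np.arctan2(R[1,1],R[0,1]))
E
```

```text
[ 0.59678106 -0.28665314  0.28065313] [ 0.38808612 -2.42509075 -2.29335767] [-0.46585388 -0.0413849   0.04183756] 2.1264637902546903
-1.0030389238313013
```

Request:
send_rows(
  moves=[
    [[0, -0.1, 0], [0, 0, 0.05], 8],
    [[0, -0.2, 0], [0, 0, 0.1], 8],
    [[0, -0.2, 0], [0, 0, 0.1], 8],
  ],
)

```text
clock: 16.65
eef_pos: [0.5967, -0.2865, 0.2806]
tool_rot: [0.972, 0.233, -0.0, 0.001]
ft_force: [-0.6, -1.4, -2.1]
grip_width: 0.0125
```

```bash
python3 - <<'E'
from h import *
o=readout.get_obs();print(o['eef_pos'],o['ft_force'],o['ft_torque'],o['joint_pos'][5])
R=Rn.from_quat(o['tool_rot']).as_matrix();print(np.arctan2(R[1,1],R[0,1]))
E
```

```text
[ 0.59668983 -0.28647461  0.28064513] [-0.56391147 -1.40510962 -2.10608551] [-0.33708627  0.0836752   0.00196714] 2.2234022835199094
-1.0997707141367543
```

Request:
send_rows(
  moves=[
    [[0, -0.1, 0], [0, 0, 0.05], 8],
    [[0, -0.2, 0], [0, 0, 0.1], 8],
    [[0, -0.2, 0], [0, 0, 0.1], 8],
  ],
)

```text
clock: 16.9
eef_pos: [0.5966, -0.2863, 0.2806]
tool_rot: [0.983, 0.186, -0.0, 0.001]
ft_force: [-0.1, -1.3, -2.3]
grip_width: 0.0124
```

```bash
python3 - <<'E'
from h import *
o=readout.get_obs();print(o['eef_pos'],o['ft_force'],o['ft_torque'],o['joint_pos'][5],o['tau'][5])
R=Rn.from_quat(o['tool_rot']).as_matrix();print(np.arctan2(R[1,1],R[0,1]))
E
```

```text
[ 0.5965907  -0.28632117  0.28063339] [-0.14254138 -1.33414286 -2.3181295 ] [-0.28939974  0.02740209  0.00307816] 2.320446290979637 0.37015853449702263
-1.1966685004183601
```

Request:
send_rows(
  moves=[
    [[0, -0.1, 0], [0, 0, 0.05], 8],
    [[0, -0.2, 0], [0, 0, 0.08], 8],
    [[0, -0.2, 0], [0, 0, 0.08], 8],
  ],
)

```text
clock: 17.15
eef_pos: [0.5965, -0.2861, 0.2807]
tool_rot: [0.989, 0.148, -0.0, 0.001]
ft_force: [-1.0, -1.2, -2.3]
grip_width: 0.0121
```

```bash
python3 - <<'E'
from h import *
o=readout.get_obs();print(o['eef_pos'],o['ft_force'],o['ft_torque'],o['joint_pos'][5],o['tau'][5])
R=Rn.from_quat(o['tool_rot']).as_matrix();print(np.arctan2(R[1,1],R[0,1]))
E
```

```text
[ 0.59653423 -0.2861067   0.2806643 ] [-1.00882519 -1.21955269 -2.25435277] [-0.37309209  0.17483834  0.1895511 ] 2.3969839167054765 0.37255972623825073
-1.2729222868458008
```

Request:
send_rows(
  moves=[
    [[0, -0.1, 0], [0, 0, 0.04], 8],
    [[0, -0.2, 0], [0, 0, 0.07], 8],
    [[0, -0.2, 0], [0, 0, 0.07], 8],
  ],
)

```text
clock: 17.4
eef_pos: [0.5965, -0.2859, 0.2807]
tool_rot: [0.993, 0.115, -0.0, 0.001]
ft_force: [-1.4, -0.4, -2.1]
grip_width: 0.0126
```

```bash
python3 - <<'E'
from h import *
o=readout.get_obs();print(o['eef_pos'],o['ft_force'],o['ft_torque'],o['joint_pos'][5],o['tau'][5])
R=Rn.from_quat(o['tool_rot']).as_matrix();print(np.arctan2(R[1,1],R[0,1]))
c,im=snap('wrist','w10.png')
cv2.imwrite('pics/w10b.png',cv2.resize(im[120:330,130:390,::-1],None,fx=3,fy=2.8,interpolation=2))
E
```

```text
[ 0.59646607 -0.28589316  0.28065507] [-1.40998746 -0.38469738 -2.13413434] [-0.37617609  0.0667301   0.23239597] 2.464021169519237 0.4129414726048708
-1.3396731412093965
```

View pics/w10b.png

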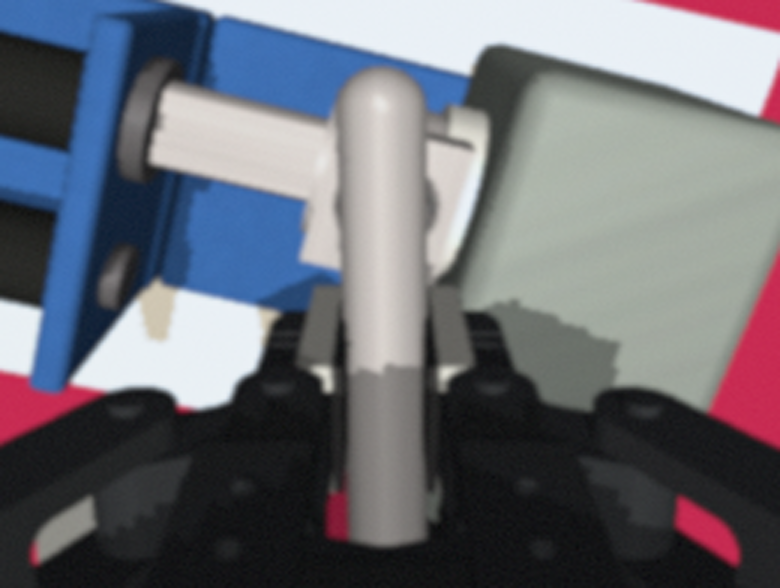

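Request:
send_rows(
  moves=[
    [[0, -0.1, 0], [0, 0, 0.05], 8],
    [[0, -0.2, 0], [0, 0, 0.1], 8],
    [[0, -0.2, 0], [0, 0, 0.1], 8],
  ],
)

```text
clock: 17.7
eef_pos: [0.5964, -0.2857, 0.2807]
tool_rot: [0.998, 0.067, -0.0, 0.001]
ft_force: [-0.4, -1.0, -2.0]
grip_width: 0.0122
```

```bash
python3 - <<'E'
from h import *
o=readout.get_obs();print(o['eef_pos'],o['ft_force'],o['ft_torque'],o['joint_pos'][5],o['tau'][5])
E
```

```text
[ 0.59641701 -0.2856733   0.28066807] [-0.41741156 -0.99449137 -1.9975831 ] [-0.35846859  0.1234565   0.10540609] 2.5622113969188893 0.46406859531998634
```

Request:
send_rows(
  moves=[
    [[0, -0.1, 0], [0, 0, 0.05], 8],
    [[0, -0.2, 0], [0, 0, 0.1], 8],
    [[0, -0.2, 0], [0, 0, 0.1], 8],
  ],
)

```text
clock: 17.95
eef_pos: [0.5964, -0.2854, 0.2807]
tool_rot: [1.0, 0.018, 0.0, 0.001]
ft_force: [-0.6, -0.9, -2.8]
grip_width: 0.0123
```

```bash
python3 - <<'E'
from h import *
o=readout.get_obs();print(o['eef_pos'],o['ft_force'],o['ft_torque'],o['joint_pos'][5],o['tau'][5])
c,im=snap('wrist','w11.png'); im=cv2.imread('pics/w11.png').astype(float).mean(2); i0=cv2.imread('pics/w10.png').astype(float).mean(2)
for v in (165,180,200,220): print(v,i0[v,235:280:1].astype(int).tolist(),'\n',im[v,235:280].astype(int).tolist())
E
```

```text
[ 0.59639136 -0.28540907  0.28067845] [-0.55248352 -0.8707307  -2.76631985] [-0.3481813   0.05767389  0.0990519 ] 2.660377189734657 0.4706079326570034
165 [192, 186, 177, 172, 177, 178, 165, 141, 130, 138, 154, 164, 173, 180, 185, 189, 193, 198, 202, 208, 211, 213, 213, 207, 204, 201, 194, 191, 185, 181, 177, 173, 167, 159, 148, 135, 126, 133, 142, 146, 146, 145, 140, 139, 156] 
 [141, 154, 150, 145, 140, 136, 128, 120, 124, 137, 152, 162, 172, 182, 186, 190, 192, 197, 200, 204, 211, 214, 212, 210, 205, 200, 195, 190, 187, 181, 176, 173, 166, 159, 149, 134, 120, 108, 107, 113, 123, 134, 140, 146, 154]
180 [221, 225, 224, 219, 213, 209, 200, 173, 139, 135, 147, 161, 171, 179, 183, 188, 192, 196, 199, 205, 210, 213, 212, 207, 205, 200, 196, 191, 185, 181, 178, 173, 167, 159, 148, 135, 142, 178, 207, 214, 214, 213, 212, 212, 212] 
 [224, 218, 212, 210, 211, 211, 203, 173, 141, 134, 146, 159, 170, 178, 184, 189, 192, 194, 200, 204, 209, 212, 210, 207, 206, 201, 196, 191, 186, 181, 177, 172, 166, 159, 149, 134, 121, 117, 136, 165, 188, 201, 210, 212, 210]
200 [207, 208, 210, 210, 210, 207
[... 161 characters left out ...]
 124, 155, 183, 201, 205, 207, 211] 
 [195, 206, 207, 208, 210, 209, 200, 172, 143, 131, 140, 154, 167, 175, 182, 188, 192, 195, 198, 203, 207, 212, 211, 208, 205, 201, 197, 192, 185, 181, 178, 173, 167, 160, 147, 133, 115, 93, 90, 122, 167, 198, 206, 207, 207]
220 [76, 76, 78, 76, 78, 82, 91, 101, 107, 116, 131, 146, 161, 171, 178, 185, 187, 193, 197, 201, 208, 209, 211, 208, 204, 202, 198, 192, 187, 182, 179, 174, 168, 160, 148, 135, 124, 125, 127, 121, 95, 70, 55, 54, 55] 
 [110, 107, 102, 94, 89, 86, 83, 82, 92, 112, 132, 148, 162, 172, 179, 186, 190, 194, 197, 201, 205, 209, 210, 208, 205, 202, 197, 193, 186, 182, 177, 173, 166, 158, 148, 135, 120, 109, 104, 102, 105, 105, 106, 107, 96]
```

Request:
send_rows(
  moves=[
    [[0, -0.1, 0], [0, 0, 0.05], 8],
    [[0, -0.2, 0], [0, 0, 0.1], 8],
    [[0, -0.2, 0], [0, 0, 0.1], 8],
  ],
)

```text
clock: 18.25
eef_pos: [0.5964, -0.2852, 0.2806]
tool_rot: [1.0, -0.031, 0.0, 0.001]
ft_force: [-0.5, -1.1, -2.3]
grip_width: 0.0122
```

```bash
python3 - <<'E'
from h import *
o=readout.get_obs();print(o['eef_pos'],o['ft_force'],o['ft_torque'],o['joint_pos'][5],o['tau'][5])
E
```

```text
[ 0.59636459 -0.28524354  0.28063961] [-0.51354699 -1.14988788 -2.31484764] [-0.34978799  0.11567188  0.02583269] 2.7580409878374015 0.34609618596732616
```

Request:
send_rows(
  moves=[
    [[0, -0.1, 0], [0, 0, 0.05], 8],
    [[0, -0.2, 0], [0, 0, 0.1], 8],
    [[0, -0.2, 0], [0, 0, 0.1], 8],
  ],
)

```text
clock: 18.5
eef_pos: [0.5964, -0.285, 0.2806]
tool_rot: [0.997, -0.08, 0.0, 0.001]
ft_force: [-0.5, -1.2, -1.9]
grip_width: 0.0124
```

```bash
python3 - <<'E'
from h import *
o=readout.get_obs();print(o['eef_pos'],o['ft_force'],o['ft_torque'],o['joint_pos'][5],o['tau'][5])
w=snap('wrist','w12.png');snap('side','d12.png');snap('scene','c12.png')
S=get_calibration('side')
M=np.zeros((600,800,3),np.uint8)
a=cv2.imread('pics/d12.png')[225:295,280:350];M[:600,:400]=cv2.resize(a,(400,400),interpolation=2).repeat(1,0)[:400] if 0 else 0
M[:400,:400]=cv2.resize(a,(400,400),interpolation=2)
b=cv2.imread('pics/c12.png')[150:210,115:175];M[:400,400:800]=cv2.resize(b,(400,400),interpolation=2)
im=w[1][120:220,200:330,::-1];M[400:600,:260]=cv2.resize(im,(260,200));M[400:600,300:567]=cv2.resize(cv2.imread('pics/w8.png'),(267,200))
cv2.imwrite('pics/m12.png',M)
E
```

```text
[ 0.5963664  -0.28501951  0.28061834] [-0.5272411  -1.16434128 -1.93648278] [-0.24957282  0.10508428 -0.03485864] 2.8564625230335374 0.33027878031134605
```

View pics/m12.png

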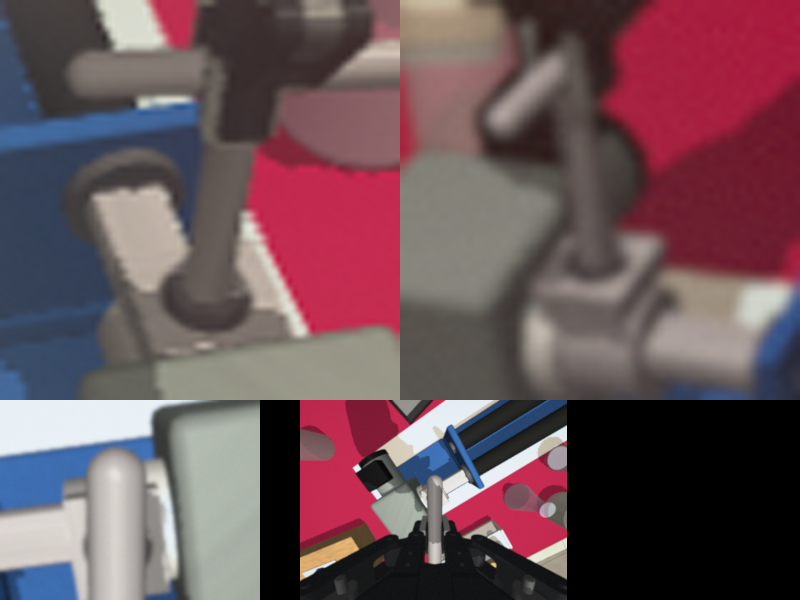

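```bash
python3 - <<'E'
from h import *
S=get_calibration('side');C=get_calibration('scene')
a=-.16;d=np.array([np.cos(a),np.sin(a),0])
for z in (.22,.226,.232):
    p=np.array([.5987,-.2841,z]);print(z,proj(S,p-.047*d),proj(C,p+.047*d),proj(C,p-.047*d))
print('obs side left',280+90*70/400,225+72*70/400,'scene end',115+(500-400)*60/400,150+122*60/400)
o=readout.get_obs();print(o['ft_torque'],o['ft_force'],o['clock'])
# shank bottom vs boss in side
for z in (.125,.13): print(proj(S,[.5987,-.2841,z]))
E
```

```text
0.22 [294.39908066 239.31869255] [129.58548023 170.9631361 ] [148.16872188 153.47491227]
0.226 [294.67617835 236.74613392] [129.23718107 169.07870355] [147.89134645 151.64268845]
0.232 [294.95671272 234.1428412 ] [128.88741446 167.18369398] [147.61289968 149.80088418]
obs side left 295.75 237.6 scene end 130.0 168.3
[-0.26683577  0.16487355 -0.0010868 ] [-0.90389489 -1.27149801 -2.34431413] 18.65
[315.93962068 275.35838431]
[316.24562972 273.56770455]
```

Request:
send_rows(
  moves=[
    [[0, 0, -2], [0, 0, 0], 8],
    [[0, 0, -5], [0, 0, 0], 8],
    [[0, 0, -5], [0, 0, 0], 8],
  ],
)

```text
clock: 18.9
eef_pos: [0.5957, -0.2848, 0.2816]
tool_rot: [0.997, -0.08, -0.003, -0.0]
ft_force: [3.1, -3.8, -21.7]
grip_width: 0.012
```

```bash
python3 - <<'E'
from h import *
o=readout.get_obs();print(o['eef_pos'],o['ft_force'],o['ft_torque'],o['joint_pos'][5],o['tau'][5])
w=snap('wrist','w13.png')
E
```

```text
[ 0.59570919 -0.28480938  0.2816376 ] [  3.14482803  -3.76893866 -21.65216823] [-0.77013462 -0.60309676 -0.04969453] 2.855487943445325 -0.071541010402143
```

Request:
send_rows(
  moves=[
    [[0.5, -0.8, 1], [0, 0, 0], 8],
    [[0.5, -1.6, 1], [0, 0, 0], 8],
    [[0.5, -1.6, 1], [0, 0, 0], 8],
  ],
)

```text
clock: 19.2
eef_pos: [0.5964, -0.284, 0.2815]
tool_rot: [0.997, -0.08, -0.003, 0.001]
ft_force: [1.2, -3.9, -10.1]
grip_width: 0.0126
```

```bash
python3 - <<'E'
from h import *
o=readout.get_obs();print(o['eef_pos'],o['ft_force'],o['ft_torque'],o['joint_pos'][5],o['tau'][5])
E
```

```text
[ 0.59637963 -0.28395641  0.2814908 ] [  1.18614119  -3.87558966 -10.0606976 ] [-1.33927074 -0.10055886 -0.10423951] 2.858102277526747 -0.05027972278185189
```

Request:
send_rows(
  moves=[
    [[0, 0, 0], [0, 0, -0.05], 8],
    [[0, 0, 0], [0, 0, -0.1], 8],
    [[0, 0, 0], [0, 0, -0.1], 8],
  ],
)

```text
clock: 19.45
eef_pos: [0.5963, -0.2843, 0.2815]
tool_rot: [1.0, -0.03, -0.003, 0.001]
ft_force: [0.5, -4.0, -13.1]
grip_width: 0.0121
```

```bash
python3 - <<'E'
from h import *
o=readout.get_obs();print(o['eef_pos'],o['ft_force'],o['ft_torque'],o['joint_pos'][5],o['tau'][5])
E
```

```text
[ 0.59626334 -0.28430489  0.28151445] [  0.47869462  -3.9798368  -13.05137834] [-1.22258619 -0.29500455 -0.00640737] 2.757219762126273 -0.3848500270396471
```

Request:
send_rows(
  moves=[
    [[0, 0, -2], [0, 0, 0], 8],
    [[0, 0, -4], [0, 0, 0], 8],
    [[0, 0, -6], [0, 0, 0], 8],
    [[0, 0, -6], [0, 0, 0], 8],
  ],
)

```text
clock: 19.78
eef_pos: [0.5964, -0.2842, 0.288]
tool_rot: [1.0, -0.03, -0.002, 0.001]
ft_force: [-0.5, -4.5, -11.2]
grip_width: 0.0124
```

```bash
python3 - <<'E'
from h import *
o=readout.get_obs();print(o['eef_pos'],o['ft_force'],o['ft_torque'],o['joint_pos'][5],o['tau'][5])
R=Rn.from_quat(o['tool_rot']).as_matrix();print(R.round(3).tolist())
E
```

```text
[ 0.59643044 -0.28421821  0.28802377] [ -0.4627409   -4.52574429 -11.189723  ] [-0.87510824 -0.15578446 -0.04251459] 2.7577584651507436 -0.029203577432781458
[[0.998, -0.06, -0.005], [-0.06, -0.998, -0.001], [-0.005, 0.002, -1.0]]
```

Request:
send_rows(
  moves=[
    [[0, 0.8, -2], [0, 0, 0], 8],
    [[0, 0.8, -5], [0, 0, 0], 8],
    [[0, 0.8, -8], [0, 0, 0], 8],
    [[0, 0.8, -12], [0, 0, 0], 8],
    [[0, 0.8, -16], [0, 0, 0], 8],
    [[0, 0.8, -24], [0, 0, 0], 8],
    [[0, 0.8, -34], [0, 0, 0], 8],
    [[0, 0.8, -44], [0, 0, 0], 8],
    [[0, 0.8, -44], [0, 0, 0], 8],
  ],
)

```text
clock: 20.53
eef_pos: [0.5973, -0.2851, 0.3357]
tool_rot: [1.0, -0.03, 0.0, 0.002]
ft_force: [0.3, -1.2, -1.4]
grip_width: 0.0122
```

```bash
python3 - <<'E'
from h import *
o=readout.get_obs();print(o['eef_pos'],o['ft_force'],o['ft_torque'],o['grip_width'])
snap('wrist','w14.png');snap('side','d14.png');snap('scene','c14.png')
go([.3905,-.2186,.335],yaw=1.3356)
E
```

```text
[ 0.59731977 -0.28508648  0.33569336] [ 0.32419981 -1.2486263  -1.38401105] [-0.02637732 -0.01153987  0.01649051] 0.01222329130390011
d [-209.7  -53.9   -2. ] r [-0.006  0.003 -2.966] n rows 23.7
```

```bash
python3 - <<'E'
from h import *
a=cv2.imread('pics/w14.png').astype(float).mean(2);b=cv2.imread('pics/w12.png').astype(float).mean(2)
for v in (140,150,170,200): print(v,b[v,240:276:3].astype(int),a[v,240:276:3].astype(int))
print('endcol',a[135:160,258].astype(int),b[135:160,258].astype(int))
s0=cv2.imread('pics/side0.png').astype(float).mean(2);s1=cv2.imread('pics/d14.png').astype(float).mean(2)
print(s0[266:284:2,306:328:2].astype(int));print(s1[256:284:2,306:328:2].astype(int))
S=get_calibration('side');print(proj(S,[.5987,-.2841,.169]),proj(S,[.5987,-.2841,.13]))
E
```

```text
140 [237 237 231 218 207 175 153 136 119 110 110 112] [110 109 110 112 112 113 114 115 116 119 118 117]
150 [117 115 125 157 174 185 184 178 161 141 115 132] [113 111 119 152 171 182 187 179 164 147 133 178]
170 [200 142 156 183 197 208 212 199 181 169 142 126] [212 173 148 178 192 204 213 201 186 173 150 157]
200 [208 151 151 181 193 204 210 198 183 168 138  90] [172 173 146 179 192 204 211 200 185 171 145 115]
endcol [240 237 211 147 111 114 117 117 118 126 140 154 164 173 181 187 193 196
 204 214 221 226 228 226 222] [239 240 239 236 214 153 112 111 119 127 140 153 163 172 179 184 190 195
 202 210 218 224 226 224 221]
[[141 163 155 104  89 207 207 206 201 198 134]
 [119 165 162 148 161 161 164 164 166 177 172]
 [162 163 162 111  99  94 110 153 161 161 197]
 [160 142  99  85  60  61  66  99 149 164 176]
 [162 102  94  68  62  61  61  79 105 164 164]
 [161  85  82  86  61  62  60  73 102 139 161]
 [160 115  66  91  95  93  90  94  70 136 166]
 [161 162  87  62  61  70  81  60  70 159 165]
 [164 164 164 136  74  61  61  92 162 162 162]]
[[ 72  69  65  69  71  89  94  96  89 102 107]
 [184 154  65  68  70  93  95  95  87 104 107]
 [182 181  72  69  70  98  97  94  88 107 107]
 [180 182 135  70  70 208 148 141 195 142 108]
 [178 182 193  70  71 220 220 220 220 199 107]
 [178 181 180 120  95 220 220 219 216 212 144]
 [178 179 180 163 175 175 177 177 179 192 186]
 [175 176 176 115 106 101 102 151 175 174 211]
 [173 167 114  91  65  66  75 103 160 179 190]
 [174 113  75  67  66  66  64  86 114 178 178]
 [173  81  68  71  66  66  63  89  99 148 175]
 [117  88  62  71  75  90  73  94  69 146 180]
 [117 117  75  65  66  66  68  65  74 172 178]
 [119 119 118 100  73  67  67  81 149 176 176]]
[318.73356067 259.0309959 ] [316.24562972 273.56770455]
```

Request:
send_rows(
  moves=[
    [[-15, -4, -3], [0, 0, -0.12], 8],
    [[-35, -9, -5], [0, 0, -0.24], 8],
    [[-55, -14, -5], [0, 0, -0.36], 8],
    [[-75, -19, -5], [0, 0, -0.48], 8],
    [[-95, -24, -5], [0, 0, -0.6], 8],
    [[-115, -29, -5], [0, 0, -0.72], 8],
    [[-135, -34, -5], [0, 0, -0.84], 8],
    [[-155, -39, -5], [0, 0, -0.96], 8],
    [[-175, -44, -5], [0, 0, -1.08], 8],
    [[-190, -49, -5], [0, 0, -1.2], 8],
    [[-205, -54, -5], [0, 0, -1.32], 8],
    [[-208, -54, -5], [0, 0, -1.44], 8],
  ],
)

```text
clock: 21.68
eef_pos: [0.3896, -0.2173, 0.3376]
tool_rot: [0.769, 0.639, -0.003, -0.002]
ft_force: [-0.3, -0.4, -2.3]
grip_width: 0.0121
```

```bash
python3 - <<'E'
from h import *
o=readout.get_obs();print(o['eef_pos'],o['ft_force'],o['joint_pos'][5])
go([.3919,-.2186,.337],yaw=1.3356)
E
```

```text
[ 0.38956767 -0.21726243  0.33762561] [-0.25026767 -0.42966765 -2.28874787] 1.2484437035922225
d [-0.9  2.5  0.6] r [-0.0062 -0.004  -1.5203] n rows 12.2
```

Request:
send_rows(
  moves=[
    [[0, 0, 0], [0, 0, -0.12], 8],
    [[0, 1, 0], [0, 0, -0.24], 8],
    [[0, 1, 0], [0, 0, -0.36], 8],
    [[0, 1, 0], [0, 0, -0.48], 8],
    [[0, 1, 0], [0, 0, -0.6], 8],
    [[0, 2, 0], [0, 0, -0.72], 8],
    [[0, 2, 0], [0, 0, -0.84], 8],
    [[0, 2, 0], [0, 0, -0.96], 8],
    [[-1, 2.5, 0], [0, 0, -1.08], 8],
    [[-1, 2.5, 0], [0, 0, -1.2], 8],
    [[-1, 2.5, 0], [0, 0, -1.32], 8],
    [[-1, 2.5, 0], [-0.006, -0.004, -1.44], 8],
  ],
)

```text
clock: 22.68
eef_pos: [0.3916, -0.2185, 0.337]
tool_rot: [0.154, 0.988, 0.0, -0.001]
ft_force: [-0.2, -0.7, -2.9]
grip_width: 0.0117
```

```bash
python3 - <<'E'
from h import *
go([.3919,-.2186,.235],yaw=1.3356)
E
```

```text
d [ -0.5  -0.  102. ] r [ 0.0001 -0.0011 -0.0743] n rows 2.4
```

Request:
send_rows(
  moves=[
    [[-0.5, 0, 30], [0, 0, -0.074], 8],
    [[-0.5, 0, 60], [0, 0, -0.074], 8],
    [[-0.5, 0, 90], [0, 0, -0.074], 8],
    [[-0.5, 0, 104], [0, 0, -0.074], 8],
    [[-0.5, 0, 110], [0, 0, -0.074], 8],
    [[-0.5, 0, 116], [0, 0, -0.074], 8],
    [[-0.5, 0, 122], [0, 0, -0.074], 8],
    [[-0.5, 0, 126], [0, 0, -0.074], 8],
    [[-0.5, 0, 126], [0, 0, -0.074], 8],
  ],
)

```text
clock: 23.43
eef_pos: [0.392, -0.2186, 0.2109]
tool_rot: [0.117, 0.993, 0.0, -0.0]
ft_force: [-0.7, 0.6, -2.8]
grip_width: 0.0125
```

```bash
python3 - <<'E'
from h import *
o=readout.get_obs();print(o['eef_pos'],o['ft_force'],o['ft_torque'])
E
```

```text
[ 0.39199422 -0.21858994  0.21093814] [-0.68967042  0.63641959 -2.76782401] [0.02599343 0.02814719 0.01140281]
```

Request:
send_rows(
  moves=[
    [[0, 0, 8], [0, 0, 0], 8],
    [[0, 0, 16], [0, 0, 0], 8],
    [[0, 0, 24], [0, 0, 0], 8],
    [[0, 0, 31], [0, 0, 0], 8],
    [[0, 0, 33], [0, 0, 0], 8],
    [[0, 0, 33], [0, 0, 0], 8],
  ],
)

```text
clock: 23.93
eef_pos: [0.3919, -0.2185, 0.1774]
tool_rot: [0.117, 0.993, 0.0, -0.001]
ft_force: [-0.5, -0.3, -2.4]
grip_width: 0.0122
```

Request:
send_rows(
  moves=[
    [[0, 0, 0], [0, 0, 0], 50],
    [[0, 0, 0], [0, 0, 0], 50],
    [[0, 0, 0], [0, 0, 0], 50],
    [[0, 0, 0], [0, 0, 0], 50],
    [[0, 0, -30], [0, 0, 0], 50],
    [[0, 0, -65], [0, 0, 0], 60],
    [[0, 0, -95], [0, 0, 0], 85],
    [[0, 0, -95], [0, 0, 0], 85],
  ],
)

```text
clock: 24.6
eef_pos: [0.3947, -0.2201, 0.2788]
tool_rot: [0.117, 0.993, -0.002, 0.005]
ft_force: [0.1, -0.4, 0.8]
grip_width: 0.0818
```

```bash
python3 - <<'E'
from h import *
o=readout.get_obs();print(o['eef_pos'],o['ft_force'],o['grip_width'])
snap('wrist','w15.png');
a=cv2.imread('pics/w15.png').astype(float).mean(2);b=cv2.imread('pics/w7.png').astype(float).mean(2)
for v in (150,170,200,230,255): print(v,b[v,236:290:4].astype(int),a[v,236:290:4].astype(int))
go([.5884,-.3043,.27],yaw=-.023)
E
```

```text
[ 0.39473834 -0.22009858  0.27880119] [ 0.0525737  -0.40591056  0.84236101] 0.08175878264471442
150 [ 38  27  60 120 130 115 133 165 165 145  88  99 109 109] [161 114  98  98  99 129 137 117 123 166 166 167 169 111]
170 [ 99  99  97 124 140 121 104 167 169 169 169 170 139  77] [163 164 128  86 112 186 225 180 119 167 168 168 169 170]
200 [162 103 185 166 212 205 156 192 165 166 167 168 168 168] [133 161 162 163 134 186 224 179 154 209 238 239 240 239]
230 [239 236 240 150 198 213 165 236 240 239 239 239 240 240] [240 239 239 240 180 186 220 176 227 240 239 225 193 194]
255 [240 239 240 165 190 213 173 231 238 236 227 199 178 184] [ 90 103 113 117 119 122 121 118 121 121 122 120  74  75]
d [-208.9  -36.9    7.6] r [0.0028 0.0069 1.3583] n rows 10.9
```

Request:
send_rows(
  moves=[
    [[-17, -3, 0], [0, 0, 0.12], 85],
    [[-35, -6, 0], [0, 0, 0.24], 85],
    [[-55, -10, 0], [0, 0, 0.36], 85],
    [[-75, -13, 0], [0, 0, 0.48], 85],
    [[-95, -17, 0], [0, 0, 0.6], 85],
    [[-115, -20, 0], [0, 0, 0.72], 85],
    [[-135, -24, 0], [0, 0, 0.84], 85],
    [[-155, -27, 0], [0, 0, 0.96], 85],
    [[-175, -31, 0], [0, 0, 1.08], 85],
    [[-195, -34, 10], [0, 0, 1.2], 85],
    [[-209, -37, 25], [0, 0, 1.32], 85],
    [[-209, -37, 40], [0, 0.003, 1.358], 85],
  ],
)

```text
clock: 25.65
eef_pos: [0.5908, -0.3053, 0.2354]
tool_rot: [0.717, 0.698, 0.001, 0.002]
ft_force: [-1.1, -0.1, -1.0]
grip_width: 0.0851
```

Request:
send_rows(
  moves=[
    [[0, 0, 2], [0, 0, 0], 85],
    [[0, 0, 2], [0, 0, 0], 85],
  ],
)

```text
clock: 25.82
eef_pos: [0.5898, -0.3048, 0.23]
tool_rot: [0.716, 0.698, 0.0, -0.0]
ft_force: [0.4, -0.7, 0.7]
grip_width: 0.0847
```

```bash
python3 - <<'E'
from h import *
o=readout.get_obs();print(o['eef_pos'],o['tool_rot'])
c,im=snap('wrist','w16.png'); np.save('w16.npy',c,allow_pickle=True)
c0=np.load('w6.npy',allow_pickle=True).item()
im0=cv2.imread('pics/w6.png')
def top(c,im,z=.13,ctr=(.5987,-.2841),h=.014,n=280):
    g=np.linspace(-h,h,n);m=np.zeros((n,n,2),np.float32)
    for i,y in enumerate(g[::-1]):
        for j,x in enumerate(g): m[i,j]=proj(c,[ctr[0]+x,ctr[1]+y,z])
    return cv2.remap(im,m[...,0],m[...,1],cv2.INTER_CUBIC)
A=top(c0,im0);B=top(c,im[:,:,::-1].copy())
cv2.imwrite('pics/cmp.png',np.hstack([A,B]))
E
```

```text
[ 0.58977474 -0.30475949  0.22996275] [ 7.16219030e-01  6.97875342e-01  3.23495373e-04 -4.51671589e-04]
```

View pics/cmp.png

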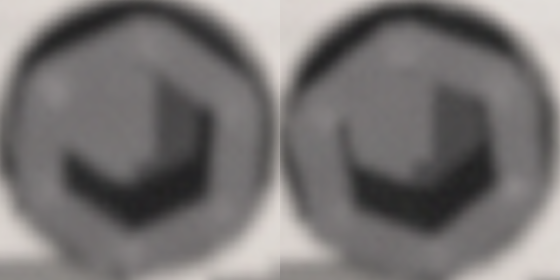

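```bash
python3 - <<'E'
from h import *
M=cv2.imread('pics/cmp.png').astype(np.float32).mean(2);A,B=M[:,:280],M[:,280:]
n=280
def best(A,B,rmax,rmin=0,shift=range(-6,7,2),angs=np.arange(-20,21,1.)):
    yy,xx=np.mgrid[:n,:n];res=[]
    for sx in shift:
      for sy in shift:
        r=np.hypot(xx-139.5,yy-139.5);m=(r<rmax)&(r>rmin)
        for a in angs:
            W=cv2.getRotationMatrix2D((139.5,139.5),float(a),1);W[:,2]+=(sx,sy)
            R=cv2.warpAffine(A,W,(n,n),borderMode=cv2.BORDER_REPLICATE)
            res.append((np.corrcoef(R[m],B[m])[0,1],a,sx,sy))
    return sorted(res,reverse=True)[:5]
print('in',best(A,B,100));print('ring',best(A,B,128,60))
# gradient-orientation histogram mod 60 within mouth/hex region
def ori(I,rmax,rmin):
    gx=cv2.Sobel(cv2.GaussianBlur(I,(0,0),3),cv2.CV_32F,1,0);gy=cv2.Sobel(cv2.GaussianBlur(I,(0,0),3),cv2.CV_32F,0,1)
    yy,xx=np.mgrid[:n,:n];r=np.hypot(xx-139.5,yy-139.5);m=(r<rmax)&(r>rmin)
    z=(gx+1j*-gy)[m];w=np.abs(z)**2
    return np.degrees(np.angle((w*np.exp(6j*np.angle(z))).sum()))/6, np.abs((w*np.exp(6j*np.angle(z))).sum())/w.sum()
for rm in ((100,0),(90,30),(100,60)): print(rm,ori(A,*rm),ori(B,*rm))
E
```

```text
in [(np.float64(0.9712957609530892), np.float64(6.0), 0, 2), (np.float64(0.9710724088934376), np.float64(5.0), 0, 2), (np.float64(0.9710426391298796), np.float64(7.0), 0, 2), (np.float64(0.9706443272965337), np.float64(5.0), 0, 4), (np.float64(0.9706130868318125), np.float64(6.0), 0, 4)]
ring [(np.float64(0.9744392454171423), np.float64(12.0), -2, 4), (np.float64(0.974233936985537), np.float64(13.0), -2, 4), (np.float64(0.9735418850952542), np.float64(11.0), -2, 4), (np.float64(0.9728921575178785), np.float64(14.0), -2, 4), (np.float64(0.9716085027136306), np.float64(10.0), -2, 4)]
(100, 0) (np.float32(-2.3056777), np.float32(0.51306665)) (np.float32(10.143483), np.float32(0.49484304))
(90, 30) (np.float32(-2.6243846), np.float32(0.5754203)) (np.float32(10.520824), np.float32(0.57840455))
(100, 60) (np.float32(-2.9943635), np.float32(0.50682247)) (np.float32(10.62918), np.float32(0.5170706))
```

```bash
python3 - <<'E'
from h import *
go([.3919,-.2186,.275],yaw=1.3356)
print(readout.get_obs()['joint_pos'])
E
```

```text
d [  81.2 -200.3  -43.7] r [ 0.0018  0.0015 -1.3615] n rows 10.9
[-4.77326387e-01  6.05678667e-01  3.73657533e-01  1.33686174e+00
  8.99277477e-04  1.11941773e+00]
```

Request:
send_rows(
  moves=[
    [[7, -15, -35], [0, 0, -0.12], 85],
    [[14, -33, -44], [0, 0, -0.24], 85],
    [[21, -52, -44], [0, 0, -0.36], 85],
    [[28, -72, -44], [0, 0, -0.48], 85],
    [[36, -92, -44], [0, 0, -0.6], 85],
    [[43, -112, -44], [0, 0, -0.72], 85],
    [[51, -132, -44], [0, 0, -0.84], 85],
    [[59, -152, -44], [0, 0, -0.96], 85],
    [[68, -172, -44], [0, 0, -1.08], 85],
    [[76, -190, -44], [0, 0, -1.2], 85],
    [[81, -200, -44], [0, 0, -1.32], 85],
    [[81, -200, -44], [0, 0, -1.361], 85],
  ],
)

```text
clock: 26.87
eef_pos: [0.3899, -0.2177, 0.2769]
tool_rot: [0.115, 0.993, -0.0, 0.002]
ft_force: [-0.6, 0.3, 0.0]
grip_width: 0.0852
```

```bash
python3 - <<'E'
from h import *
go([.3919,-.2186,.177],yaw=1.3356)
E
```

```text
d [-1.9 -0.4 99.9] r [0.     0.0033 0.0048] n rows 2.4
```

Request:
send_rows(
  moves=[
    [[-2, 0, 35], [0, 0.003, 0.005], 60],
    [[-2, 0, 70], [0, 0.003, 0.005], 60],
    [[-2, -0.4, 95], [0, 0.003, 0.005], 60],
    [[-2, -0.4, 100], [0, 0.003, 0.005], 60],
    [[-2, -0.4, 100], [0, 0.003, 0.005], 60],
    [[-2, -0.4, 100], [0, 0.003, 0.005], 8],
    [[-2, -0.4, 100], [0, 0.003, 0.005], 8],
    [[-2, -0.4, 100], [0, 0.003, 0.005], 8],
    [[-2, -0.4, 100], [0, 0.003, 0.005], 8],
    [[-2, -0.4, 100], [0, 0.003, 0.005], 8],
    [[-2, -0.4, 100], [0, 0.003, 0.005], 8],
    [[-2, -0.4, 100], [0, 0.003, 0.005], 8],
  ],
)

```text
clock: 27.87
eef_pos: [0.3932, -0.2192, 0.1787]
tool_rot: [0.117, 0.993, -0.001, 0.002]
ft_force: [-0.6, 0.3, 6.1]
grip_width: 0.012
```

Request:
send_rows(
  moves=[
    [[0, 0, -20], [0, 0, 0], 8],
    [[0, 0, -50], [0, 0, 0], 8],
    [[0, 0, -85], [0, 0, 0], 8],
    [[0, 0, -120], [0, 0, 0], 8],
    [[0, 0, -150], [0, 0, 0], 8],
    [[0, 0, -150], [0, 0, 0], 8],
    [[0, 0, -150], [0, 0, 0], 8],
  ],
)

```text
clock: 28.45
eef_pos: [0.3933, -0.2193, 0.3304]
tool_rot: [0.117, 0.993, -0.001, 0.004]
ft_force: [0.1, 0.8, -2.5]
grip_width: 0.0119
```

```bash
python3 - <<'E'
from h import *
o=readout.get_obs();print(o['eef_pos'],o['ft_force'],o['grip_width'])
c,im=snap('wrist','w17.png'); a=im.astype(float).mean(2)
print(a[135:160,258].astype(int)); print(a[165,236:280:2].astype(int))
go([.6013,-.2855,.325],yaw=1.231)
E
```

```text
[ 0.39334813 -0.21928542  0.33041256] [ 0.05640025  0.84146083 -2.48313019] 0.011906351800091754
[164 160 149 127 108 106 111 117 121 123 127 129 133 135 137 141 144 144
 143 141 142 140 141 142 141]
[162 163 163 156 107 109 118 125 129 134 140 140 133 127 122 117 111 101
 105 162 170 169]
d [-218.6  -16.2    4.5] r [-0.0007  0.0044  0.1046] n rows 5.3
```

Request:
send_rows(
  moves=[
    [[-35, -2, 0], [0, 0, 0.02], 8],
    [[-72, -5, 1], [0, 0, 0.04], 8],
    [[-110, -8, 2], [0, 0, 0.06], 8],
    [[-148, -11, 3], [0, 0, 0.08], 8],
    [[-185, -14, 4], [0, 0, 0.1], 8],
    [[-210, -16, 4.5], [0, 0.004, 0.105], 8],
    [[-219, -16.2, 8], [0, 0.004, 0.105], 8],
    [[-219, -16.2, 14], [0, 0.004, 0.105], 8],
    [[-219, -16.2, 20], [0, 0.004, 0.105], 8],
    [[-219, -16.2, 24], [0, 0.004, 0.105], 8],
    [[-219, -16.2, 24], [0, 0.004, 0.105], 8],
  ],
)

```text
clock: 29.42
eef_pos: [0.6002, -0.2851, 0.3034]
tool_rot: [0.169, 0.986, 0.0, -0.002]
ft_force: [0.7, 0.2, -2.8]
grip_width: 0.0123
```

```bash
python3 - <<'E'
from h import *
o=readout.get_obs();print(o['eef_pos'],o['ft_force'],o['ft_torque'])
go([.6016,-.2857,.290],yaw=1.231)
E
```

```text
[ 0.60015408 -0.28511379  0.30337308] [ 0.73825028  0.15695854 -2.78306923] [0.02361691 0.02786276 0.04443871]
d [-1.6 -0.1 13.4] r [-0.0003 -0.0042 -0.0007] n rows 0.3
```

Tip is about 135 mm up; go in with force checks.

Request:
send_rows(
  moves=[
    [[-1.6, 0, 2], [0, -0.004, 0], 8],
    [[-1.6, 0, 5], [0, -0.004, 0], 8],
    [[-1.6, 0, 8], [0, -0.004, 0], 8],
    [[-1.6, 0, 10], [0, -0.004, 0], 8],
    [[-1.6, 0, 12], [0, -0.004, 0], 8],
    [[-1.6, 0, 12], [0, -0.004, 0], 8],
  ],
)

```text
clock: 29.92
eef_pos: [0.6018, -0.2861, 0.2922]
tool_rot: [0.17, 0.986, -0.001, 0.001]
ft_force: [2.1, -2.0, -2.5]
grip_width: 0.0122
```

Request:
send_rows(
  moves=[
    [[0, 0, 2], [0, 0, 0], 8],
    [[0, 0, 4], [0, 0, 0], 8],
    [[0, 0, 4], [0, 0, 0], 8],
  ],
)

```text
clock: 30.17
eef_pos: [0.6018, -0.2862, 0.2876]
tool_rot: [0.17, 0.986, -0.001, 0.001]
ft_force: [1.2, -2.2, -2.6]
grip_width: 0.0122
```

```bash
python3 - <<'E'
from h import *
o=readout.get_obs();print(o['eef_pos'],o['ft_force'],o['ft_torque'])
E
```

```text
[ 0.60183923 -0.28617839  0.28755224] [ 1.15670061 -2.16627963 -2.63003624] [-0.46307236 -0.40058647 -0.02975935]
```

Request:
send_rows(
  moves=[
    [[-0.3, -0.3, 2], [0, 0, 0], 8],
    [[-0.5, -0.5, 4.5], [0, 0, 0], 8],
    [[-0.5, -0.5, 4.5], [0, 0, 0], 8],
  ],
)

```text
clock: 30.42
eef_pos: [0.6021, -0.2868, 0.2825]
tool_rot: [0.17, 0.986, -0.001, 0.0]
ft_force: [1.1, -1.0, -3.0]
grip_width: 0.0123
```

```bash
python3 - <<'E'
from h import *
o=readout.get_obs();print(o['eef_pos'],o['ft_force'],o['ft_torque'],o['joint_pos'][5],o['tau'][5])
E
```

```text
[ 0.60208881 -0.28676814  0.28245003] [ 1.12753756 -1.0471315  -2.98289878] [-0.33965553 -0.27112116  0.05432046] -0.10339660064141476 -0.0028065170045010746
```

Request:
send_rows(
  moves=[
    [[0, -0.2, 0], [0, 0, 0.05], 8],
    [[0, -0.3, 0], [0, 0, 0.1], 8],
    [[0, -0.3, 0], [0, 0, 0.1], 8],
  ],
)

```text
clock: 30.67
eef_pos: [0.602, -0.2872, 0.2824]
tool_rot: [0.219, 0.976, -0.001, 0.0]
ft_force: [0.9, -1.3, -1.5]
grip_width: 0.012
```

```bash
python3 - <<'E'
from h import *
o=readout.get_obs();print(o['eef_pos'],o['ft_force'],o['ft_torque'],o['joint_pos'][5],o['tau'][5])
E
```

```text
[ 0.60200668 -0.28715123  0.28237064] [ 0.92089221 -1.33220622 -1.54757417] [-0.4485031  -0.34421294  0.00924531] -0.003079873037613155 0.361007759347558
```

Request:
send_rows(
  moves=[
    [[0, -0.2, 0], [0, 0, 0.05], 8],
    [[0, -0.3, 0], [0, 0, 0.1], 8],
    [[0, -0.3, 0], [0, 0, 0.1], 8],
  ],
)

```text
clock: 30.92
eef_pos: [0.6019, -0.2876, 0.2823]
tool_rot: [0.267, 0.964, -0.001, 0.0]
ft_force: [-0.1, -1.6, -0.8]
grip_width: 0.0116
```

```bash
python3 - <<'E'
from h import *
o=readout.get_obs();print(o['eef_pos'],o['ft_force'],o['ft_torque'],o['joint_pos'][5],o['tau'][5])
E
```

```text
[ 0.60192608 -0.28755076  0.28234328] [-0.11271331 -1.59926536 -0.83627685] [-0.41252682 -0.3302683  -0.06458335] 0.0960177558339179 0.36733629181981087
```

Request:
send_rows(
  moves=[
    [[0, -0.2, 0], [0, 0, 0.05], 8],
    [[0, -0.2, 0], [0, 0, 0.05], 8],
  ],
)

```text
clock: 31.08
eef_pos: [0.6019, -0.2878, 0.2824]
tool_rot: [0.291, 0.957, -0.001, 0.001]
ft_force: [-0.3, -1.9, -1.5]
grip_width: 0.0123
```

```bash
python3 - <<'E'
from h import *
o=readout.get_obs();print(o['eef_pos'],o['ft_force'],o['ft_torque'],o['joint_pos'][5],o['tau'][5])
E
```

```text
[ 0.60185094 -0.28775647  0.28237408] [-0.31280156 -1.88423161 -1.49308688] [-0.38307383 -0.33296594  0.01127381] 0.14449579482927616 0.3474396374076605
```

Request:
send_rows(
  moves=[
    [[0, -0.1, 0], [0, 0, 0.05], 8],
    [[0, -0.3, 0], [0, 0, 0.1], 8],
  ],
)

```text
clock: 31.25
eef_pos: [0.6017, -0.288, 0.2824]
tool_rot: [0.338, 0.941, -0.001, 0.001]
ft_force: [1.2, -1.3, -1.6]
grip_width: 0.0119
```

```bash
cat > t.py <<'E'
from h import *
o=readout.get_obs();print(o['eef_pos'].round(4),o['ft_force'].round(2),o['ft_torque'].round(3),o['joint_pos'][5].round(3),o['tau'][5].round(3))
E
python3 t.py
```

```text
[ 0.6017 -0.288   0.2824] [ 1.19 -1.32 -1.59] [-0.407 -0.288  0.128] 0.243 -0.397
```

Request:
send_rows(
  moves=[
    [[0, -0.1, 0], [0, 0, 0.05], 8],
    [[0, -0.3, 0], [0, 0, 0.1], 8],
  ],
)

```text
clock: 31.42
eef_pos: [0.6014, -0.2883, 0.2824]
tool_rot: [0.384, 0.923, -0.001, 0.001]
ft_force: [0.6, -1.8, -0.8]
grip_width: 0.0119
```

```bash
python3 t.py
```

```text
[ 0.6014 -0.2883  0.2824] [ 0.58 -1.76 -0.8 ] [-0.448 -0.226  0.26 ] 0.342 -0.19
```

Request:
send_rows(
  moves=[
    [[0, -0.1, 0], [0, 0, 0.05], 8],
    [[0, -0.3, 0], [0, 0, 0.1], 8],
  ],
)

```text
clock: 31.58
eef_pos: [0.6012, -0.2886, 0.2824]
tool_rot: [0.429, 0.903, -0.001, 0.001]
ft_force: [0.5, -2.0, -0.3]
grip_width: 0.0121
```

```bash
python3 t.py
```

```text
[ 0.6012 -0.2886  0.2824] [ 0.48 -2.01 -0.29] [-0.478 -0.2    0.432] 0.44 -0.128
```

Request:
send_rows(
  moves=[
    [[0, -0.1, 0], [0, 0, 0.05], 8],
    [[0, -0.3, 0], [0, 0, 0.1], 8],
  ],
)

```text
clock: 31.75
eef_pos: [0.6008, -0.2888, 0.2824]
tool_rot: [0.473, 0.881, -0.001, 0.001]
ft_force: [0.7, -1.7, -1.4]
grip_width: 0.0121
```

```bash
python3 t.py
```

```text
[ 0.6008 -0.2888  0.2824] [ 0.69 -1.66 -1.45] [-0.493 -0.18   0.257] 0.538 -0.176
```

Request:
send_rows(
  moves=[
    [[0, 0.3, 0], [0, 0, -0.1], 8],
    [[0, 0.6, 0], [0, 0, -0.2], 8],
    [[0, 0.6, 0], [0, 0, -0.2], 8],
  ],
)

```text
clock: 32.0
eef_pos: [0.6014, -0.2884, 0.2823]
tool_rot: [0.381, 0.925, -0.001, 0.0]
ft_force: [1.2, -0.8, -0.6]
grip_width: 0.012
```

```bash
python3 t.py
```

```text
[ 0.6014 -0.2884  0.2823] [ 1.23 -0.83 -0.63] [-0.351 -0.303  0.023] 0.335 -0.616
```

Request:
send_rows(
  moves=[
    [[0, 0.3, 0], [0, 0, -0.08], 8],
    [[0, 0.5, 0], [0, 0, -0.16], 8],
    [[0, 0.5, 0], [0, 0, -0.16], 8],
  ],
)

```text
clock: 32.25
eef_pos: [0.6018, -0.2879, 0.2824]
tool_rot: [0.305, 0.952, -0.001, 0.0]
ft_force: [2.1, -0.7, -1.7]
grip_width: 0.0122
```

```bash
python3 t.py
```

```text
[ 0.6018 -0.2879  0.2824] [ 2.08 -0.7  -1.67] [-0.286 -0.282  0.056] 0.175 -0.505
```

Request:
send_rows(
  moves=[
    [[0, 0.3, 0], [0, 0, 0.05], 8],
    [[0, 0, 0], [0, 0, 0.08], 8],
    [[0, 0, 0], [0, 0, 0.08], 8],
  ],
)

```text
clock: 32.5
eef_pos: [0.6017, -0.288, 0.2823]
tool_rot: [0.345, 0.939, -0.001, 0.0]
ft_force: [1.9, -1.3, -0.9]
grip_width: 0.012
```

```bash
python3 t.py
```

```text
[ 0.6017 -0.288   0.2823] [ 1.89 -1.31 -0.93] [-0.417 -0.258  0.046] 0.258 0.236
```

Request:
send_rows(
  moves=[
    [[0, -0.1, 0], [0, 0, 0.06], 8],
    [[0, -0.3, 0], [0, 0, 0.12], 8],
    [[0, -0.3, 0], [0, 0, 0.12], 8],
  ],
)

```text
clock: 32.75
eef_pos: [0.6014, -0.2884, 0.2824]
tool_rot: [0.401, 0.916, -0.002, 0.0]
ft_force: [0.7, -0.6, -0.9]
grip_width: 0.0125
```

```bash
python3 t.py
```

```text
[ 0.6014 -0.2884  0.2824] [ 0.74 -0.63 -0.94] [-0.398 -0.21  -0.003] 0.379 0.396
```

Request:
send_rows(
  moves=[
    [[0, -0.1, 0], [0, 0, 0.05], 8],
    [[0, -0.2, 0], [0, 0, 0.08], 8],
    [[0, -0.2, 0], [0, 0, 0.08], 8],
  ],
)

```text
clock: 33.0
eef_pos: [0.6012, -0.2886, 0.2824]
tool_rot: [0.437, 0.899, -0.002, 0.0]
ft_force: [1.4, -1.3, -1.3]
grip_width: 0.0124
```

```bash
python3 t.py
```

```text
[ 0.6012 -0.2886  0.2824] [ 1.44 -1.27 -1.27] [-0.391 -0.194 -0.031] 0.459 0.234
```

Request:
send_rows(
  moves=[
    [[0, 0.2, 0], [0, 0, -0.06], 8],
    [[0, 0.3, 0], [0, 0, -0.12], 8],
    [[0, 0.3, 0], [0, 0, -0.12], 8],
  ],
)

```text
clock: 33.25
eef_pos: [0.6015, -0.2883, 0.2824]
tool_rot: [0.382, 0.924, -0.001, 0.0]
ft_force: [1.1, -1.3, -1.4]
grip_width: 0.0122
```

```bash
python3 t.py
```

```text
[ 0.6015 -0.2883  0.2824] [ 1.08 -1.35 -1.37] [-0.311 -0.254  0.015] 0.337 -0.39
```

```bash
python3 - <<'E'
from h import *
snap('wrist','w18.png')
def cl(f):
    a=cv2.GaussianBlur(cv2.imread('pics/'+f).astype(np.float32).mean(2),(0,0),1); out=[]
    for v in range(155,250,10):
        r=a[v,236:282]; g=np.diff(r); 
        # highlight peak of the cylinder (max of smoothed central part)
        j=np.argmin(np.abs(np.arange(236,282)-258)); w=r[8:37]; out.append((v,int(244+np.argmax(w)),int(w.max())))
    return out
for f in ('w7.png','w8.png','w10.png','w12.png','w17.png','w18.png'): print(f,[(v,x) for v,x,_ in cl(f)])
a=cv2.imread('pics/w18.png').mean(2)
for v in (160,180,200,215): print(v,a[v,236:284].astype(int).tolist())
E
```

```text
w7.png [(155, 272), (165, 272), (175, 253), (185, 253), (195, 254), (205, 264), (215, 272), (225, 271), (235, 268), (245, 271)]
w8.png [(155, 259), (165, 272), (175, 257), (185, 257), (195, 272), (205, 272), (215, 272), (225, 257), (235, 257), (245, 257)]
w10.png [(155, 256), (165, 256), (175, 256), (185, 256), (195, 257), (205, 257), (215, 257), (225, 257), (235, 257), (245, 257)]
w12.png [(155, 257), (165, 257), (175, 257), (185, 257), (195, 257), (205, 257), (215, 257), (225, 257), (235, 257), (245, 257)]
w17.png [(155, 257), (165, 257), (175, 257), (185, 257), (195, 272), (205, 272), (215, 272), (225, 257), (235, 257), (245, 257)]
w18.png [(155, 259), (165, 260), (175, 259), (185, 267), (195, 269), (205, 244), (215, 272), (225, 257), (235, 257), (245, 257)]
160 [75, 79, 77, 79, 79, 80, 85, 91, 103, 119, 135, 151, 160, 170, 176, 182, 186, 191, 196, 204, 213, 220, 224, 224, 225, 224, 219, 208, 198, 188, 185, 180, 178, 169, 161, 147, 144, 168, 203, 222, 226, 226, 227, 227, 227, 227, 227, 228]
180 [139, 139, 139, 139, 138, 135, 130, 117, 104, 101, 107, 112, 120, 123, 127, 128, 129, 129, 133, 136, 144, 159, 184, 207, 219, 222, 217, 206, 195, 189, 183, 180, 175, 166, 156, 145, 142, 166, 189, 197, 195, 207, 212, 194, 165, 143, 152, 172]
200 [221, 216, 212, 212, 210, 210, 200, 174, 136, 109, 105, 113, 119, 125, 127, 129, 128, 131, 133, 135, 138, 139, 139, 137, 134, 130, 127, 125, 119, 118, 115, 114, 116, 132, 140, 140, 146, 178, 210, 223, 224, 224, 224, 223, 224, 223, 221, 221]
215 [86, 88, 83, 76, 67, 64, 59, 63, 78, 93, 105, 111, 118, 121, 125, 127, 130, 132, 133, 134, 137, 140, 138, 136, 133, 129, 127, 125, 119, 117, 114, 112, 108, 102, 96, 120, 177, 224, 238, 240, 240, 239, 240, 239, 240, 239, 239, 240]
```

Request:
send_rows(
  moves=[
    [[0, -0.4, 0], [0, 0, 0.1], 8],
    [[0.1, -0.8, 0], [0, 0, 0.2], 8],
    [[0.2, -1.2, 0], [0, 0, 0.3], 8],
    [[0.3, -1.6, 0], [0, 0, 0.4], 8],
    [[0.5, -1.9, 0], [0, 0, 0.5], 8],
    [[0.5, -1.9, 0], [0, 0, 0.5], 8],
  ],
)

```text
clock: 33.8
eef_pos: [0.5996, -0.2893, 0.2824]
tool_rot: [0.6, 0.8, -0.002, 0.001]
ft_force: [1.0, -1.7, -0.5]
grip_width: 0.0125
```

```bash
python3 t.py
```

```text
[ 0.5996 -0.2893  0.2824] [ 0.99 -1.72 -0.46] [-0.372 -0.166  0.022] 0.839 0.624
```

Request:
send_rows(
  moves=[
    [[0, -0.4, 0], [0, 0, 0.1], 8],
    [[0, -0.4, 0], [0, 0, 0.1], 8],
  ],
)

```text
clock: 33.97
eef_pos: [0.5991, -0.2894, 0.2824]
tool_rot: [0.639, 0.769, -0.002, 0.001]
ft_force: [0.8, -0.6, -1.4]
grip_width: 0.012
```

```bash
python3 t.py
```

```text
[ 0.5991 -0.2894  0.2824] [ 0.82 -0.61 -1.36] [-0.366 -0.181  0.033] 0.939 0.644
```

Request:
send_rows(
  moves=[
    [[0, -0.4, 0], [0, 0, 0.1], 8],
    [[0, -0.4, 0], [0, 0, 0.1], 8],
  ],
)

```text
clock: 34.13
eef_pos: [0.5986, -0.2894, 0.2823]
tool_rot: [0.676, 0.737, -0.001, 0.0]
ft_force: [-0.3, -1.2, -0.1]
grip_width: 0.0123
```

```bash
python3 t.py
```

```text
[ 0.5986 -0.2894  0.2823] [-0.29 -1.17 -0.12] [-0.288 -0.105 -0.024] 1.037 0.626
```

Request:
send_rows(
  moves=[
    [[0, -0.4, 0], [0, 0, 0.1], 8],
    [[0, -0.4, 0], [0, 0, 0.1], 8],
  ],
)

```text
clock: 34.3
eef_pos: [0.5982, -0.2895, 0.2824]
tool_rot: [0.711, 0.703, -0.001, 0.001]
ft_force: [0.0, -2.3, -0.5]
grip_width: 0.0123
```

```bash
python3 t.py
```

```text
[ 0.5982 -0.2895  0.2824] [ 0.04 -2.29 -0.53] [-0.297 -0.139 -0.012] 1.133 0.622
```

Request:
send_rows(
  moves=[
    [[0, -0.3, 0], [0, 0, 0.08], 8],
    [[0, -0.3, 0], [0, 0, 0.08], 8],
  ],
)

```text
clock: 34.47
eef_pos: [0.598, -0.2895, 0.2823]
tool_rot: [0.738, 0.675, -0.001, 0.001]
ft_force: [1.0, -1.5, -0.5]
grip_width: 0.0121
```

```bash
python3 t.py
```

```text
[ 0.598  -0.2895  0.2823] [ 0.98 -1.46 -0.47] [-0.375 -0.191 -0.061] 1.209 0.487
```

Request:
send_rows(
  moves=[
    [[0, -0.3, 0], [0, 0, 0.06], 8],
    [[0, -0.3, 0], [0, 0, 0.06], 8],
  ],
)

```text
clock: 34.63
eef_pos: [0.5977, -0.2895, 0.2824]
tool_rot: [0.756, 0.654, -0.001, 0.001]
ft_force: [1.1, -1.3, -0.0]
grip_width: 0.0122
```

```bash
python3 t.py
```

```text
[ 0.5977 -0.2895  0.2824] [ 1.06 -1.31 -0.03] [-0.37  -0.259 -0.007] 1.265 0.387
```

Request:
send_rows(
  moves=[
    [[0, -0.3, 0], [0, 0, 0.07], 8],
    [[0, -0.3, 0], [0, 0, 0.07], 8],
  ],
)

```text
clock: 34.8
eef_pos: [0.5974, -0.2894, 0.2824]
tool_rot: [0.777, 0.629, -0.001, 0.001]
ft_force: [0.1, -1.2, -1.1]
grip_width: 0.0122
```

```bash
python3 t.py
```

```text
[ 0.5974 -0.2894  0.2824] [ 0.1  -1.2  -1.14] [-0.406 -0.221  0.099] 1.331 0.508
```

Request:
send_rows(
  moves=[
    [[0, -0.3, 0], [0, 0, 0.07], 8],
    [[0, -0.3, 0], [0, 0, 0.07], 8],
  ],
)

```text
clock: 34.97
eef_pos: [0.5971, -0.2893, 0.2824]
tool_rot: [0.798, 0.603, -0.001, 0.001]
ft_force: [0.8, -1.9, -0.9]
grip_width: 0.0122
```

```bash
python3 t.py
```

```text
[ 0.5971 -0.2893  0.2824] [ 0.81 -1.91 -0.93] [-0.426 -0.208  0.15 ] 1.397 0.558
```

Request:
send_rows(
  moves=[
    [[0, -0.2, 0], [0, 0, 0.05], 8],
    [[0, -0.2, 0], [0, 0, 0.05], 8],
  ],
)

```text
clock: 35.13
eef_pos: [0.597, -0.2893, 0.2824]
tool_rot: [0.811, 0.584, -0.001, 0.001]
ft_force: [0.7, -2.1, -1.2]
grip_width: 0.012
```

```bash
python3 t.py
```

```text
[ 0.597  -0.2893  0.2824] [ 0.65 -2.07 -1.2 ] [-0.438 -0.104  0.195] 1.443 0.463
```

Request:
send_rows(
  moves=[
    [[0, 0.4, 0], [0, 0, -0.1], 8],
    [[0, 0.8, 0], [0, 0, -0.2], 8],
    [[0, 1.0, 0], [0, 0, -0.25], 8],
    [[0, 1.0, 0], [0, 0, -0.25], 8],
  ],
)

```text
clock: 35.47
eef_pos: [0.598, -0.2896, 0.2824]
tool_rot: [0.731, 0.683, -0.001, 0.001]
ft_force: [0.9, -2.4, -1.8]
grip_width: 0.0121
```

```bash
python3 t.py
```

```text
[ 0.598  -0.2896  0.2824] [ 0.89 -2.45 -1.75] [-0.353 -0.153  0.036] 1.189 -0.376
```

Request:
send_rows(
  moves=[
    [[-0.5, 0, -2], [0, 0, 0], 8],
    [[-0.5, 0, -5], [0, 0, 0], 8],
    [[-0.5, 0, -8], [0, 0, 0], 8],
    [[-0.5, 0, -8], [0, 0, 0], 8],
  ],
)

```text
clock: 35.8
eef_pos: [0.5972, -0.2892, 0.2837]
tool_rot: [0.731, 0.683, -0.003, -0.004]
ft_force: [4.5, -1.9, -24.4]
grip_width: 0.0121
```

```bash
python3 t.py
```

```text
[ 0.5972 -0.2892  0.2837] [  4.51  -1.89 -24.43] [-0.617 -1.423  0.028] 1.188 0.049
```

Request:
send_rows(
  moves=[
    [[0, 1.2, 0], [0, 0, 0], 8],
    [[0, 1.2, -2], [0, 0, 0], 8],
    [[0, 1.2, -5], [0, 0, 0], 8],
    [[0, 1.2, -7], [0, 0, 0], 8],
  ],
)

```text
clock: 36.13
eef_pos: [0.5979, -0.289, 0.2854]
tool_rot: [0.73, 0.683, -0.004, -0.008]
ft_force: [6.1, -3.2, -27.9]
grip_width: 0.0119
```

```bash
python3 t.py
```

```text
[ 0.5979 -0.289   0.2854] [  6.06  -3.24 -27.93] [-0.999 -1.763  0.053] 1.188 0.031
```

Request:
send_rows(
  moves=[
    [[0, 0.5, -3], [0, 0, 0], 8],
    [[0, 0.5, -6], [0, 0, 0], 8],
    [[0, 0.5, -9], [0, 0, 0], 8],
    [[0, 0.5, -12], [0, 0, 0], 8],
  ],
)

```text
clock: 36.47
eef_pos: [0.5988, -0.2893, 0.2966]
tool_rot: [0.73, 0.683, -0.005, -0.008]
ft_force: [1.5, -0.8, -2.9]
grip_width: 0.0118
```

```bash
python3 t.py
```

```text
[ 0.5988 -0.2893  0.2966] [ 1.53 -0.82 -2.92] [-0.224 -0.268  0.016] 1.189 -0.005
```

Request:
send_rows(
  moves=[
    [[0, 0, -4], [0, 0, 0], 8],
    [[0, 0, -8], [0, 0, 0], 8],
    [[0, 0, -14], [0, 0, 0], 8],
    [[0, 0, -24], [0, 0, 0], 8],
    [[0, 0, -38], [0, 0, 0], 8],
    [[0, 0, -44], [0, 0, 0], 8],
    [[0, 0, -44], [0, 0, 0], 8],
  ],
)

```text
clock: 37.05
eef_pos: [0.6, -0.2897, 0.3442]
tool_rot: [0.73, 0.683, -0.004, -0.006]
ft_force: [0.8, 0.1, -2.5]
grip_width: 0.012
```

```bash
python3 t.py; python3 - <<'E'
from h import *
snap('wrist','w19.png');snap('side','d19.png');a=cv2.imread('pics/w19.png').mean(2);S=get_calibration('side')
print(a[135:160,258].astype(int))
for v in (160,180,200):print(a[v,236:284:2].astype(int))
print(cv2.imread('pics/d19.png').mean(2)[256:284:2,306:328:2].astype(int))
go([.3925,-.2190,.337],yaw=1.3356)
E
```

```text
[ 0.6    -0.2897  0.3442] [ 0.82  0.07 -2.47] [-0.063 -0.016  0.003] 1.189 -0.0
[222 219 202 166 136 136 148 159 168 176 182 187 194 198 204 209 212 216
 217 217 217 218 219 217 217]
[119 189 202 178 123 142 165 178 191 202 215 217 217 208 192 184 175 154
 154 213 220 221 186 129]
[ 73 115 134 129 112 137 163 178 189 201 211 214 211 204 192 184 173 154
 146 202 214 215 189 113]
[ 57  57  58  60  94 133 159 176 187 198 208 210 207 201 190 182 173 152
 107  78  77  78  76  77]
[[ 73  70  66  71  77  99  97  95  93 109 110]
 [187 158  67  70  73  99  97  99 130 109 110]
 [187 184  73  70  72 198 214 223 201 110 110]
 [184 186 138  72  71 212 223 223 223 146 111]
 [182 185 197  72  73 223 223 223 223 202 109]
 [182 185 183 123  98 223 222 222 219 215 147]
 [180 183 184 167 179 178 180 181 183 195 190]
 [179 180 170 104 104 104 115 161 178 178 215]
 [177 170 115  93  66  67  75 104 164 183 194]
 [178 116  97  69  67  66  64  79 106 182 182]
 [149  83  72  73  67  66  64  89 100 152 179]
 [119  91  64  73  93 104 100 105  79 150 183]
 [119 120  78  65  68  67  68  72  79 176 182]
 [121 121 156 144  81  67  67 103 179 180 179]]
d [  56.4 -211.2    8.2] r [-0.0112 -0.0156 -1.4026] n rows 11.2
```

Request:
send_rows(
  moves=[
    [[3, -15, 0], [0, 0, -0.12], 8],
    [[7, -35, 0], [0, 0, -0.24], 8],
    [[11, -55, 0], [0, 0, -0.36], 8],
    [[16, -75, 0], [0, 0, -0.48], 8],
    [[21, -95, 0], [0, 0, -0.6], 8],
    [[27, -115, 0], [0, 0, -0.72], 8],
    [[33, -135, 0], [0, 0, -0.84], 8],
    [[39, -155, 0], [0, 0, -0.96], 8],
    [[45, -175, 2], [0, 0, -1.08], 8],
    [[51, -195, 5], [0, 0, -1.2], 8],
    [[56, -211, 8], [-0.01, -0.015, -1.32], 8],
    [[56, -211, 8], [-0.011, -0.016, -1.402], 8],
  ],
)

```text
clock: 38.15
eef_pos: [0.3887, -0.2176, 0.3361]
tool_rot: [0.115, 0.993, 0.001, -0.002]
ft_force: [-0.3, 1.2, -2.6]
grip_width: 0.0122
```

```bash
python3 - <<'E'
from h import *
go([.3925,-.2190,.235],yaw=1.3356)
E
```

```text
d [ -4.4  -0.6 101. ] r [ 0.0008 -0.0042  0.0043] n rows 2.4
```

Request:
send_rows(
  moves=[
    [[-4, 0, 30], [0, -0.004, 0.004], 8],
    [[-4.4, -0.6, 65], [0, -0.004, 0.004], 8],
    [[-4.4, -0.6, 95], [0, -0.004, 0.004], 8],
    [[-4.4, -0.6, 103], [0, -0.004, 0.004], 8],
    [[-4.4, -0.6, 109], [0, -0.004, 0.004], 8],
    [[-4.4, -0.6, 115], [0, -0.004, 0.004], 8],
    [[-4.4, -0.6, 121], [0, -0.004, 0.004], 8],
    [[-4.4, -0.6, 125], [0, -0.004, 0.004], 8],
    [[-4.4, -0.6, 125], [0, -0.004, 0.004], 8],
  ],
)

```text
clock: 38.9
eef_pos: [0.3926, -0.2191, 0.2112]
tool_rot: [0.117, 0.993, 0.0, 0.0]
ft_force: [0.2, 0.4, -3.2]
grip_width: 0.0122
```

```bash
python3 t.py
```

```text
[ 0.3926 -0.2191  0.2112] [ 0.19  0.39 -3.2 ] [0.022 0.037 0.01 ] -0.274 -0.0
```

Request:
send_rows(
  moves=[
    [[0, 0, 8], [0, 0, 0], 8],
    [[0, 0, 16], [0, 0, 0], 8],
    [[0, 0, 24], [0, 0, 0], 8],
    [[0, 0, 30], [0, 0, 0], 8],
    [[0, 0, 32.5], [0, 0, 0], 8],
    [[0, 0, 32.5], [0, 0, 0], 8],
  ],
)

```text
clock: 39.4
eef_pos: [0.393, -0.2191, 0.1788]
tool_rot: [0.117, 0.993, 0.0, 0.001]
ft_force: [-0.4, 0.7, 0.8]
grip_width: 0.0119
```

Request:
send_rows(
  moves=[
    [[0, 0, 0], [0, 0, 0], 50],
    [[0, 0, 0], [0, 0, 0], 50],
    [[0, 0, 0], [0, 0, 0], 50],
    [[0, 0, 0], [0, 0, 0], 50],
    [[0, 0, -30], [0, 0, 0], 50],
    [[0, 0, -65], [0, 0, 0], 60],
    [[0, 0, -95], [0, 0, 0], 85],
    [[0, 0, -98], [0, 0, 0], 85],
    [[0, 0, -98], [0, 0, 0], 85],
  ],
)

```text
clock: 40.15
eef_pos: [0.3941, -0.2199, 0.2791]
tool_rot: [0.117, 0.993, -0.001, 0.003]
ft_force: [0.1, 0.3, -0.4]
grip_width: 0.0847
```

Request:
send_rows(
  moves=[
    [[-17, -3, 0], [0, 0, 0.12], 85],
    [[-35, -6, 0], [0, 0, 0.24], 85],
    [[-55, -10, 0], [0, 0, 0.36], 85],
    [[-75, -13, 0], [0, 0, 0.48], 85],
    [[-95, -17, 0], [0, 0, 0.6], 85],
    [[-115, -20, 0], [0, 0, 0.72], 85],
    [[-135, -24, 0], [0, 0, 0.84], 85],
    [[-155, -27, 0], [0, 0, 0.96], 85],
    [[-175, -31, 0], [0, 0, 1.08], 85],
    [[-195, -34, 8], [0, 0, 1.2], 85],
    [[-209, -37, 22], [0, 0, 1.32], 85],
    [[-209, -37, 34], [0, 0, 1.358], 85],
  ],
)

```text
clock: 41.15
eef_pos: [0.5907, -0.3052, 0.2432]
tool_rot: [0.716, 0.698, 0.001, 0.002]
ft_force: [0.1, -0.2, -0.1]
grip_width: 0.085
```

Request:
send_rows(
  moves=[
    [[0, 0, 2], [0, 0, 0], 85],
    [[0, 0, 2], [0, 0, 0], 85],
  ],
)

```text
clock: 41.32
eef_pos: [0.5895, -0.3046, 0.2371]
tool_rot: [0.716, 0.698, 0.0, -0.001]
ft_force: [-0.4, -0.1, -0.3]
grip_width: 0.0849
```

```bash
python3 - <<'E'
from h import *
o=readout.get_obs();print(o['eef_pos'],o['clock'])
c,im=snap('wrist','w20.png')
n=280
def top(c,im,z=.13,ctr=(.5987,-.2841),h=.014):
    g=np.linspace(-h,h,n);m=np.zeros((n,n,2),np.float32)
    for i,y in enumerate(g[::-1]):
        for j,x in enumerate(g): m[i,j]=proj(c,[ctr[0]+x,ctr[1]+y,z])
    return cv2.remap(im,m[...,0],m[...,1],cv2.INTER_CUBIC)
def ori(I,rmax,rmin):
    I=cv2.GaussianBlur(I.astype(np.float32),(0,0),3);gx=cv2.Sobel(I,cv2.CV_32F,1,0);gy=cv2.Sobel(I,cv2.CV_32F,0,1)
    yy,xx=np.mgrid[:n,:n];r=np.hypot(xx-139.5,yy-139.5);m=(r<rmax)&(r>rmin)
    z=(gx-1j*gy)[m];w=np.abs(z)**2;s=(w*np.exp(6j*np.angle(z))).sum()
    return np.degrees(np.angle(s))/6, np.abs(s)/w.sum()
B=top(c,im[:,:,::-1].copy()).mean(2);M=cv2.imread('pics/cmp.png').mean(2)
for rm in ((100,0),(90,30),(100,60)): print(rm,ori(M[:,:280],*rm),ori(M[:,280:],*rm),ori(B,*rm))
sd=cv2.imread('pics/side0.png').mean(2);snap('side','d20.png');s2=cv2.imread('pics/d20.png').mean(2)
print('keybar diff side',np.abs(sd[260:300,165:232]-s2[260:300,165:232]).mean(), np.abs(sd[255:330,165:250]-s2[255:330,165:250]).mean())
go([.5135,.287,.30],yaw=1.571+.125)
E
```

```text
[ 0.58952419 -0.30456879  0.23709204] 41.3167
(100, 0) (np.float32(-2.3056777), np.float32(0.51306665)) (np.float32(10.143483), np.float32(0.49484304)) (np.float32(16.891228), np.float32(0.4530191))
(90, 30) (np.float32(-2.6243846), np.float32(0.5754203)) (np.float32(10.520824), np.float32(0.57840455)) (np.float32(17.477236), np.float32(0.5546983))
(100, 60) (np.float32(-2.9943635), np.float32(0.50682247)) (np.float32(10.62918), np.float32(0.5170706)) (np.float32(17.303713), np.float32(0.49823886))
keybar diff side 9.18221393034826 8.613803921568627
d [589.8 -91.5 -60.4] r [ 0.0021  0.0036 -1.7216] n rows 14.4
```

Request:
send_rows(
  moves=[
    [[7, -15, -30], [0, 0, -0.12], 85],
    [[14, -33, -38], [0, 0, -0.24], 85],
    [[21, -52, -38], [0, 0, -0.36], 85],
    [[28, -72, -38], [0, 0, -0.48], 85],
    [[36, -92, -38], [0, 0, -0.6], 85],
    [[43, -112, -38], [0, 0, -0.72], 85],
    [[51, -132, -38], [0, 0, -0.84], 85],
    [[59, -152, -38], [0, 0, -0.96], 85],
    [[68, -172, -38], [0, 0, -1.08], 85],
    [[76, -190, -38], [0, 0, -1.2], 85],
    [[81, -199, -38], [0, 0, -1.32], 85],
    [[81, -199, -38], [0, 0, -1.361], 85],
  ],
)

```text
clock: 42.42
eef_pos: [0.391, -0.2178, 0.2791]
tool_rot: [0.115, 0.993, -0.0, 0.002]
ft_force: [0.4, 0.7, -0.3]
grip_width: 0.0848
```

```bash
python3 - <<'E'
from h import *
go([.3925,-.2190,.1785],yaw=1.3356)
E
```

```text
d [ -1.3  -0.8 100.6] r [-0.0003  0.0049  0.005 ] n rows 2.4
```

Request:
send_rows(
  moves=[
    [[-1, 0, 35], [0, 0.005, 0.005], 60],
    [[-1.3, 0, 70], [0, 0.005, 0.005], 60],
    [[-1.3, -0.8, 95], [0, 0.005, 0.005], 60],
    [[-1.3, -0.8, 100.5], [0, 0.005, 0.005], 60],
    [[-1.3, -0.8, 100.5], [0, 0.005, 0.005], 60],
    [[-1.3, -0.8, 100.5], [0, 0.005, 0.005], 8],
    [[-1.3, -0.8, 100.5], [0, 0.005, 0.005], 8],
    [[-1.3, -0.8, 100.5], [0, 0.005, 0.005], 8],
    [[-1.3, -0.8, 100.5], [0, 0.005, 0.005], 8],
    [[-1.3, -0.8, 100.5], [0, 0.005, 0.005], 8],
    [[-1.3, -0.8, 100.5], [0, 0.005, 0.005], 8],
    [[-1.3, -0.8, 100.5], [0, 0.005, 0.005], 8],
  ],
)

```text
clock: 43.42
eef_pos: [0.3937, -0.2196, 0.1803]
tool_rot: [0.117, 0.993, -0.001, 0.002]
ft_force: [-0.8, 0.8, 6.4]
grip_width: 0.012
```

Request:
send_rows(
  moves=[
    [[0, 0, -20], [0, 0, 0], 8],
    [[0, 0, -50], [0, 0, 0], 8],
    [[0, 0, -85], [0, 0, 0], 8],
    [[0, 0, -120], [0, 0, 0], 8],
    [[0, 0, -150], [0, 0, 0], 8],
    [[0, 0, -150], [0, 0, 0], 8],
    [[0, 0, -150], [0, 0, 0], 8],
  ],
)

```text
clock: 44.0
eef_pos: [0.3939, -0.2196, 0.332]
tool_rot: [0.117, 0.993, -0.002, 0.004]
ft_force: [-0.3, -0.8, -3.0]
grip_width: 0.0118
```

Request:
send_rows(
  moves=[
    [[-35, -2, 0], [0, 0, -0.003], 8],
    [[-72, -5, 1], [0, 0, -0.006], 8],
    [[-110, -8, 2], [0, 0, -0.009], 8],
    [[-148, -11, 3], [0, 0, -0.012], 8],
    [[-185, -14, 4], [0, 0, -0.015], 8],
    [[-210, -16, 4.5], [0, 0.004, -0.015], 8],
    [[-218.5, -16.4, 8], [0, 0.004, -0.015], 8],
    [[-218.5, -16.4, 14], [0, 0.004, -0.015], 8],
    [[-218.5, -16.4, 20], [0, 0.004, -0.015], 8],
    [[-218.5, -16.4, 24], [0, 0.004, -0.015], 8],
    [[-218.5, -16.4, 24], [0, 0.004, -0.015], 8],
  ],
)

```text
clock: 44.92
eef_pos: [0.6011, -0.2861, 0.3077]
tool_rot: [0.11, 0.994, -0.001, -0.0]
ft_force: [0.4, 0.9, -2.8]
grip_width: 0.0117
```

```bash
python3 t.py;python3 - <<'E'
from h import *
go([.6019,-.2862,.2925],yaw=1.351)
E
```

```text
[ 0.6011 -0.2861  0.3077] [ 0.44  0.93 -2.85] [ 0.009  0.032 -0.024] -0.223 -0.0
d [-0.8  0.1 15.2] r [-0.0015 -0.0006 -0.0005] n rows 0.4
```

Request:
send_rows(
  moves=[
    [[-1.3, 0, 3], [0, 0, 0], 8],
    [[-1.3, 0, 6], [0, 0, 0], 8],
    [[-1.3, 0, 9], [0, 0, 0], 8],
    [[-1.3, 0, 12], [0, 0, 0], 8],
    [[-1.3, 0, 14], [0, 0, 0], 8],
    [[-1.3, 0, 16], [0, 0, 0], 8],
    [[-1.3, 0, 16], [0, 0, 0], 8],
  ],
)

```text
clock: 45.5
eef_pos: [0.6025, -0.2866, 0.2916]
tool_rot: [0.11, 0.994, -0.001, -0.0]
ft_force: [1.3, -1.3, -1.9]
grip_width: 0.0121
```

Request:
send_rows(
  moves=[
    [[0, 0, 2], [0, 0, 0], 8],
    [[0, 0, 4], [0, 0, 0], 8],
    [[0, 0, 6.5], [0, 0, 0], 8],
    [[0, 0, 6.5], [0, 0, 0], 8],
  ],
)

```text
clock: 45.83
eef_pos: [0.6026, -0.2866, 0.2842]
tool_rot: [0.11, 0.994, -0.001, -0.0]
ft_force: [0.1, -1.0, -4.0]
grip_width: 0.0119
```

```bash
python3 t.py
```

```text
[ 0.6026 -0.2866  0.2842] [ 0.06 -1.01 -4.03] [-0.383 -0.536 -0.022] -0.223 -0.002
```

Request:
send_rows(
  moves=[
    [[0, -0.3, 0], [0, 0, 0.07], 8],
    [[0, -0.5, 0], [0, 0, 0.14], 8],
    [[0, -0.8, 0], [0, 0, 0.2], 8],
    [[0, -0.8, 0], [0, 0, 0.2], 8],
  ],
)

```text
clock: 46.17
eef_pos: [0.6026, -0.2876, 0.2841]
tool_rot: [0.209, 0.978, -0.001, -0.0]
ft_force: [2.1, -2.9, -1.5]
grip_width: 0.0118
```

```bash
python3 t.py
```

```text
[ 0.6026 -0.2876  0.2841] [ 2.13 -2.9  -1.54] [-0.43  -0.542  0.037] -0.023 0.442
```

Request:
send_rows(
  moves=[
    [[0, -0.3, 0], [0, 0, 0.08], 8],
    [[0, -0.3, 0], [0, 0, 0.08], 8],
  ],
)

```text
clock: 46.33
eef_pos: [0.6025, -0.288, 0.2841]
tool_rot: [0.248, 0.969, -0.001, 0.0]
ft_force: [1.3, -1.1, -1.5]
grip_width: 0.012
```

```bash
python3 t.py
```

```text
[ 0.6025 -0.288   0.2841] [ 1.3  -1.05 -1.46] [-0.402 -0.474 -0.023] 0.056 0.529
```

Request:
send_rows(
  moves=[
    [[0, -0.3, 0], [0, 0, 0.07], 8],
    [[0, -0.3, 0], [0, 0, 0.07], 8],
  ],
)

```text
clock: 46.5
eef_pos: [0.6024, -0.2883, 0.2841]
tool_rot: [0.281, 0.96, -0.001, 0.0]
ft_force: [1.8, -1.1, -1.5]
grip_width: 0.0123
```

```bash
python3 t.py
```

```text
[ 0.6024 -0.2883  0.2841] [ 1.76 -1.12 -1.46] [-0.363 -0.41   0.01 ] 0.124 0.466
```

Request:
send_rows(
  moves=[
    [[0, -0.3, 0], [0, 0, 0.08], 8],
    [[0, -0.3, 0], [0, 0, 0.08], 8],
  ],
)

```text
clock: 46.67
eef_pos: [0.6022, -0.2886, 0.2841]
tool_rot: [0.318, 0.948, -0.001, 0.0]
ft_force: [1.7, -1.6, -1.6]
grip_width: 0.0119
```

```bash
python3 t.py
```

```text
[ 0.6022 -0.2886  0.2841] [ 1.73 -1.55 -1.63] [-0.428 -0.397  0.053] 0.202 0.511
```

Request:
send_rows(
  moves=[
    [[0, -0.3, 0], [0, 0, 0.07], 8],
    [[0, -0.3, 0], [0, 0, 0.07], 8],
  ],
)

```text
clock: 46.83
eef_pos: [0.6019, -0.2889, 0.2841]
tool_rot: [0.35, 0.937, -0.001, 0.0]
ft_force: [1.1, -1.4, -1.6]
grip_width: 0.0122
```

```bash
python3 t.py
```

```text
[ 0.6019 -0.2889  0.2841] [ 1.15 -1.45 -1.64] [-0.379 -0.425  0.064] 0.268 0.503
```

Request:
send_rows(
  moves=[
    [[0, -0.2, 0], [0, 0, 0.05], 8],
    [[0, -0.2, 0], [0, 0, 0.05], 8],
  ],
)

```text
clock: 47.0
eef_pos: [0.6018, -0.289, 0.2841]
tool_rot: [0.372, 0.928, -0.001, 0.0]
ft_force: [1.7, -2.3, -1.6]
grip_width: 0.0121
```

```bash
python3 t.py
```

```text
[ 0.6018 -0.289   0.2841] [ 1.73 -2.3  -1.64] [-0.427 -0.351  0.247] 0.315 0.445
```

Request:
send_rows(
  moves=[
    [[0, 0, -3], [0, 0, 0], 8],
    [[0, 0, -6], [0, 0, 0], 8],
    [[0, 0, -9], [0, 0, 0], 8],
    [[0, 0, -12], [0, 0, 0], 8],
    [[0, 0, -15], [0, 0, 0], 8],
    [[0, 0, -18], [0, 0, 0], 8],
    [[0, 0, -22], [0, 0, 0], 8],
  ],
)

```text
clock: 47.58
eef_pos: [0.6021, -0.2891, 0.3096]
tool_rot: [0.371, 0.928, -0.001, 0.002]
ft_force: [0.1, 0.5, -1.5]
grip_width: 0.0119
```

```bash
python3 t.py
```

```text
[ 0.6021 -0.2891  0.3096] [ 0.09  0.47 -1.49] [-0.037  0.021  0.006] 0.314 -0.003
```

Request:
send_rows(
  moves=[
    [[0, 0, -8], [0, 0, 0], 8],
    [[0, 0, -20], [0, 0, 0], 8],
    [[0, 0, -35], [0, 0, 0], 8],
    [[0, 0, -40], [0, 0, 0], 8],
    [[0, 0, -40], [0, 0, 0], 8],
  ],
)

```text
clock: 48.0
eef_pos: [0.6026, -0.2891, 0.3539]
tool_rot: [0.371, 0.928, -0.002, 0.006]
ft_force: [0.1, -0.2, -2.9]
grip_width: 0.0119
```

```bash
python3 t.py; python3 - <<'E'
from h import *
go([.3933,-.2193,.340],yaw=1.3356)
c,im=snap('wrist','w21.png'); print(im.mean(2)[135:150,258].astype(int), im.mean(2)[165,236:284:2].astype(int))
E
```

```text
[ 0.6026 -0.2891  0.3539] [ 0.05 -0.21 -2.9 ] [-0.001 -0.003 -0.042] 0.315 -0.001
d [199.8 -93.8  11.3] r [-0.0019  0.0124 -0.5259] n rows 5.3
[ 79  92 109 126 141 153 160 168 175 183 187 194 200 204 210] [144 141 142 136 104 108 121 137 173 196 214 223 224 217 194 184 174 155
 158 221 200 161 161 148]
```

Request:
send_rows(
  moves=[
    [[30, -14, 0], [0, 0, -0.07], 8],
    [[65, -30, 0], [0, 0, -0.15], 8],
    [[100, -46, 2], [0, 0, -0.24], 8],
    [[135, -62, 4], [0, 0.005, -0.33], 8],
    [[168, -78, 7], [0, 0.01, -0.42], 8],
    [[195, -92, 10], [0, 0.012, -0.5], 8],
    [[200, -94, 11], [0, 0.012, -0.526], 8],
    [[200, -94, 11], [0, 0.012, -0.526], 8],
    [[200, -94, 11], [0, 0.012, -0.526], 8],
  ],
)

```text
clock: 48.8
eef_pos: [0.3926, -0.2192, 0.3393]
tool_rot: [0.118, 0.993, -0.001, -0.001]
ft_force: [-0.1, -0.5, -1.8]
grip_width: 0.0118
```

```bash
python3 - <<'E'
from h import *
go([.3935,-.2194,.235],yaw=1.3356)
E
```

```text
d [ -1.    0.2 104.3] r [-0.0015 -0.0014 -0.0009] n rows 2.5
```

Request:
send_rows(
  moves=[
    [[-1, 0, 35], [0, 0, 0], 8],
    [[-1, 0, 70], [0, 0, 0], 8],
    [[-1, 0.2, 100], [0, 0, 0], 8],
    [[-1, 0.2, 108], [0, 0, 0], 8],
    [[-1, 0.2, 115], [0, 0, 0], 8],
    [[-1, 0.2, 122], [0, 0, 0], 8],
    [[-1, 0.2, 129], [0, 0, 0], 8],
    [[-1, 0.2, 137], [0, 0, 0], 8],
    [[-1, 0.2, 145], [0, 0, 0], 8],
    [[-1, 0.2, 152], [0, 0, 0], 8],
    [[-1, 0.2, 158], [0, 0, 0], 8],
    [[-1, 0.2, 158], [0, 0, 0], 8],
  ],
)

```text
clock: 49.8
eef_pos: [0.3935, -0.2195, 0.1808]
tool_rot: [0.118, 0.993, -0.001, -0.001]
ft_force: [-0.1, -0.2, -1.9]
grip_width: 0.0118
```

Request:
send_rows(
  moves=[
    [[0, 0, 0], [0, 0, 0], 50],
    [[0, 0, 0], [0, 0, 0], 50],
    [[0, 0, 0], [0, 0, 0], 50],
    [[0, 0, 0], [0, 0, 0], 50],
    [[0, 0, -30], [0, 0, 0], 50],
    [[0, 0, -65], [0, 0, 0], 60],
    [[0, 0, -95], [0, 0, 0], 85],
    [[0, 0, -98], [0, 0, 0], 85],
    [[0, 0, -98], [0, 0, 0], 85],
  ],
)

```text
clock: 50.55
eef_pos: [0.3949, -0.2201, 0.2814]
tool_rot: [0.118, 0.993, -0.002, 0.002]
ft_force: [0.3, 0.9, -0.4]
grip_width: 0.0849
```

Request:
send_rows(
  moves=[
    [[-17, -3, 0], [0, 0, 0.12], 85],
    [[-35, -6, 0], [0, 0, 0.24], 85],
    [[-55, -10, 0], [0, 0, 0.36], 85],
    [[-75, -13, 0], [0, 0, 0.48], 85],
    [[-95, -17, 0], [0, 0, 0.6], 85],
    [[-115, -20, 0], [0, 0, 0.72], 85],
    [[-135, -24, 0], [0, 0, 0.84], 85],
    [[-155, -27, 0], [0, 0, 0.96], 85],
    [[-175, -31, 0], [0, 0, 1.08], 85],
    [[-195, -34, 8], [0, 0, 1.2], 85],
    [[-209, -37, 22], [0, 0, 1.32], 85],
    [[-209, -37, 34], [0, 0, 1.358], 85],
  ],
)

```text
clock: 51.55
eef_pos: [0.5913, -0.3058, 0.2453]
tool_rot: [0.717, 0.697, -0.0, 0.002]
ft_force: [-1.3, 0.5, -0.4]
grip_width: 0.0847
```

Request:
send_rows(
  moves=[
    [[0, 0, 2], [0, 0, 0], 85],
    [[0, 0, 2], [0, 0, 0], 85],
  ],
)

```text
clock: 51.72
eef_pos: [0.5902, -0.3052, 0.2394]
tool_rot: [0.717, 0.698, -0.001, -0.001]
ft_force: [1.0, -0.2, 0.1]
grip_width: 0.0852
```

```bash
python3 - <<'E'
from h import *
o=readout.get_obs();print(o['eef_pos'],o['clock'])
c,im=snap('wrist','w22.png')
n=280
def top(c,im,z=.13,ctr=(.5987,-.2841),h=.014):
    g=np.linspace(-h,h,n);m=np.zeros((n,n,2),np.float32)
    for i,y in enumerate(g[::-1]):
        for j,x in enumerate(g): m[i,j]=proj(c,[ctr[0]+x,ctr[1]+y,z])
    return cv2.remap(im,m[...,0],m[...,1],cv2.INTER_CUBIC)
def ori(I,rmax,rmin):
    I=cv2.GaussianBlur(I.astype(np.float32),(0,0),3);gx=cv2.Sobel(I,cv2.CV_32F,1,0);gy=cv2.Sobel(I,cv2.CV_32F,0,1)
    yy,xx=np.mgrid[:n,:n];r=np.hypot(xx-139.5,yy-139.5);m=(r<rmax)&(r>rmin)
    z=(gx-1j*gy)[m];w=np.abs(z)**2;s=(w*np.exp(6j*np.angle(z))).sum()
    return np.degrees(np.angle(s))/6, np.abs(s)/w.sum()
B=top(c,im[:,:,::-1].copy()).mean(2)
for rm in ((100,0),(90,30),(100,60)): print(rm,ori(B,*rm))
snap('side','d22.png');s2=cv2.imread('pics/d22.png').mean(2);sd=cv2.imread('pics/d20.png').mean(2)
print('keybar diff vs d20',np.abs(sd[255:330,165:250]-s2[255:330,165:250]).mean())
C=get_calibration('scene')
go([.5135,.287,.25],yaw=1.571+.125)
print(o['joint_pos'])
E
```

```text
[ 0.59023474 -0.30521594  0.23941423] 51.7167
(100, 0) (np.float32(4.3781323), np.float32(0.4750831))
(90, 30) (np.float32(4.571168), np.float32(0.57161725))
(100, 60) (np.float32(4.9276824), np.float32(0.47377834))
keybar diff vs d20 1.0318431372549022
d [590.2 -93.2  -9.2] r [-1.3000e-03  3.4000e-03 -1.7229e+00] n rows 14.3
[-0.47656188  0.60578651  0.39386257  1.36108584 -0.00195512  1.12101196]
```

Request:
send_rows(
  moves=[
    [[40, -6, -20], [0, 0, -0.1], 85],
    [[80, -13, -30], [0, 0, -0.22], 85],
    [[120, -19, -30], [0, 0, -0.34], 85],
    [[160, -25, -30], [0, 0, -0.46], 85],
    [[200, -32, -30], [0, 0, -0.58], 85],
    [[240, -38, -30], [0, 0, -0.7], 85],
    [[280, -44, -30], [0, 0, -0.82], 85],
    [[320, -51, -30], [0, 0, -0.94], 85],
    [[360, -57, -30], [0, 0, -1.06], 85],
    [[400, -63, -30], [0, 0, -1.18], 85],
    [[440, -70, -30], [0, 0, -1.3], 85],
    [[480, -76, -30], [0, 0, -1.42], 85],
  ],
)

```text
clock: 52.82
eef_pos: [0.527, 0.1782, 0.2729]
tool_rot: [0.085, 0.996, -0.001, 0.002]
ft_force: [1.0, -0.6, 0.8]
grip_width: 0.0849
```

```bash
python3 - <<'E'
from h import *
go([.5105,.260,.27],yaw=1.689)
E
```

```text
d [30.2 77.8  2.6] r [-0.0019  0.0043 -0.2893] n rows 2.3
```

Request:
send_rows(
  moves=[
    [[12, 36, 2], [0, 0, -0.1], 85],
    [[24, 72, 2], [0, 0, -0.2], 85],
    [[31.6, 106.5, 3], [0, 0.004, -0.289], 85],
    [[31.6, 106.5, 10], [0, 0.004, -0.289], 85],
    [[31.6, 106.5, 50], [0, 0.004, -0.289], 85],
    [[31.6, 106.5, 90], [0, 0.004, -0.289], 85],
    [[31.6, 106.5, 109], [0, 0.004, -0.289], 85],
    [[31.6, 106.5, 109], [0, 0.004, -0.289], 85],
    [[31.6, 106.5, 109], [0, 0.004, -0.289], 40],
    [[31.6, 106.5, 109], [0, 0.004, -0.289], 30],
    [[31.6, 106.5, 109], [0, 0.004, -0.289], 25],
    [[31.6, 106.5, 109], [0, 0.004, -0.289], 22],
  ],
)

```text
clock: 53.82
eef_pos: [0.5158, 0.2888, 0.1662]
tool_rot: [-0.059, 0.998, 0.0, 0.002]
ft_force: [0.6, 0.2, -0.1]
grip_width: 0.0386
```

Request:
send_rows(
  moves=[
    [[0, 0, 0], [0, 0, 0], 6],
    [[0, 0, 0], [0, 0, 0], 6],
    [[0, 0, 0], [0, 0, 0], 6],
    [[0, 0, 0], [0, 0, 0], 6],
    [[0, 0, 0], [0, 0, 0], 6],
  ],
)

```text
clock: 54.23
eef_pos: [0.5167, 0.2892, 0.1681]
tool_rot: [-0.059, 0.998, 0.001, 0.004]
ft_force: [-0.7, -0.6, 5.8]
grip_width: 0.0104
```

```bash
python3 t.py; python3 - <<'E'
from h import *
o=readout.get_obs();print(o['grip_width'],Rn.from_quat(o['tool_rot']).as_matrix().round(3).tolist())
E
```

```text
[0.5167 0.2892 0.1681] [-0.74 -0.62  5.83] [-0.205  0.084 -0.012] 0.393 0.029
0.010421528037430405 [[-0.993, -0.117, 0.008], [-0.117, 0.993, 0.002], [-0.008, 0.001, -1.0]]
```

Request:
send_rows(
  moves=[
    [[0, 4, -3.8], [0.04, 0, 0], 6],
    [[0, 8.1, -7.5], [0.08, 0, 0], 6],
    [[0, 12.3, -11], [0.12, 0, 0], 6],
    [[0, 16, -14], [0.155, 0, 0], 6],
    [[0, 16, -15], [0.155, 0, 0], 6],
    [[0, 9, -15], [0.155, 0, 0], 6],
    [[0, 1, -15], [0.155, 0, 0], 6],
    [[0, -7, -15], [0.155, 0, 0], 6],
    [[0, -15, -15], [0.155, 0, 0], 6],
    [[0, -21, -15], [0.155, 0, 0], 6],
    [[0, -21, -15], [0.155, 0, 0], 6],
  ],
)

```text
clock: 55.15
eef_pos: [0.5192, 0.266, 0.1831]
tool_rot: [-0.057, 0.995, -0.077, 0.008]
ft_force: [0.4, 0.8, -2.3]
grip_width: 0.0104
```

```bash
python3 t.py; python3 - <<'E'
from h import *
o=readout.get_obs();print(o['grip_width'],Rn.from_quat(o['tool_rot']).as_matrix().round(3).tolist())
go([.47,.20,.30],yaw=1.30)
go([.35,.05,.30],yaw=0)
E
```

```text
[0.5192 0.266  0.1831] [ 0.44  0.82 -2.26] [0.147 0.033 0.003] 0.42 -0.071
0.010448742470611208 [[-0.993, -0.112, 0.025], [-0.115, 0.982, -0.152], [-0.007, -0.154, -0.988]]
d [  55.6  -77.3 -106.6] r [-0.1513  0.0371  0.3843] n rows 3.4
d [ 192.  -211.1  -86.8] r [-0.1099  0.1359  1.6813] n rows 13.5
```

Request:
send_rows(
  moves=[
    [[0, -5, -33], [0, 0, 0], 6],
    [[-1, -10, -66], [0, 0, 0], 6],
    [[-1, -15, -99], [0, 0, 0], 6],
    [[0, -20, -110], [-0.04, 0, 0], 6],
    [[0, -25, -110], [-0.08, 0, 0], 6],
    [[0, -30, -110], [-0.15, 0, 0], 6],
    [[0, -30, -110], [-0.15, 0, 0], 6],
  ],
)

```text
clock: 55.73
eef_pos: [0.5204, 0.2513, 0.2977]
tool_rot: [-0.056, 0.998, -0.001, 0.005]
ft_force: [-0.1, -0.1, -2.2]
grip_width: 0.0101
```

```bash
python3 t.py; python3 - <<'E'
from h import *
go([.35,.05,.29],yaw=0)
E
```

```text
[0.5204 0.2513 0.2977] [-0.13 -0.09 -2.15] [-0.079 -0.034  0.009] 0.341 -0.242
d [ 191.9 -181.     6.5] r [0.0056 0.0102 1.6826] n rows 13.5
```

Request:
send_rows(
  moves=[
    [[16, -15, 0], [0, 0, 0.12], 6],
    [[32, -30, 0], [0, 0, 0.24], 6],
    [[48, -45, 0], [0, 0, 0.36], 6],
    [[64, -60, 0], [0, 0, 0.48], 6],
    [[80, -75, 0], [0, 0, 0.6], 6],
    [[96, -90, 0], [0, 0, 0.72], 6],
    [[112, -105, 0], [0, 0, 0.84], 6],
    [[128, -120, 0], [0, 0, 0.96], 6],
    [[144, -135, 0], [0, 0, 1.08], 6],
    [[160, -150, 0], [0, 0, 1.2], 6],
    [[176, -166, 0], [0, 0, 1.32], 6],
    [[192, -181, 0], [0, 0, 1.44], 6],
  ],
)

```text
clock: 56.73
eef_pos: [0.3488, 0.0493, 0.2963]
tool_rot: [0.619, 0.786, 0.001, 0.005]
ft_force: [0.4, 0.3, -2.1]
grip_width: 0.0104
```

```bash
python3 - <<'E'
from h import *
go([.35,.05,.112],yaw=0)
o=readout.get_obs();print(o['eef_pos'])
# look at the tub with scene/side cameras for jar presence
snap('scene','c25.png');snap('side','d25.png')
c=cv2.imread('pics/c25.png');C=get_calibration('scene');S=get_calibration('side');d=cv2.imread('pics/d25.png')
ex=np.array([np.cos(.118),np.sin(.118),0]);ey=np.array([-ex[1],ex[0],0]);T=np.array([.5087,.3332,0])
for x in (-.076,0,.076):
    for y in (-.03,-.015,0,.015,.03):
        p=T+ex*x+ey*y+[0,0,.058]
        u=proj(C,p).round().astype(int);v=proj(S,p).round().astype(int);print((x,y),c[u[1],u[0]],d[v[1],v[0]],end=' | ')
    print()
for x in (-.038,.038):
    p=T+ex*x+[0,0,.022];u=proj(C,p).round().astype(int);v=proj(S,p).round().astype(int);print('ridge',x,c[u[1],u[0]],d[v[1],v[0]])
E
```

```text
d [ 1.500e+00 -1.000e-01  1.843e+02] r [0.0088 0.005  0.237 ] n rows 4.4
[0.34877427 0.0492687  0.29633235]
(-0.076, -0.03) [200 209 206] [198 221 219] | (-0.076, -0.015) [197 209 205] [199 221 219] | (-0.076, 0) [201 209 206] [198 221 219] | (-0.076, 0.015) [134 144 144] [198 221 218] | (-0.076, 0.03) [151 156 169] [198 221 218] | 
(0, -0.03) [204 211 208] [198 221 219] | (0, -0.015) [197 209 206] [197 220 218] | (0, 0) [200 209 205] [198 220 218] | (0, 0.015) [193 204 203] [138 157 157] | (0, 0.03) [153 160 172] [127 140 153] | 
(0.076, -0.03) [203 209 205] [196 219 218] | (0.076, -0.015) [199 209 207] [196 220 217] | (0.076, 0) [196 209 206] [196 220 218] | (0.076, 0.015) [101 108 114] [140 152 164] | (0.076, 0.03) [144 152 164] [104 117 131] | 
ridge -0.038 [209 208 205] [141 161 168]
ridge 0.038 [204 209 204] [106 120 133]
```

Request:
send_rows(
  moves=[
    [[1, 0, 20], [0, 0, 0.1], 6],
    [[1.5, 0, 50], [0, 0, 0.2], 6],
    [[1.5, 0, 85], [0.009, 0.005, 0.237], 6],
    [[1.5, 0, 120], [0.009, 0.005, 0.237], 6],
    [[1.5, 0, 150], [0.009, 0.005, 0.237], 6],
    [[1.5, 0, 172], [0.009, 0.005, 0.237], 6],
    [[1.5, 0, 182], [0.009, 0.005, 0.237], 6],
    [[1.5, 0, 188], [0.009, 0.005, 0.237], 6],
    [[1.5, 0, 190], [0.009, 0.005, 0.237], 6],
    [[1.5, 0, 190], [0.009, 0.005, 0.237], 6],
  ],
)

```text
clock: 57.67
eef_pos: [0.3489, 0.0493, 0.1063]
tool_rot: [0.706, 0.708, -0.001, -0.0]
ft_force: [0.5, 0.1, -2.7]
grip_width: 0.0103
```

```bash
python3 t.py
```

```text
[0.3489 0.0493 0.1063] [ 0.49  0.11 -2.67] [-0.033  0.034  0.007] 1.709 -0.0
```

Request:
send_rows(
  moves=[
    [[0, 0, 2], [0, 0, 0], 6],
    [[0, 0, 2], [0, 0, 0], 6],
    [[0, 0, 2], [0, 0, 0], 40],
    [[0, 0, 2], [0, 0, 0], 60],
    [[0, 0, 2], [0, 0, 0], 60],
    [[0, 0, 2], [0, 0, 0], 60],
    [[0, 0, -30], [0, 0, 0], 60],
    [[0, 0, -70], [0, 0, 0], 60],
    [[0, 0, -110], [0, 0, 0], 80],
    [[0, 0, -150], [0, 0, 0], 85],
    [[0, 0, -190], [0, 0, 0], 85],
    [[0, 0, -200], [0, 0, 0], 85],
  ],
)

```text
clock: 58.67
eef_pos: [0.3516, 0.0498, 0.3126]
tool_rot: [0.706, 0.708, 0.003, 0.003]
ft_force: [0.7, -0.1, -0.6]
grip_width: 0.085
```

```bash
python3 t.py; python3 - <<'E'
from h import *
go([.535,.27,.30],yaw=.118)
o=readout.get_obs();print(o['joint_pos'][[0,5]])
E
```

```text
[0.3516 0.0498 0.3126] [ 0.71 -0.11 -0.62] [ 0.039 -0.063 -0.009] 1.71 0.0
d [219.8 183.8  14.4] r [ 0.0093 -0.     -0.1158] n rows 6.9
[0.14108646 1.70967307]
```

Request:
send_rows(
  moves=[
    [[32, 20, -5], [0, 0, -0.015], 85],
    [[64, 40, -8], [0, 0, -0.03], 85],
    [[96, 60, -8], [0, 0, -0.045], 85],
    [[128, 81, -8], [0, 0, -0.06], 85],
    [[160, 102, -8], [0, 0, -0.075], 85],
    [[192, 122, -8], [0, 0, -0.09], 85],
    [[224, 142, -8], [0, 0, -0.105], 85],
    [[253, 161, -8], [0.009, 0, -0.116], 85],
    [[253, 161, -8], [0.009, 0, -0.116], 85],
    [[253, 161, -8], [0.009, 0, -0.116], 62],
    [[253, 161, -8], [0.009, 0, -0.116], 62],
  ],
)

```text
clock: 59.58
eef_pos: [0.5116, 0.3028, 0.3216]
tool_rot: [0.664, 0.748, -0.001, -0.0]
ft_force: [-0.1, 0.2, -0.4]
grip_width: 0.0635
```

```bash
python3 t.py; python3 - <<'E'
from h import *
c,im=snap('wrist','w30.png'); np.save('w30.npy',c,allow_pickle=True)
yaw=.118;ex=np.array([np.cos(yaw),np.sin(yaw)]);ey=np.array([-ex[1],ex[0]]);T=np.array([.5087,.3332])
hsv=cv2.cvtColor(im,cv2.COLOR_RGB2HSV).astype(int)
g=im.astype(float).mean(2)
def grid(z,xs,ys,A):
    for y in ys:
        print('%4d'%y,' '.join('%3d'%A[tuple(np.clip(proj(c,[*(T+ex*x/1000+ey*y/1000),z]).round().astype(int),0,[511,383])[::-1])] for x in xs))
print('z.058');print('     ',' '.join('%3d'%x for x in range(-140,141,8)))
grid(.058,range(-140,141,8),range(72,-85,-6),g)
E
```

```text
[0.5116 0.3028 0.3216] [-0.09  0.16 -0.39] [-0.065  0.048  0.058] 1.987 0.0
z.058
      -140 -132 -124 -116 -108 -100 -92 -84 -76 -68 -60 -52 -44 -36 -28 -20 -12  -4   4  12  20  28  36  44  52  60  68  76  84  92 100 108 116 124 132 140
  72 108 107 108 107 107 107 107 108 107 107 108 109 107 109 108 109 109 110 109 107 108 107 108 108 108 106 108 108 106 108 107 107 108 108 106 108
  66 106 107 106 108 109 107 108 110 107 108 109 109 109 109 110 109 109 110 110 110 109 109 110 108 110 109 110 109 110 109 110 110 110 110 110 110
  60 237 238 238 237 237 238 238 238 238 238 239 239 239 239 240 239 239 239 240 239 239 239 239 239 239 239 238 239 239 239 239 238 238 238 238 238
  54 237 237 236 238 238 238 238 238 239 239 238 239 239 239 239 239 239 239 239 239 239 239 238 239 239 238 238 238 238 238 239 238 239 238 238 238
  48 237 237 238 238 238 238 238 239 238 238 238 239 239 238 239 239 239 239 239 239 239 240 239 239 239 239 239 239 239 239 238 239 238 239 238 238
  42 173 181 159 169 206 192 193 225 225 223 224 225 226 226 226 226 226 225 226 223 223 219 218 216 217 218 217 218 
[... 2460 characters left out ...]
 180 179 180 211 181 189 222 236 236 236 237 237 237 236 237 236 237 238 237 237 237 236 237 237 237 108
 -66  69  70  73  72  70  72  71  99 110 167 240 239 239 240 239 240 240 240 240 240 239 240 240 240 239 235 228 197 157 131 111 108 107 107 109 108
 -72  70  71  69  74  90 104 108 109 109 228 240 239 240 240 239 240 240 240 240 239 240 240 240 240 239 240 239 240 239 239 239 239 236 226 202 110
 -78  71  93 104 108 108 109 108 109 108 236 239 240 239 239 240 240 240 240 239 239 239 240 240 240 239 240 239 240 240 239 239 240 238 239 239 111
 -84  92 108 109 109 109 109 109 108 108 236 240 240 239 240 240 240 240 240 239 240 239 240 240 240 240 240 239 240 239 240 240 239 239 240 239 107
```

Request:
send_rows(
  moves=[
    [[7, -37, 20], [0, 0, 0], 62],
    [[14.6, -73, 40], [0, 0, 0], 62],
    [[14.6, -73.3, 78], [0, 0, 0], 62],
    [[14.6, -73.3, 116], [0, 0, 0], 62],
    [[14.6, -73.3, 150], [0, 0, 0], 62],
    [[14.6, -73.3, 185], [0, 0, 0], 62],
    [[14.6, -73.3, 212], [0, 0, 0], 62],
    [[14.6, -73.3, 224], [0, 0, 0], 62],
    [[14.6, -73.3, 224.6], [0, 0, 0], 62],
    [[14.6, -73.3, 224.6], [0, 0, 0], 62],
  ],
)

```text
clock: 60.47
eef_pos: [0.4364, 0.3067, 0.0984]
tool_rot: [0.665, 0.747, -0.0, 0.0]
ft_force: [-0.2, -0.3, 0.7]
grip_width: 0.0617
```

Request:
send_rows(
  moves=[
    [[0, 0, 0], [0, 0, 0], 42],
    [[0, 0, 0], [0, 0, 0], 42],
    [[0, 0, 0], [0, 0, 0], 42],
    [[0, 0, 0], [0, 0, 0], 42],
    [[0, 0, -20], [0, 0, 0], 42],
    [[0, 0, -55], [0, 0, 0], 42],
    [[0, 0, -95], [0, 0, 0], 42],
    [[0, 0, -135], [0, 0, 0], 42],
    [[0, 0, -165], [0, 0, 0], 42],
    [[0, 0, -165], [0, 0, 0], 42],
    [[0, 0, -165], [0, 0, 0], 42],
  ],
)

```text
clock: 61.38
eef_pos: [0.4372, 0.307, 0.2666]
tool_rot: [0.665, 0.747, 0.003, 0.001]
ft_force: [-0.7, -0.9, -3.5]
grip_width: 0.0478
```

```bash
python3 t.py; python3 - <<'E'
from h import *
o=readout.get_obs();print(o['grip_width'])
go([.5731,-.142,.265],yaw=-.028);go([.5731,-.142,.182],yaw=-.028)
snap('wrist','w31.png')
E
```

```text
[0.4372 0.307  0.2666] [-0.7  -0.89 -3.48] [-0.023  0.056  0.005] 2.068 0.0
0.047750302516999764
d [-461.7   83.2    0.9] r [ 0.0055 -0.0029  0.1436] n rows 11.3
d [-461.9   82.7   83.9] r [ 0.0055 -0.0029  0.1436] n rows 11.4
```

Request:
send_rows(
  moves=[
    [[-41, 7, 0], [0, 0, 0.013], 42],
    [[-82, 15, 0], [0, 0, 0.026], 42],
    [[-123, 22, 0], [0, 0, 0.04], 42],
    [[-164, 30, 0], [0, 0, 0.05], 42],
    [[-205, 37, 0], [0, 0, 0.065], 42],
    [[-246, 44, 0], [0, 0, 0.078], 42],
    [[-287, 52, 0], [0, 0, 0.09], 42],
    [[-328, 59, 0], [0, 0, 0.1], 42],
    [[-369, 66, 0], [0, 0, 0.115], 42],
    [[-410, 74, 0], [0.003, 0, 0.13], 42],
    [[-445, 80, 0], [0.0055, -0.003, 0.1436], 42],
    [[-462, 83, 0], [0.0055, -0.003, 0.1436], 42],
  ],
)

```text
clock: 62.43
eef_pos: [0.5713, -0.1474, 0.2612]
tool_rot: [0.719, 0.695, -0.004, -0.002]
ft_force: [1.4, 1.6, -2.6]
grip_width: 0.0477
```

Request:
send_rows(
  moves=[
    [[0, 0, 0], [0, 0, 0], 42],
    [[0, 0, 0], [0, 0, 0], 42],
  ],
)

```text
clock: 62.6
eef_pos: [0.5697, -0.1487, 0.2579]
tool_rot: [0.72, 0.694, -0.006, -0.004]
ft_force: [0.1, 0.7, -2.4]
grip_width: 0.0481
```

```bash
python3 t.py; python3 - <<'E'
from h import *
go([.5731,-.142,.182],yaw=-.028)
E
```

```text
[ 0.5697 -0.1487  0.2579] [ 0.1   0.74 -2.38] [-0.008 -0.006  0.043] 1.354 -0.034
d [ 7.   4.2 75.9] r [-0.0143  0.0026 -0.0081] n rows 1.8
```

Request:
send_rows(
  moves=[
    [[7, 4, 25], [-0.014, 0.003, -0.008], 42],
    [[7, 4.2, 50], [-0.014, 0.003, -0.008], 42],
    [[7, 4.2, 66], [-0.014, 0.003, -0.008], 42],
    [[7, 4.2, 72], [-0.014, 0.003, -0.008], 42],
    [[7, 4.2, 75], [-0.014, 0.003, -0.008], 42],
    [[7, 4.2, 76.5], [-0.014, 0.003, -0.008], 42],
    [[7, 4.2, 76.5], [-0.014, 0.003, -0.008], 42],
  ],
)

```text
clock: 63.18
eef_pos: [0.5726, -0.1402, 0.1826]
tool_rot: [0.716, 0.698, 0.001, -0.001]
ft_force: [-1.8, 3.2, 2.6]
grip_width: 0.0478
```

Request:
send_rows(
  moves=[
    [[0, 0, 0], [0, 0, 0], 50],
    [[0, 0, 0], [0, 0, 0], 56],
    [[0, 0, 0], [0, 0, 0], 62],
    [[0, 0, 0], [0, 0, 0], 62],
    [[0, 0, -25], [0, 0, 0], 62],
    [[0, 0, -60], [0, 0, 0], 62],
    [[0, 0, -100], [0, 0, 0], 62],
    [[0, 0, -110], [0, 0, 0], 62],
    [[0, 0, -110], [0, 0, 0], 62],
  ],
)

```text
clock: 63.93
eef_pos: [0.5746, -0.1411, 0.2977]
tool_rot: [0.716, 0.698, 0.003, 0.003]
ft_force: [0.2, 0.3, 1.3]
grip_width: 0.062
```

Request:
send_rows(
  moves=[
    [[40, -6, 0], [0, 0, -0.013], 62],
    [[80, -13, 0], [0, 0, -0.026], 62],
    [[120, -20, 0], [0, 0, -0.04], 62],
    [[160, -26, 0], [0, 0, -0.05], 62],
    [[200, -33, 0], [0, 0, -0.065], 62],
    [[240, -40, 0], [0, 0, -0.078], 62],
    [[280, -46, 0], [0, 0, -0.09], 62],
    [[320, -53, 0], [0, 0, -0.1], 62],
    [[360, -60, 0], [0, 0, -0.115], 62],
    [[400, -66, 0], [0, 0, -0.13], 62],
    [[430, -73, 0], [0, 0, -0.146], 62],
    [[440, -75, 0], [0, 0, -0.146], 62],
  ],
)

```text
clock: 64.93
eef_pos: [0.5096, 0.3048, 0.2951]
tool_rot: [0.662, 0.75, 0.002, 0.002]
ft_force: [-0.7, -0.8, -0.5]
grip_width: 0.062
```

```bash
python3 t.py; cat > grid.py <<'E'
from h import *
def run(z,xs,ys,T,yaw,f):
    c,im=snap('wrist',f);g=im.astype(float).mean(2)
    ex=np.array([np.cos(yaw),np.sin(yaw)]);ey=np.array([-ex[1],ex[0]]);T=np.array(T)
    print('    ',' '.join('%3d'%x for x in xs))
    for y in ys: print('%4d'%y,' '.join('%3d'%g[tuple(np.clip(proj(c,[*(T+ex*x/1000+ey*y/1000),z]).round().astype(int),0,[511,383])[::-1])] for x in xs))
E
python3 - <<'E'
from grid import *
run(.058,range(-100,105,8),range(42,-50,-12),[.5087,.3332],.118,'w32.png')
go([.5106,.3173,.0975],yaw=.118)
E
```

```text
[0.5096 0.3048 0.2951] [-0.72 -0.81 -0.5 ] [-0.027 -0.036 -0.002] 1.986 -0.032
     -100 -92 -84 -76 -68 -60 -52 -44 -36 -28 -20 -12  -4   4  12  20  28  36  44  52  60  68  76  84  92 100
  42 191 198 197 196 197 200 192 204 207 205 204 206 202 200 216 218 219 213 181 180 177 194 198 197 198 197
  30 239 239 239 239 238 233 233 234 234 237 120 180 220 224 184 217 234 236 227 168 169 177 178 195 233 187
  18 239 239 239 238 237 234 234 234 234 198 152 176 175 175 181 170 234 236 174 121 169 192 204 185 196 187
   6 239 239 239 239 238 233 233 234 235 214 182 230 238 239 234 194 234 236 164 164 222 235 239 237 216 188
  -6 179 175 214 238 238 234 234 233 235 217 184 230 238 239 233 186 234 236 169 164 221 236 239 236 215 191
 -18 172 171 170 170 185 215 216 233 234 216 186 232 238 235 235 185 234 237 164 175 225 235 239 236 213 191
 -30 171 170 170 170 172 176 176 209 176 170 150 178 238 236 233 189 234 237 168 172 226 236 238 236 211 194
 -42 169 164 152 138  98 108 128 154 167 152 141 152 120 127 162 204 226 230 212 163 229 236 238 236 204 180
d [ 12.5   1.2 197.6] r [0.0063 0.0008 0.0068] n rows 4.7
```

Request:
send_rows(
  moves=[
    [[12, 1, 30], [0.006, 0, 0.007], 62],
    [[12.5, 1.2, 68], [0.006, 0, 0.007], 62],
    [[12.5, 1.2, 106], [0.006, 0, 0.007], 62],
    [[12.5, 1.2, 145], [0.006, 0, 0.007], 62],
    [[12.5, 1.2, 175], [0.006, 0, 0.007], 62],
    [[12.5, 1.2, 192], [0.006, 0, 0.007], 62],
    [[12.5, 1.2, 197.5], [0.006, 0, 0.007], 62],
    [[12.5, 1.2, 197.5], [0.006, 0, 0.007], 62],
    [[12.5, 1.2, 197.5], [0.006, 0, 0.007], 62],
  ],
)

```text
clock: 65.73
eef_pos: [0.5112, 0.3166, 0.0981]
tool_rot: [0.665, 0.747, 0.0, 0.001]
ft_force: [0.7, -0.4, 0.7]
grip_width: 0.0618
```

Request:
send_rows(
  moves=[
    [[0, 0, 0], [0, 0, 0], 42],
    [[0, 0, 0], [0, 0, 0], 42],
    [[0, 0, 0], [0, 0, 0], 42],
    [[0, 0, 0], [0, 0, 0], 42],
    [[0, 0, -20], [0, 0, 0], 42],
    [[0, 0, -55], [0, 0, 0], 42],
    [[0, 0, -95], [0, 0, 0], 42],
    [[0, 0, -135], [0, 0, 0], 42],
    [[0, 0, -168], [0, 0, 0], 42],
    [[0, 0, -168], [0, 0, 0], 42],
    [[0, 0, -168], [0, 0, 0], 42],
  ],
)

```text
clock: 66.65
eef_pos: [0.5126, 0.3174, 0.2708]
tool_rot: [0.665, 0.747, 0.004, 0.002]
ft_force: [0.7, 0.7, -3.2]
grip_width: 0.0478
```

Request:
send_rows(
  moves=[
    [[-40, 2, 0], [0, 0, 0.014], 42],
    [[-80, 4, 0], [0, 0, 0.03], 42],
    [[-120, 6, 0], [0, 0, 0.045], 42],
    [[-160, 8, 0], [0, 0, 0.06], 42],
    [[-200, 10, 0], [0, 0, 0.075], 42],
    [[-240, 13, 0], [0, 0, 0.09], 42],
    [[-280, 15, 0], [0, 0, 0.11], 42],
    [[-320, 17, 0], [0, 0, 0.125], 42],
    [[-355, 19, 0], [0, 0, 0.14], 42],
    [[-375, 20, 0], [0, 0, 0.146], 42],
    [[-379, 20, 0], [0, 0, 0.146], 42],
    [[-379, 20, 0], [0, 0, 0.146], 42],
  ],
)

```text
clock: 67.65
eef_pos: [0.5756, -0.0585, 0.2682]
tool_rot: [0.719, 0.695, 0.004, 0.001]
ft_force: [1.0, 0.2, -2.2]
grip_width: 0.0478
```

```bash
python3 t.py; python3 - <<'E'
from h import *
print(readout.get_obs()['grip_width'])
go([.5752,-.057,.183],yaw=-.028)
E
```

```text
[ 0.5756 -0.0585  0.2682] [ 0.96  0.18 -2.17] [0.036 0.005 0.028] 1.5 -0.066
0.04778014712208444
d [ 1.1 -1.  85.2] r [ 0.0057 -0.0044 -0.0048] n rows 2.0
```

Request:
send_rows(
  moves=[
    [[1, -1, 30], [0.006, -0.004, -0.005], 42],
    [[1, -1, 60], [0.006, -0.004, -0.005], 42],
    [[1, -1, 76], [0.006, -0.004, -0.005], 42],
    [[1, -1, 82], [0.006, -0.004, -0.005], 42],
    [[1, -1, 85], [0.006, -0.004, -0.005], 42],
    [[1, -1, 86], [0.006, -0.004, -0.005], 42],
    [[1, -1, 86], [0.006, -0.004, -0.005], 42],
  ],
)

```text
clock: 68.23
eef_pos: [0.575, -0.0561, 0.1829]
tool_rot: [0.716, 0.698, 0.0, -0.001]
ft_force: [-1.8, 1.1, -2.2]
grip_width: 0.0472
```

Request:
send_rows(
  moves=[
    [[0, 0, 0], [0, 0, 0], 50],
    [[0, 0, 0], [0, 0, 0], 56],
    [[0, 0, 0], [0, 0, 0], 62],
    [[0, 0, 0], [0, 0, 0], 62],
    [[0, 0, -25], [0, 0, 0], 62],
    [[0, 0, -60], [0, 0, 0], 62],
    [[0, 0, -100], [0, 0, 0], 62],
    [[0, 0, -110], [0, 0, 0], 62],
    [[0, 0, -110], [0, 0, 0], 62],
  ],
)

```text
clock: 68.98
eef_pos: [0.5772, -0.0567, 0.2982]
tool_rot: [0.717, 0.698, 0.003, 0.004]
ft_force: [0.4, -0.9, 0.4]
grip_width: 0.0619
```

Request:
send_rows(
  moves=[
    [[40, 0, 0], [0, 0, -0.014], 62],
    [[80, 0, 0], [0, 0, -0.03], 62],
    [[120, 0, 0], [0, 0, -0.045], 62],
    [[160, 0, 0], [0, 0, -0.06], 62],
    [[200, 0, 0], [0, 0, -0.075], 62],
    [[240, 0, 0], [0, 0, -0.09], 62],
    [[280, 0, 0], [0, 0, -0.11], 62],
    [[320, 0, 0], [0, 0, -0.125], 62],
    [[350, 0, 0], [0, 0, -0.14], 62],
    [[365, 0, 0], [0, 0, -0.146], 62],
    [[365, 0, 0], [0, 0, -0.146], 62],
  ],
)

```text
clock: 69.9
eef_pos: [0.586, 0.3121, 0.2958]
tool_rot: [0.662, 0.75, 0.002, 0.003]
ft_force: [-0.1, -0.4, 0.1]
grip_width: 0.062
```

```bash
python3 t.py; python3 - <<'E'
from grid import *
run(.058,range(-28,115,8),range(42,-50,-12),[.5087,.3332],.118,'w33.png')
go([.5858,.3202,.0975],yaw=.118)
E
```

```text
[0.586  0.3121 0.2958] [-0.06 -0.43  0.11] [-0.035  0.018  0.037] 1.937 0.097
     -28 -20 -12  -4   4  12  20  28  36  44  52  60  68  76  84  92 100 108
  42 215 210 212 215 217 221 223 223 221 218 221 222 224 200 202 201 200 196
  30 233 239 239 238 239 234 233 233 234 238 233 207 209 203 202 214 234 191
  18 233 238 239 238 238 234 234 234 233 238 197 154 193 221 195 151 234 211
   6 234 238 239 238 238 234 233 234 234 237 151 218 235 240 238 227 234 202
  -6 220 208 190 237 238 233 234 234 234 238 144 219 235 240 237 228 230 188
 -18 175 172 172 170 170 231 232 233 234 237 146 220 236 239 237 226 230 212
 -30 175 171 170 171 172 175 175 175 177 170 150 168 225 239 237 224 232 202
 -42 172 167 157 144 127 118 144 161 173 168 157 168 216 239 236 220 232 179
d [ 10.7  -0.7 198.6] r [0.0074 0.0024 0.0043] n rows 4.8
```

Request:
send_rows(
  moves=[
    [[10, 0, 30], [0.007, 0.002, 0.004], 62],
    [[10.7, -0.7, 68], [0.007, 0.002, 0.004], 62],
    [[10.7, -0.7, 106], [0.007, 0.002, 0.004], 62],
    [[10.7, -0.7, 145], [0.007, 0.002, 0.004], 62],
    [[10.7, -0.7, 175], [0.007, 0.002, 0.004], 62],
    [[10.7, -0.7, 193], [0.007, 0.002, 0.004], 62],
    [[10.7, -0.7, 198.5], [0.007, 0.002, 0.004], 62],
    [[10.7, -0.7, 198.5], [0.007, 0.002, 0.004], 62],
    [[10.7, -0.7, 198.5], [0.007, 0.002, 0.004], 62],
  ],
)

```text
clock: 70.7
eef_pos: [0.5859, 0.3187, 0.0974]
tool_rot: [0.665, 0.747, -0.0, 0.0]
ft_force: [-0.4, 0.1, 0.7]
grip_width: 0.0624
```

Request:
send_rows(
  moves=[
    [[0, 0, 0], [0, 0, 0], 42],
    [[0, 0, 0], [0, 0, 0], 42],
    [[0, 0, 0], [0, 0, 0], 42],
    [[0, 0, 0], [0, 0, 0], 42],
    [[0, 0, -20], [0, 0, 0], 42],
    [[0, 0, -55], [0, 0, 0], 42],
    [[0, 0, -95], [0, 0, 0], 42],
    [[0, 0, -135], [0, 0, 0], 42],
    [[0, 0, -168], [0, 0, 0], 42],
    [[0, 0, -168], [0, 0, 0], 42],
    [[0, 0, -168], [0, 0, 0], 42],
  ],
)

```text
clock: 71.62
eef_pos: [0.587, 0.3195, 0.2682]
tool_rot: [0.665, 0.747, 0.002, 0.001]
ft_force: [0.4, -0.9, -3.3]
grip_width: 0.0477
```

Request:
send_rows(
  moves=[
    [[-40, -6, 0], [0, 0, 0.02], 42],
    [[-80, -12, 0], [0, 0, 0.04], 42],
    [[-120, -18, 0], [0, 0, 0.06], 42],
    [[-160, -24, 0], [0, 0, 0.08], 42],
    [[-200, -30, 0], [0, 0, 0.1], 42],
    [[-240, -36, 0], [0, 0, 0.12], 42],
    [[-270, -40, 0], [0, 0, 0.14], 42],
    [[-286, -42, 0], [0, 0, 0.146], 42],
    [[-289, -43, 0], [0, 0, 0.146], 42],
    [[-289, -43, 0], [0, 0, 0.146], 42],
  ],
)

```text
clock: 72.45
eef_pos: [0.5767, 0.0261, 0.2651]
tool_rot: [0.718, 0.696, 0.001, -0.001]
ft_force: [-1.2, 0.3, -2.3]
grip_width: 0.0481
```

```bash
python3 t.py; python3 - <<'E'
from h import *
print(readout.get_obs()['grip_width'])
go([.5776,.028,.183],yaw=-.028)
E
```

```text
[0.5767 0.0261 0.2651] [-1.23  0.32 -2.31] [ 0.006  0.008 -0.   ] 1.647 -0.052
0.04806167274777949
d [ 1.8  0.8 82.1] r [ 0.0004 -0.002  -0.0041] n rows 2.0
```

Request:
send_rows(
  moves=[
    [[1.8, 0.8, 30], [0, -0.002, -0.004], 42],
    [[1.8, 0.8, 58], [0, -0.002, -0.004], 42],
    [[1.8, 0.8, 73], [0, -0.002, -0.004], 42],
    [[1.8, 0.8, 79], [0, -0.002, -0.004], 42],
    [[1.8, 0.8, 82], [0, -0.002, -0.004], 42],
    [[1.8, 0.8, 83], [0, -0.002, -0.004], 42],
    [[1.8, 0.8, 83], [0, -0.002, -0.004], 42],
  ],
)

```text
clock: 73.03
eef_pos: [0.5777, 0.0288, 0.1823]
tool_rot: [0.717, 0.698, 0.0, 0.0]
ft_force: [-0.4, -0.2, -2.3]
grip_width: 0.0479
```

Request:
send_rows(
  moves=[
    [[0, 0, 0], [0, 0, 0], 50],
    [[0, 0, 0], [0, 0, 0], 56],
    [[0, 0, 0], [0, 0, 0], 62],
    [[0, 0, 0], [0, 0, 0], 62],
    [[0, 0, -25], [0, 0, 0], 62],
    [[0, 0, -60], [0, 0, 0], 62],
    [[0, 0, -100], [0, 0, 0], 62],
    [[-40, 0, -120], [0, 0, 0], 62],
    [[-80, 0, -140], [0, 0, 0], 85],
    [[-120, 0, -160], [0, 0, 0], 85],
    [[-160, 0, -180], [0, 0, 0], 85],
    [[-180, 0, -185], [0, 0, 0], 85],
  ],
)

```text
clock: 74.03
eef_pos: [0.5728, -0.1537, 0.3706]
tool_rot: [0.717, 0.697, 0.001, 0.002]
ft_force: [1.0, -0.9, 0.7]
grip_width: 0.0847
```

Request:
send_rows(
  moves=[
    [[0, 0, 0], [0, 0, 0], 85],
    [[0, 0, 0], [0, 0, 0], 85],
    [[0, 0, 0], [0, 0, 0], 85],
  ],
)

```text
clock: 74.28
eef_pos: [0.5727, -0.1537, 0.3707]
tool_rot: [0.717, 0.697, 0.002, 0.002]
ft_force: [-0.0, 0.2, -1.5]
grip_width: 0.085
```

```bash
python3 t.py; python3 - <<'E'
from grid import *
run(.141,range(-80,81,8),range(144,-146,-8),[.5756,-.054],-.028,'w40.png')
snap('side','d40.png');snap('scene','c40.png')
s2=cv2.imread('pics/d40.png').mean(2);sd=cv2.imread('pics/d20.png').mean(2)
print('key diff',np.abs(sd[255:330,165:250]-s2[255:330,165:250]).mean())
# lid grid in side view at z=.011 plate top: expected lid x .33-.45, y -.09..+.19
S=get_calibration('side')
for y in np.arange(.22,-.14,-.03): print(round(y,2),[int(s2[tuple(proj(S,[x,y,.011]).round().astype(int)[::-1])]) for x in np.arange(.29,.5,.015)])
E
```

```text
[ 0.5727 -0.1537  0.3707] [-0.05  0.22 -1.49] [ 0.009  0.052 -0.027] 1.337 -0.004
     -80 -72 -64 -56 -48 -40 -32 -24 -16  -8   0   8  16  24  32  40  48  56  64  72  80
 144 235 235 236 235 215  72  31  33 212 230 233 231 211  40  32 116 235 235 208 103 160
 136 235 235 235 235 215  72  31  33 212 230 233 231 216  38  36 118 235 235 208 103 160
 128 235 235 235 235 215  72  31  33 212 230 233 233 216  38  36 118 235 235 232 105 145
 120 235 235 235 235 200  60  31  33 212 230 233 233 216  38  36 118 236 235 232 105 119
 112 235 235 235 234 200  60  37  33 212 230 233 233 216  38  38 117 236 235 235 104 119
 104 235 235 235 234 194  60  37  63 212 230 233 233 216  38  38 117 235 235 235 106 105
  96 235 235 235 226 194  38  37  63 217 230 233 233 216  41  38 117 235 235 235 106 103
  88 235 235 235 226 186  38  37  63 217 230 233 233 216  41  38 110 235 235 235 104 103
  80 235 235 235 217 186  38  37  63 217 230 233 233 216  41  36 110 235 235 235 104 104
  72 234 235 235 233 187  27  34 103 217 232 233 232 221  40  37 108 235 236 235 104 105
  64 236 236 236 237 175  31  38 104 21
[... 2666 characters left out ...]
211, 211, 211, 211, 212, 211, 214, 214, 213, 213]
0.1 [110, 112, 114, 151, 208, 210, 211, 210, 210, 211, 211, 213, 213, 212, 212]
0.07 [112, 115, 117, 152, 203, 209, 209, 210, 210, 210, 210, 212, 212, 179, 162]
0.04 [113, 118, 121, 153, 138, 207, 208, 209, 209, 209, 209, 211, 210, 209, 187]
0.01 [115, 118, 122, 166, 135, 207, 207, 208, 208, 208, 208, 210, 209, 208, 181]
-0.02 [112, 117, 120, 206, 206, 207, 208, 208, 209, 208, 208, 210, 210, 209, 180]
-0.05 [108, 111, 115, 207, 208, 208, 209, 209, 209, 210, 210, 212, 211, 210, 160]
-0.08 [104, 108, 111, 208, 209, 210, 210, 210, 211, 211, 210, 213, 213, 213, 158]
-0.11 [103, 105, 108, 122, 127, 127, 118, 113, 117, 117, 207, 214, 214, 213, 157]
```

```bash
python3 - <<'E'
from grid import *
a=cv2.imread('pics/scene0.png').mean(2);b=cv2.imread('pics/c40.png').mean(2)
print('scene key',np.abs(a[145:178,178:206]-b[145:178,178:206]).mean(), 'beaker',np.abs(a[228:272,226:258]-b[228:272,226:258]).mean())
print(a[147:165:3,180:202:3].astype(int),b[147:165:3,180:202:3].astype(int))
im=cv2.imread('pics/w40.png').mean(2);c=get_calibration('wrist')
ex=np.array([np.cos(.028),-np.sin(.028)]);ey=np.array([-ex[1],ex[0]]);T=np.array([.5756,-.054])
for y in range(150,-124,-4):
    u=proj(c,[*(T+ey*y/1000),.141]);print(y,(int(im[int(u[1].round()),int(u[0].round())]) if u[1]>=0 else None),end='; ')
C=get_calibration('scene')
print('\nscene profile along jar tops')
for x in (0,.012):print([int(b[tuple(proj(C,[*(T+ey*y/1000+ex*x),.139]).round().astype(int)[::-1])]) for y in range(-130,150,5)])
E
```

```text
scene key 15.04004329004329 beaker 1.8027935606060603
[[ 86  85  85  85  82 126 130  82]
 [ 82  85  83  85 142 131  85  82]
 [ 85  84  91 142 127  81  83  86]
 [ 85  91 142 119 103  82  84  83]
 [ 98 147 114  76  85  82  85  84]
 [ 99 109  82  73  78  83  84  86]] [[83 82 81 81 81 93 88 82]
 [83 81 84 81 97 86 76 84]
 [86 83 84 94 83 74 83 82]
 [83 87 96 81 77 83 82 85]
 [87 97 80 72 72 84 84 85]
 [85 77 81 72 72 84 86 68]]
150 None; 146 None; 142 None; 138 None; 134 None; 130 None; 126 None; 122 None; 118 None; 114 None; 110 None; 106 None; 102 None; 98 None; 94 None; 90 None; 86 None; 82 None; 78 None; 74 233; 70 236; 66 236; 62 225; 58 86; 54 84; 50 217; 46 224; 42 228; 38 110; 34 112; 30 238; 26 238; 22 238; 18 238; 14 239; 10 238; 6 238; 2 239; -2 239; -6 239; -10 239; -14 238; -18 239; -22 234; -26 76; -30 76; -34 226; -38 229; -42 226; -46 167; -50 132; -54 240; -58 239; -62 240; -66 239; -70 239; -74 239; -78 240; -82 240; -86 239; -90 240; -94 239; -98 238; -102 238; -106 205; -110 43; -114 45; -118 44; -122 45; 
scene profile along jar tops
[87, 83, 48, 45, 76, 172, 199, 197, 197, 197, 198, 199, 199, 198, 200, 171, 95, 119, 157, 142, 79, 114, 195, 199, 200, 199, 199, 199, 198, 198, 200, 199, 188, 110, 145, 162, 153, 98, 170, 202, 202, 200, 200, 201, 199, 199, 201, 200, 201, 199, 111, 133, 163, 140, 101, 95]
[96, 78, 49, 42, 69, 189, 197, 196, 197, 196, 197, 198, 198, 196, 197, 184, 142, 135, 157, 161, 114, 106, 190, 199, 199, 198, 198, 198, 197, 198, 199, 198, 192, 112, 139, 159, 161, 100, 115, 194, 197, 201, 200, 200, 199, 200, 200, 199, 201, 198, 126, 134, 164, 153, 118, 91]
```

```bash
python3 -c "
from h import *
print(readout.get_obs()['clock'],order.job_done())"
```

```text
the job is handed in; nothing more can be done
74.4333 None
```

I did every step and handed the job in at 74.4 s, but the +y jar may touch the +y end plate and the screw's tightness rests on indirect readings. There was no verdict, so what follows is from my own checks.

**Shaft:** I turned it with the handwheel until the flat faced up. At the last look the crank handle stood within about 1 mm of straight above the axis, roughly 1°.

**Setscrew:** It took three insertions of the key.
- On the first two, turning the key back before lifting it out dragged the screw loose again.
- On the third I turned it until the stop pushed back (0.25 N m) and lifted the key straight out.
- The socket angle in the wrist picture then fitted about 1.97 rad of turn, against 2.0 for fully tight. That method only reads the angle to within 60°, so it relies on the torque at the stop.

**Key:** It stands upright in its stand. The side picture after I let it go matched the earlier one. In the final pictures it was in the arm's shadow, so the brightness comparison disagreed, but the bar showed at the same pixels.

**Lid:** It came off only after the screw was tight. It lies flat, grip up, on the bench before the mill.

**Jars:** All three were in the tub and none had been knocked aside. They now lie in the valley along the rollers, caps towards +y, with gaps of about 10 mm or more between them. The +y jar's cap ends about 135 mm along the rollers and the end plate starts at 136 mm, so it may be touching the plate. I felt no extra force while setting it down.

**Beaker:** It is unmoved.

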